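# Stock the laundry-room shelf and ticket it

### The arm

A 6-joint arm with a two-finger parallel gripper is mounted at the origin on the work surface. World frame = base frame: x ahead of the robot, y to its left, z up, the work surface at z = 0. Lengths are in mm, angles in rad, forces in N, time in s.
With the tool pointing down it reaches from about 275 to 1000 mm from the base axis. Payload 8.4 kg.
Tool frame: the origin (TCP) lies between the finger pads; the fingertips stand 25 mm ahead of it and the grasp point (between the pads) lies 6 mm ahead of it; z points along the fingers, y is the line along which they close (so a half turn about z gives the same grasp; the last joint's range is limited). The gripper opens to 85 mm and grips with 20 to 120 N. Pads are 22 mm wide; open, the fingers measure 114 mm over their backs; the gripper's body (76 mm by 85 mm) begins 54 mm behind the grasp point. The pads swing forward as they close: fully open they stand 13 mm farther back than shut.
Start: joints at [-1.133, 0.353, 1.633, -0, 1.155, -0.002], TCP at [266.098, -565.526, 256.281] pointing down, gripper open.
Joint ranges: [-2.63, 2.63], [-0.92, 2.1], [0.06, 2.66], [-1.3, 4.44], [0, 2.69], [-3.02, 3.02]. Speed limits (rad/s): [2.22, 2.22, 2.79, 3.14, 3.14, 3.14].

### API

Orientations are given as [roll, pitch, yaw] about the fixed x, y, z axes, in that order (R = Rz(yaw) Ry(pitch) Rx(roll)).
In Python, from rig import r, eyes, workorder gives the robot as it stands. The module is installed in compiled form; this text tells all that it offers.
- The arm moves only by the tool step_arm, never from a script. Its argument "moves" is a list of rows, each an object of numbers: "tx", "ty", "tz": the shift along the tool's x, y, z scaled (see below); "ax", "ay", "az": the turn, a rotation vector about the tool's x, y, z scaled (see below). In form: [{"tx": .., "ty": .., "tz": .., "ax": .., "ay": .., "az": ..}, ...]. A call has 1 to 5 rows; each row shifts and turns the commanded pose from where the row before left it, along the tool's axes as they then stand; what a row does not reach is not made up. The controller multiplies each number of a shift by 25 mm and each number of a turn by 90 degrees. A row lasts 1/8 s, in which the tool goes at most 62.5 mm and 10.7 degrees, less where a joint would pass 70% of its speed; a pose out of reach is approached as far as the arm can. A call with a number of a shift or a turn outside -1 to 1 is refused whole. A call with a gripper value outside its range is refused whole. "gripper" is the opening, from 0 (shut) to 1 (fully open), set as the call begins (left out, the last holds). The fingers move at their own pace and stop on an object; "newtons" is the grip in N (left out, the last holds). Time passes only in rows, so rows that do not move let the fingers close. It gives the time, the measured TCP pose, the force, the opening and the grip force at its end, in the units of the state.
- r.sense(): the state, without advancing time (a new reading comes with each control period).
- eyes.grab_frame(name): name is "scene" or "top"; returns (picture, depth): 420x560x3 uint8, red, green, blue; 420x560 float32, mm along the optical axis (not along the pixel's ray), 0 where there is no reading.
- eyes.camera_info(name): a dict with "intrinsics" (3x3 intrinsics, pixels), "cam_to_world" (4x4, takes a point from camera to world coordinates). Camera axes: x right, y up, looking along -z (the intrinsics and any distortion apply to the point x, -y, -z); pixel columns grow to the right and rows downward; lengths in mm; the calibration is good to about 2 mm. A picture is of the moment at which its call begins. camera_info takes no time and is no camera call.
- workorder.sign_off(): hands the job in; it is judged then, once.
The state is a dict: "clock": time; "qpos": joint angles; "qvel": joint speeds; "joint_efforts": joint torques, N m; "eef_pos": TCP position; "tcp_rot": TCP orientation; "contact_force": force on the tool from outside, world axes, zero at the start; "wrist_torque": the same for the moment, N m; "opening": opening from 0.0 (shut) to 1.0 (fully open); "grasp_force": force on a finger pad.
Only numpy, scipy, OpenCV 4.12 (cv2) and the standard library are available. Lean on these libraries where they do the work, as an engineer would, in place of code of your own. Each camera call takes 0.05 s, during which the arm holds its last target. There are 200 camera calls.

### The job

Stock the self-service laundry shelf: stand every detergent bottle from the counter upright on it in one neat straight row, backs close up to the back rail and close side by side with gaps of no more than about 3 cm. Take sprung ticket clips off the basket edge and clip one onto the shelf's front lip centred in front of each bottle, pushed well down, upright and square with its paper ticket facing out to the front; leave any spare clip where it is on the basket, and do not disturb the soap dispenser or the tumbler.

Things in the scene. Friction and masses are not known exactly. Their poses are not given: they have to be found in the camera images.
- shelf: fixed low counter-top shelf, grey wood, 436 wide (y) x 170 deep (x) x 95 high. Origin on the counter under its centre; x points to its back, away from the robot, y along it. Bottles stand on its board, top at z = 40, open from x = -78 to +77 and y = -210 to +210. 8 thick end cheeks and back rail rise to z = 95; a thin metal lip closes the front.
- lip: the shelf's front lip: plain aluminium strip, 4 thick (x), 420 long (y), standing up along the shelf's front edge; its axes and origin are those of the shelf; it stands at x = -80 and its top edge is at z = 72, which is 32 above the board.
- lip_top (a point): middle of the lip's top edge (shelf frame -80, 0, 72); axes as the shelf's.
- shelf_back (a point): foot of the back rail's inner face, in the middle (shelf frame +77, 0, 40); axes as the shelf's.
- basket: fixed white plastic openwork basket, 140 (x) x 230 (y) x 100 high, walls 4 thick, origin on the counter under its centre. The clips sit on the top edge (z = 100) of its wall at x = -68, the long wall nearest the robot.
- soap: bystander: glass soap dispenser with white pump, 64 across, 171 high, origin under its centre.
- tumbler: bystander: white ceramic tumbler, 72 across the rim, 100 high, origin under its centre.
- bottle1: tall squat round white detergent bottle, loose, about 360 g, 64 across, 121 high, origin at the centre of its underside, z up. Its grey screw cap, 36 across, is the top 36 and is the place to grip from above. May be absent.
- bottle2: short squat round white detergent bottle, loose, about 300 g, 64 across, 106 high, origin at the centre of its underside, z up. Its grey screw cap, 36 across, is the top 36 and is the place to grip from above. May be absent.
- bottle3: tall squat round white detergent bottle, loose, about 360 g, 64 across, 121 high, origin at the centre of its underside, z up. Its grey screw cap, 36 across, is the top 36 and is the place to grip from above. May be absent.
- bottle4: short squat round white detergent bottle, loose, about 300 g, 64 across, 106 high, origin at the centre of its underside, z up. Its grey screw cap, 36 across, is the top 36 and is the place to grip from above. May be absent.
- bottle5: tall squat round white detergent bottle, loose, about 360 g, 64 across, 121 high, origin at the centre of its underside, z up. Its grey screw cap, 36 across, is the top 36 and is the place to grip from above. May be absent.
- clip1: sprung steel ticket clip like a big clothes peg, jaws down on the basket edge, 92 high, 30 wide, 55 g. Origin on its hinge pin; z up along the handles, y along the pin and the edge, x across the edge; white paper ticket (38 wide, 34 high) on its -x face. Rubber jaws 14 to 32 below the pin hold the edge at x = 0. On the basket the pin is 11 above the edge, ticket towards basket -x.
- clip1_arm (a joint): sprung hinge of clip1, rad: 0 clamped on a 4 mm edge, -0.08 shut on nothing, 0.4 squeezed open. Handle plates (28 wide) rise to 60 above the pin, 40 apart over all at the top; squeezed along x with about 8 N, 35 above the pin, they come parallel on a stop, 16 over all, and the jaws open to 16 at the tips, each arm swinging 0.2. The spring shuts it on release.
- clip2: sprung steel ticket clip like a big clothes peg, jaws down on the basket edge, 92 high, 30 wide, 55 g. Origin on its hinge pin; z up along the handles, y along the pin and the edge, x across the edge; white paper ticket (38 wide, 34 high) on its -x face. Rubber jaws 14 to 32 below the pin hold the edge at x = 0. On the basket the pin is 11 above the edge, ticket towards basket -x.
- clip2_arm (a joint): sprung hinge of clip2, rad: 0 clamped on a 4 mm edge, -0.08 shut on nothing, 0.4 squeezed open. Handle plates (28 wide) rise to 60 above the pin, 40 apart over all at the top; squeezed along x with about 8 N, 35 above the pin, they come parallel on a stop, 16 over all, and the jaws open to 16 at the tips, each arm swinging 0.2. The spring shuts it on release.
- clip3: sprung steel ticket clip like a big clothes peg, jaws down on the basket edge, 92 high, 30 wide, 55 g. Origin on its hinge pin; z up along the handles, y along the pin and the edge, x across the edge; white paper ticket (38 wide, 34 high) on its -x face. Rubber jaws 14 to 32 below the pin hold the edge at x = 0. On the basket the pin is 11 above the edge, ticket towards basket -x.
- clip3_arm (a joint): sprung hinge of clip3, rad: 0 clamped on a 4 mm edge, -0.08 shut on nothing, 0.4 squeezed open. Handle plates (28 wide) rise to 60 above the pin, 40 apart over all at the top; squeezed along x with about 8 N, 35 above the pin, they come parallel on a stop, 16 over all, and the jaws open to 16 at the tips, each arm swinging 0.2. The spring shuts it on release.
- clip4: sprung steel ticket clip like a big clothes peg, jaws down on the basket edge, 92 high, 30 wide, 55 g. Origin on its hinge pin; z up along the handles, y along the pin and the edge, x across the edge; white paper ticket (38 wide, 34 high) on its -x face. Rubber jaws 14 to 32 below the pin hold the edge at x = 0. On the basket the pin is 11 above the edge, ticket towards basket -x.
- clip4_arm (a joint): sprung hinge of clip4, rad: 0 clamped on a 4 mm edge, -0.08 shut on nothing, 0.4 squeezed open. Handle plates (28 wide) rise to 60 above the pin, 40 apart over all at the top; squeezed along x with about 8 N, 35 above the pin, they come parallel on a stop, 16 over all, and the jaws open to 16 at the tips, each arm swinging 0.2. The spring shuts it on release.
- clip5: sprung steel ticket clip like a big clothes peg, jaws down on the basket edge, 92 high, 30 wide, 55 g. Origin on its hinge pin; z up along the handles, y along the pin and the edge, x across the edge; white paper ticket (38 wide, 34 high) on its -x face. Rubber jaws 14 to 32 below the pin hold the edge at x = 0. On the basket the pin is 11 above the edge, ticket towards basket -x.
- clip5_arm (a joint): sprung hinge of clip5, rad: 0 clamped on a 4 mm edge, -0.08 shut on nothing, 0.4 squeezed open. Handle plates (28 wide) rise to 60 above the pin, 40 apart over all at the top; squeezed along x with about 8 N, 35 above the pin, they come parallel on a stop, 16 over all, and the jaws open to 16 at the tips, each arm swinging 0.2. The spring shuts it on release.
Things that resemble listed ones, but are neither listed nor needed, are in the scene too. Leave any green look-alike of the bottle4 alone.

How it is judged:
By the outcome, as a careful person would: the job done as asked, in the order asked, and still so for the second after the job is handed in, with the robot touching nothing.
Of bottle1, bottle2, bottle3, bottle4, bottle5 only 4 to 5 are there at a start; the rules pass over those that are not, and their reading is None.
At some moment in a run one of bottle1, bottle2, bottle3, bottle4, bottle5 may be knocked a few centimetres aside while the robot is not near it.
It also fails if it takes over 210 s, if anything falls off the work surface, if the arm or the gripper's body presses on something with over 40 N, if the wrist force passes 120 N, or if a joint passes its speed limit or range.

## Working session

There is one attempt and no reset: what is moved stays moved. The work goes in short steps, Python scripts to look and compute and a tool call to move; the robot and the scene stay as the last step left them, time stands still between calls to the robot, and variables do not carry over. Pictures are saved under pics/ and viewed, at most 14 in all, crops included, and the job is handed in when it is done.

Besides the shell and the picture viewer there is one more tool, called after "Emit:" as name(argument=value, ...) on one line, values as JSON. step_arm: Moves the arm, as the interface text tells. Its arguments: {"type":"object","properties":{"moves":{"type":"array","items":{"type":"object","properties":{"tx":{"type":"number"},"ty":{"type":"number"},"tz":{"type":"number"},"ax":{"type":"number"},"ay":{"type":"number"},"az":{"type":"number"}}}},"gripper":{"type":"number"},"newtons":{"type":"number"}},"required":["moves"]}

```bash
mkdir -p pics; cat > h.py <<'E'
import numpy as np, cv2
from rig import r, eyes, workorder
from scipy.spatial.transform import Rotation as R
def grab(n):
    p,d=eyes.grab_frame(n); np.savez('%s.npz'%n,p=p,d=d); return p,d
def save(p,f,roi=None,s=1):
    if roi: p=p[roi[1]:roi[3],roi[0]:roi[2]]
    p=cv2.resize(p,None,fx=s,fy=s,interpolation=cv2.INTER_CUBIC) if s!=1 else p
    cv2.imwrite('pics/'+f,p[:,:,::-1])
def cloud(n,d):
    c=eyes.camera_info(n);K=np.array(c['intrinsics']);T=np.array(c['cam_to_world'])
    v,u=np.mgrid[:d.shape[0],:d.shape[1]]
    x=(u-K[0,2])/K[0,0]*d;y=(v-K[1,2])/K[1,1]*d
    P=np.stack([x,-y,-d,np.ones_like(d)],-1)@T.T
    return P[...,:3]
E
python3 - <<'E'
from h import *
for n in('scene','top'):
    p,d=grab(n);save(p,n+'0.png');c=eyes.camera_info(n);print(n,c)
s=r.sense();print(s)
E
```

```text
scene {'intrinsics': array([[544.9373214 ,   0.        , 272.38759751],
       [  0.        , 544.9373214 , 209.23999941],
       [  0.        ,   0.        ,   1.        ]]), 'cam_to_world': array([[-6.95539321e-01, -4.41461776e-01,  5.66865551e-01,
         1.21916169e+03],
       [ 7.18394930e-01, -4.40006838e-01,  5.38797465e-01,
         6.97894705e+02],
       [ 1.15662329e-02,  7.81988161e-01,  6.23185959e-01,
         9.27330346e+02],
       [ 0.00000000e+00,  0.00000000e+00,  0.00000000e+00,
         1.00000000e+00]])}
top {'intrinsics': array([[506.8997704 ,   0.        , 285.04704853],
       [  0.        , 506.8997704 , 218.65892249],
       [  0.        ,   0.        ,   1.        ]]), 'cam_to_world': array([[ 1.97394312e-02,  9.98419454e-01, -5.26207937e-02,
         3.81662950e+02],
       [-9.99780588e-01,  1.93426087e-02, -8.03985047e-03,
        -7.56656664e+00],
       [-7.00931970e-03,  5.27679501e-02,  9.98582201e-01,
         1.56456463e+03],
       [ 0.00000000e+00,  0.00000000e+00,  0.00000000e+00,
         1.00000000e+00]])}
{'clock': 0.1, 'qpos': array([-1.13341637e+00,  3.53621465e-01,  1.63406155e+00, -8.02254931e-06,
        1.15525119e+00, -2.41220149e-03]), 'qvel': array([-0.00034215, -0.00269621, -0.00256918,  0.00176428, -0.00071561,
        0.00107324]), 'joint_efforts': array([-7.58557817e-04, -6.06362557e+01, -3.42819750e+01, -5.40816893e-05,
        4.07569562e-03, -4.10466464e-05]), 'eef_pos': array([ 265.9097479 , -565.15321363,  255.60940031]), 'tcp_rot': array([-3.14025109e+00,  4.09934184e-06,  4.39795403e-01]), 'contact_force': array([0.1217778 , 0.47291004, 0.8010661 ]), 'wrist_torque': array([-0.01935043, -0.01395073,  0.01562321]), 'grasp_force': 0.0, 'opening': 0.9976697282410513}
```

View pics/top0.png

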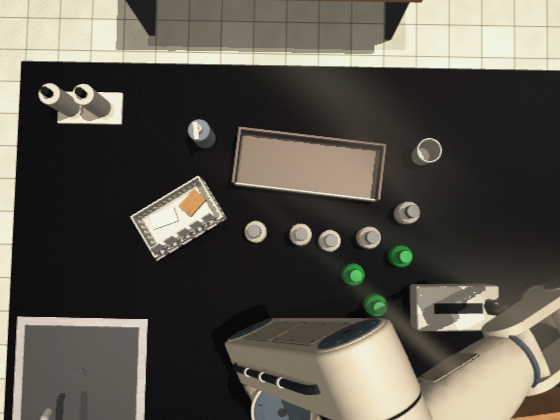

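View pics/scene0.png

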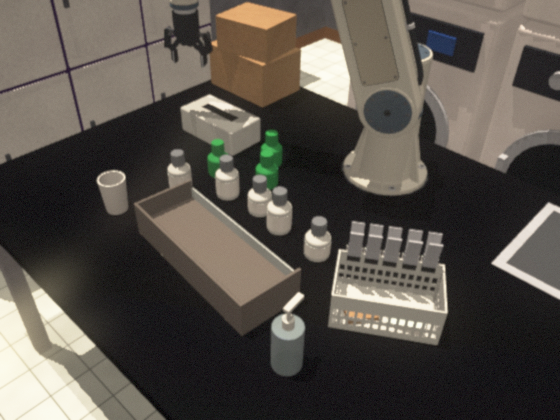

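The top view shows 5 white bottles at px (255,231), (301,234), (330,240), (369,237) and (407,212). Three green look-alikes stand at (400,256), (353,274) and (375,305). The shelf is at about (309,164), the basket with 5 clips at (178,217), the soap at (200,133) and the tumbler at (427,152). Next I'll measure them.

```bash
cat > m.py <<'E'
from h import *
def rect(P2):
    (c,s,a)=cv2.minAreaRect(P2.astype(np.float32)); return np.round(c,1),np.round(s,1),round(a,2)
def bottles(show=True):
    p=np.load('top.npz')['p'];d=np.load('top.npz')['d'];P=cloud('top',d)
    hsv=cv2.cvtColor(p,cv2.COLOR_RGB2HSV)
    m=((P[...,2]>97)&(P[...,2]<130)&(P[...,0]>250)).astype(np.uint8)
    n,l,st,ce=cv2.connectedComponentsWithStats(m)
    out=[]
    for i in range(1,n):
        if 60<st[i,4]<3000:
            q=P[l==i];z=np.percentile(q[:,2],80);t=q[abs(q[:,2]-z)<4]
            out.append((ce[i].round(),st[i,4],np.round((t.max(0)+t.min(0))/2,1),np.round(np.ptp(t[:,:2],axis=0)),round(float(z),1),np.median(hsv[l==i],axis=0)))
            if show: print(*out[-1])
    return out
E
python3 - <<'E'
from m import *
bottles()
p=np.load('top.npz')['p'];d=np.load('top.npz')['d'];P=cloud('top',d)
# shelf
u=P[105:215,220:400].reshape(-1,3)
t=u[(u[:,2]>85)&(u[:,2]<105)];print('shelf rim',rect(t[:,:2]),np.median(t[:,2]),len(t))
b=u[(u[:,2]>34)&(u[:,2]<46)];print('board',rect(b[:,:2]),np.median(b[:,2]))
l=u[(u[:,2]>60)&(u[:,2]<80)];print('lip z',np.median(l[:,2]),len(l))
u=P[165:275,120:235].reshape(-1,3)
t=u[(u[:,2]>90)&(u[:,2]<110)];print('basket',rect(t[:,:2]),np.median(t[:,2]),len(t))
c=u[(u[:,2]>140)&(u[:,2]<185)];print('clips',rect(c[:,:2]),np.median(c[:,2]),c[:,2].max(),len(c))
print('counter',np.median(P[80:100,250:400,2]))
E
```

```text
[ 63. 101.] 118 [793.1 666.7 121.8] [50. 40.] 121.9 [ 18.   44.  105.5]
[ 95. 102.] 113 [795.6 573.7 124.6] [53. 41.] 124.5 [ 18.  44. 104.]
[200. 130.] 279 [711.1 258.1 117.4] [61. 59.] 117.5 [ 83.  12. 158.]
[412. 211.] 148 [ 488.2 -360.3  122.9] [32. 34.] 123.0 [ 18.  28. 162.]
[186. 237.] 350 [404.3 285.1 121.8] [109. 168.] 121.8 [ 15.   31.  118.5]
[254. 231.] 121 [422.7  92.6 108.9] [32. 34.] 108.9 [ 17.  26. 171.]
[301. 233.] 128 [416.3 -42.2 123.3] [31. 34.] 123.7 [ 17.  27. 173.]
[372. 237.] 142 [ 411.8 -246.8  123.1] [31. 35.] 123.3 [ 18.  28. 171.]
[331. 240.] 127 [ 399.7 -130.5  108.7] [34. 32.] 108.9 [ 17.  27. 179.]
[405. 256.] 132 [ 358.1 -342.8  108.6] [34. 32.] 108.6 [ 63. 136. 190.]
[356. 275.] 127 [ 299.7 -202.1  108.3] [32. 34.] 108.5 [ 63. 136. 187.]
shelf rim (array([578.2, -46.7]), array([458.8, 264.7]), 84.28) 94.13834030572866 833
board (array([601.1, -66.9]), array([244.1, 541.1]), 0.8) 40.12093286143113
lip z 70.503915725904 558
basket (array([485.4, 273.6]), array([148.5, 334.7]), 32.38) 99.15355756988401 494
clips (array([402.7, 283.2]), array([ 40.8, 191.3]), 32.43) 163.96196494479977 179.7346224674145 415
counter -0.16836328379861243
```

```bash
cat > s.py <<'E'
from m import *
def comp(m,seed):
    n,l,st,ce=cv2.connectedComponentsWithStats(m.astype(np.uint8)); 
    return l==(1+np.argmax(st[1:,4]))
S={}
for n in('top','scene'):
    d=np.load(n+'.npz')['d'];P=cloud(n,d)
    near=np.hypot(P[...,0]-578,P[...,1]+46)<250
    q=P[near&(P[...,2]>88)&(P[...,2]<99)]
    k=comp(near&(P[...,2]>88)&(P[...,2]<99),0);q=P[k]
    print(n,'rim',rect(q[:,:2]),np.median(q[:,2]),len(q))
    k=comp(near&(P[...,2]>37)&(P[...,2]<43),0);q=P[k];print(n,'board',rect(q[:,:2]),np.median(q[:,2]))
    # coordinates in a rough shelf frame
    a=np.deg2rad(-5.7);ex=np.array([np.cos(a),np.sin(a)]);ey=np.array([-ex[1],ex[0]])
    D=P[...,:2]-[578,-46.7];X=D@ex;Y=D@ey
    for nm,s in(('lip',(abs(P[...,2]-71)<3)&(abs(X+80)<15)&(abs(Y)<190)),('rail',(abs(P[...,2]-95)<2)&(abs(X-81)<15)&(abs(Y)<190)),
        ('ch+',(abs(P[...,2]-95)<2)&(abs(Y-214)<15)&(abs(X)<70)),('ch-',(abs(P[...,2]-95)<2)&(abs(Y+214)<15)&(abs(X)<70))):
        if s.sum()<10: print(nm,'few');continue
        if nm[0] in'lr': c=np.polyfit(Y[s],X[s],1)
        else: c=np.polyfit(X[s],Y[s],1)
        v=(X if nm[0] in'lr' else Y)[s]; print(n,nm,s.sum(),c.round(4),'pct',np.percentile(v,[5,50,95]).round(1),'z',np.median(P[...,2][s]).round(1))
    # basket
    nb=np.hypot(P[...,0]-465,P[...,1]-245)<170
    k=nb&(P[...,2]>95)&(P[...,2]<104);q=P[k];print(n,'basket',rect(q[:,:2]),len(q))
    k=nb&(P[...,2]>150)&(P[...,2]<178);q=P[k];print(n,'clips',rect(q[:,:2]),len(q))
    b=np.deg2rad(32.4);bx=np.array([np.cos(b),np.sin(b)]);by=np.array([-bx[1],bx[0]])
    X=P[...,:2]@bx;Y=P[...,:2]@by
    k=nb&(P[...,2]>135)&(P[...,2]<180)
    h,e=np.histogram(Y[k],bins=np.arange(Y[k].min()-2,Y[k].max()+4,3));print(e[0].round(),h)
    print('X pct',np.percentile(X[k],[1,10,50,90,99]).round(1))
E
python3 s.py; python3 -c "
from h import *
save(np.load('top.npz')['p'],'b_top.png',(120,165,240,270),5)
save(np.load('scene.npz')['p'],'b_sc.png',(310,210,460,350),5)"
```

```text
top rim (array([691.2,  70.1]), array([138.4, 280.9]), 29.2) 94.1975943736727 365
top board (array([624.9, -62.8]), array([421.6, 152.8]), 84.16) 40.06700382780082
lip few
rail few
top ch+ 53 [4.800000e-03 2.027713e+02] pct [199.5 202.9 206.2] z 95.2
top ch- 45 [ 8.000000e-04 -2.246697e+02] pct [-228.3 -224.5 -221.5] z 95.0
top basket (array([472. , 252.1]), array([210.7, 308.5]), 15.18) 272
top clips (array([402.7, 283.2]), array([ 40.8, 191.3]), 32.43) 336
-74.0 [ 5  9  8 10  9  8  9  9  8 10  0  0  0  6  7 11  7  9 10  9 10  9  9  1
  0  0  0 13  8  9  9 10  8 10 10  9  5  0  0  0  0 12  9  9  9 10  9  9
 10  9 10  0  0  0  2 15  8 10  9  8  9 10 10 11  4]
X pct [471.9 474.  502.9 509.3 511.3]
scene rim (array([698.8, -33.5]), array([155.9, 450.3]), 15.05) 92.3708111185764 868
scene board (array([606.3, -79.6]), array([387.2, 131.6]), 84.05) 38.77764564254153
lip few
rail few
scene ch+ 70 [5.100000e-03 2.066561e+02] pct [203.  207.2 210.2] z 94.0
scene ch- 36 [-9.400000e-03 -2.196774e+02] pct [-223.6 -220.  -215.9] z 93.7
scene basket (array([476.1, 251.9]), array([209.9, 311.8]), 13.71) 740
scene clips (array([403.3, 285.7]), array([ 48.2, 191.2]), 32.34) 1105
-72.0 [11 31 32 31 29 31 32 29 32 33  0  0  0 13 32 29 33 30 32 34 28 34 30  3
  0  0  0 36 30 35 30 33 31 30 35 31 16  0  0  0  0 29 31 33 34 31 32 31
 33 37 23  0  0  0  3 40 36 31 29 36 32 30 34 32 15]
X pct [473.8 477.2 505.8 512.7 515.7]
```

View pics/b_top.png

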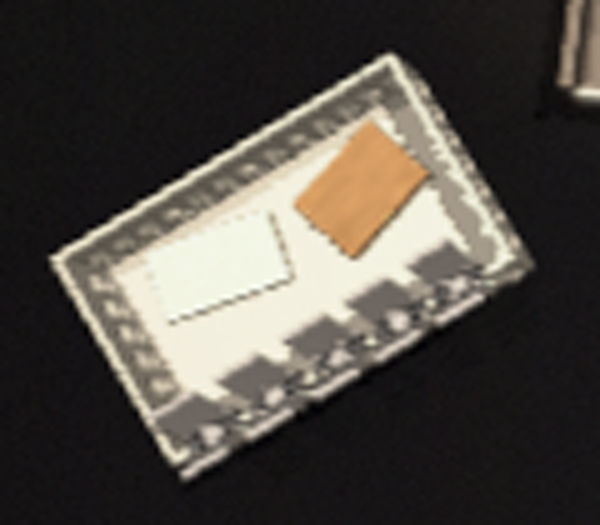

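```bash
cat > s2.py <<'E'
from m import *
a=np.deg2rad(-5.85);O=np.array([625,-63.])
for n in('top','scene'):
    d=np.load(n+'.npz')['d'];P=cloud(n,d)
    ex=np.array([np.cos(a),np.sin(a)]);ey=np.array([-ex[1],ex[0]])
    D=P[...,:2]-O;X=D@ex;Y=D@ey;Z=P[...,2]
    for nm,s in(('lip',(abs(Z-71)<4)&(abs(X+80)<14)&(abs(Y)<190)),('rail',(abs(Z-95)<3)&(abs(X-81)<12)&(abs(Y)<190)),
        ('ch+',(abs(Z-95)<3)&(abs(Y-214)<12)&(abs(X)<70)),('ch-',(abs(Z-95)<3)&(abs(Y+214)<12)&(abs(X)<70))):
        if s.sum()<10: print(nm,'few');continue
        A,B=(X,Y) if nm[0] in'lr' else (Y,X)
        c=np.polyfit(B[s],A[s],1)
        print(n,nm,s.sum(),'tilt deg',np.rad2deg(c[0]).round(2),'pos',c[1].round(1),'pct',np.percentile(A[s],[5,95]).round(1),'z',np.median(Z[s]).round(1))
    Ob=np.array([461,320.]);b=np.deg2rad(32.4);bx=np.array([np.cos(b),np.sin(b)]);by=np.array([-bx[1],bx[0]])
    D=P[...,:2]-Ob;X=D@bx;Y=D@by
    for nm,s in(('far',(abs(Z-100)<4)&(abs(X-68)<12)&(abs(Y)<100)),('y+',(abs(Z-100)<4)&(abs(Y-113)<12)&(abs(X)<60)),('y-',(abs(Z-100)<4)&(abs(Y+113)<12)&(abs(X)<60))):
        if s.sum()<10: print(nm,'few');continue
        A,B=(X,Y) if nm=='far' else (Y,X);c=np.polyfit(B[s],A[s],1);print(n,'bk',nm,s.sum(),'tilt',np.rad2deg(c[0]).round(2),'pos',c[1].round(1),np.percentile(A[s],[5,95]).round(1))
    k=(Z>135)&(Z<180)&(abs(X+68)<35)&(abs(Y)<130)
    nn,l,st,ce=cv2.connectedComponentsWithStats((k).astype(np.uint8))
    h=np.sort(Y[k]);g=np.split(h,np.where(np.diff(h)>4)[0]+1)
    print('clip Y',[(round(float(q.min()),1),round(float(q.max()),1)) for q in g],'X',np.percentile(X[k],[.5,99.5]).round(1),'zmax',Z[k].max())
    for lo,hi in((-95,-68),(-68,-40)):
        kk=k&(X>lo)&(X<hi);print(lo,kk.sum(),np.rad2deg(np.polyfit(Y[kk],X[kk],1)[0]).round(2) if kk.sum()>9 else '',np.percentile(Z[kk],[5,95]) if kk.sum() else '')
E
python3 s2.py
```

```text
top lip 147 tilt deg -0.11 pos -82.2 pct [-84.1 -80. ] z 71.6
top rail 240 tilt deg -0.14 pos 78.6 pct [74.6 82.4] z 94.8
top ch+ 102 tilt deg 0.48 pos 214.1 pct [210.3 217.7] z 94.5
top ch- 81 tilt deg -0.29 pos -213.3 pct [-216.8 -209.7] z 95.0
top bk far 102 tilt 0.15 pos 66.4 [64. 69.]
top bk y+ 56 tilt 0.02 pos 112.1 [109.9 114.5]
top bk y- 49 tilt -0.26 pos -113.8 [-115.5 -112. ]
clip Y [(-95.5, -67.7), (-56.4, -28.4), (-16.2, 12.6), (26.7, 55.4), (67.3, 95.8)] X [-88.9 -49.3] zmax 179.7346224674145
-95 148 -0.02 [139.9716678  174.38465677]
-68 308 -0.14 [137.12339777 174.34957379]
scene lip 270 tilt deg -0.15 pos -80.2 pct [-83.6 -77.5] z 69.8
scene rail 293 tilt deg -0.12 pos 80.8 pct [77.1 84.3] z 93.5
scene ch+ 159 tilt deg 0.45 pos 218.2 pct [213.7 222.1] z 93.6
scene ch- 76 tilt deg 0.03 pos -208.6 pct [-212.5 -203.6] z 93.5
scene bk far 241 tilt -0.01 pos 70.1 [66.7 73.2]
scene bk y+ 89 tilt -0.13 pos 113.6 [111.8 115.6]
scene bk y- 69 tilt 0.17 pos -111.9 [-113.8 -110.1]
clip Y [(-93.6, -65.7), (-54.4, -26.3), (-14.2, 13.8), (28.4, 56.8), (69.2, 98.1)] X [-87.5 -44.7] zmax 173.00505139682957
-95 739 0.02 [145.92422922 170.00379443]
-68 791 -0.13 [137.03918426 169.71881596]
```

View pics/b_sc.png

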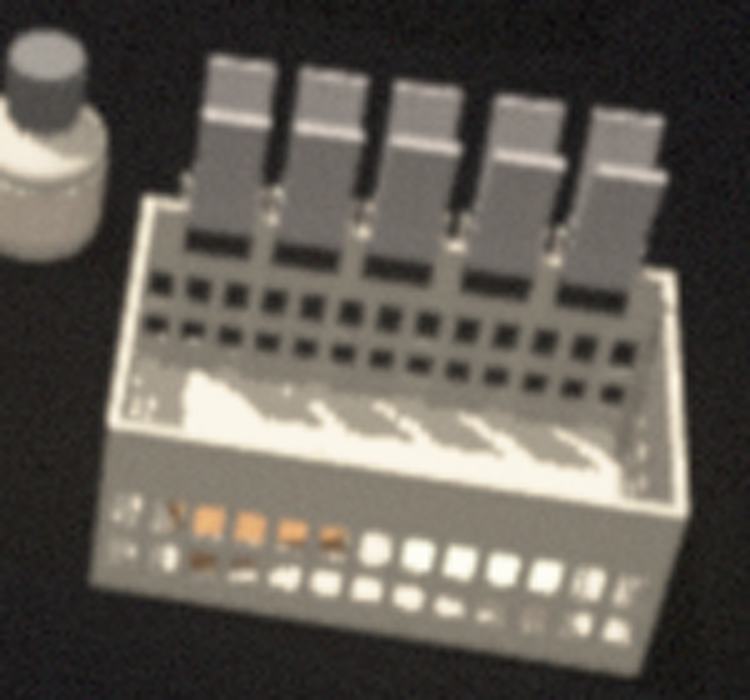

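The enlarged crops confirm that the five clips sit on the basket's robot-side wall with handles up. The bottle beside them is white with a grey cap. I'll turn the tool into the shelf's axes first, so that tool x is shelf y and tool y is shelf x.

Emit:
step_arm(moves=[{"az": -0.118},{"az": -0.118},{"az": -0.118},{"az": -0.118},{"az": -0.118}], gripper=1)

```text
schema error: expected keys tx, ty, tz, ax, ay, az
```

Emit:
step_arm(moves=[{"az": -0.066,"tx": 0.5},{"tx": 1},{"tx": 1},{"tx": 1},{"tx": 1}])

```text
schema error: expected keys tx, ty, tz, ax, ay, az
```

```bash
cat > st.py <<'E'
from m import *
import sys
O=np.array([624.1,-60.3]);a=np.deg2rad(-5.73)
ex=np.array([np.cos(a),np.sin(a)]);ey=np.array([-ex[1],ex[0]])
def sh(p): D=np.asarray(p)[...,:2]-O; return np.stack([D@ex,D@ey],-1)
def tool():
    s=r.sense();e=s['eef_pos'];q=sh(e)
    print('t',round(s['clock'],2),'TCP shelf x,y',q.round(1),'z',e[2].round(1),'rpy deg',np.rad2deg(s['tcp_rot']).round(1),'q6',s['qpos'].round(2),'open',round(s['opening'],3),'F',s['contact_force'].round(1),'g',round(s['grasp_force'],1)); return e,q,s
def look():
    for n in('top','scene'):
        p,d=grab(n);P=cloud(n,d);Z=P[...,2];hsv=cv2.cvtColor(p,cv2.COLOR_RGB2HSV)
        for zl,zt in((0,106),(0,121),(40,146),(40,161)):
            S=sh(P);on=(abs(S[...,0])<85)&(abs(S[...,1])<212)
            m=(abs(Z-zt)<5)&(P[...,0]>250)&(on==(zl>0))&(hsv[...,1]<70)
            k,l,st,ce=cv2.connectedComponentsWithStats(m.astype(np.uint8))
            for i in range(1,k):
                if 50<st[i,4]<700:
                    t=P[l==i];t=t[abs(t[:,2]-np.median(t[:,2]))<4]
                    (c,rad)=cv2.minEnclosingCircle(t[:,:2].astype(np.float32))
                    if 13<rad<24: print(n,'zl',zl,'h',zt-zl,'px',ce[i].round(),'r',round(rad,1),'shelf',sh(np.array(c)).round(1),'z',np.median(t[:,2]).round(1))
if __name__=='__main__': tool(); look()
E
python3 st.py
```

```text
t 0.1 TCP shelf x,y [-306.  -538.1] z 255.6 rpy deg [-179.9    0.    25.2] q6 [-1.13  0.35  1.63 -0.    1.16 -0.  ] open 0.998 F [0.1 0.5 0.8] g 0.0
top zl 0 h 106 px [254. 230.] r 18.0 shelf [-215.7  132.2] z 105.4
top zl 0 h 106 px [331. 240.] r 17.8 shelf [-215.9  -91.4] z 105.9
top zl 0 h 121 px [413. 210.] r 18.5 shelf [-105.9 -313.4] z 120.6
top zl 0 h 121 px [301. 233.] r 17.9 shelf [-207.6   -2.7] z 121.2
top zl 0 h 121 px [373. 237.] r 18.3 shelf [-193.  -207.2] z 121.0
scene zl 0 h 106 px [259. 179.] r 20.9 shelf [-215.8  -87.9] z 103.9
scene zl 0 h 106 px [279. 198.] r 18.0 shelf [-202.4    3.4] z 106.3
scene zl 0 h 106 px [319. 221.] r 19.0 shelf [-212.9  135. ] z 103.8
scene zl 0 h 106 px [357. 252.] r 21.0 shelf [-208.   261.7] z 106.8
scene zl 0 h 106 px [389. 256.] r 20.3 shelf [-249.8  316.7] z 105.4
scene zl 0 h 106 px [372. 255.] r 15.1 shelf [-222.4  293.5] z 105.8
scene zl 0 h 106 px [428. 262.] r 18.7 shelf [-302.8  385.3] z 107.6
scene zl 0 h 121 px [177. 153.] r 19.4 shelf [-102.3 -308.4] z 118.8
scene zl 0 h 121 px [226. 159.] r 19.7 shelf [-190.8 -203.7] z 118.5
scene zl 0 h 121 px [280. 191.] r 19.6 shelf [-2.037e+02  1.000e-01] z 118.7
```

Emit:
step_arm(moves=[{"tx": 0,"ty": 0,"tz": 0,"ax": 0,"ay": 0,"az": -0.118},{"tx": 0,"ty": 0,"tz": 0,"ax": 0,"ay": 0,"az": -0.118},{"tx": 0,"ty": 0,"tz": 0,"ax": 0,"ay": 0,"az": -0.118},{"tx": 0,"ty": 0,"tz": 0,"ax": 0,"ay": 0,"az": -0.118},{"tx": 0,"ty": 0,"tz": 0,"ax": 0,"ay": 0,"az": -0.118}], gripper=1, newtons=50)

```text
clock: 0.82
eef_pos: [266.0, -565.4, 256.0]
tcp_rot: [-3.141, -0.0, 1.373]
contact_force: [-0.1, -0.1, 0.2]
opening: 1.0
grasp_force: 0.0
```

Emit:
step_arm(moves=[{"tx": 0,"ty": 0,"tz": 0,"ax": 0,"ay": 0,"az": -0.066},{"tx": 1,"ty": 0.9,"tz": 0,"ax": 0,"ay": 0,"az": 0},{"tx": 1,"ty": 0.9,"tz": 0,"ax": 0,"ay": 0,"az": 0},{"tx": 1,"ty": 0.9,"tz": 0,"ax": 0,"ay": 0,"az": 0},{"tx": 1,"ty": 0.9,"tz": 0,"ax": 0,"ay": 0,"az": 0}])

```text
clock: 1.45
eef_pos: [366.3, -474.2, 256.1]
tcp_rot: [-3.141, -0.0, 1.47]
contact_force: [-1.1, 0.6, 0.6]
opening: 0.998
grasp_force: 0.0
```

```bash
python3 st.py
```

```text
t 1.45 TCP shelf x,y [-215.2 -437.6] z 256.1 rpy deg [-180.    -0.    84.2] q6 [-0.92  0.31  1.69  0.    1.14 -0.81] open 0.998 F [-1.1  0.6  0.6] g 0.0
top zl 0 h 106 px [254. 230.] r 17.9 shelf [-215.6  132.1] z 106.4
top zl 0 h 106 px [331. 240.] r 18.0 shelf [-215.9  -91.4] z 105.8
top zl 0 h 121 px [413. 211.] r 18.0 shelf [-106.1 -312.8] z 120.5
top zl 0 h 121 px [301. 233.] r 18.1 shelf [-207.8   -3.4] z 120.9
top zl 0 h 121 px [373. 236.] r 18.0 shelf [-192.2 -206.7] z 121.0
scene zl 0 h 106 px [259. 179.] r 19.4 shelf [-215.5  -87.6] z 103.8
scene zl 0 h 106 px [319. 222.] r 20.6 shelf [-211.3  134.2] z 104.2
scene zl 0 h 106 px [370. 254.] r 20.6 shelf [-223.1  287.4] z 108.1
scene zl 0 h 121 px [177. 153.] r 20.5 shelf [-103.1 -307.3] z 118.5
scene zl 0 h 121 px [226. 158.] r 20.3 shelf [-190.7 -204.2] z 118.8
scene zl 0 h 121 px [279. 191.] r 18.5 shelf [-205.     0.3] z 118.8
```

Emit:
step_arm(moves=[{"tx": 1,"ty": 0.9,"tz": 0,"ax": 0,"ay": 0,"az": 0},{"tx": 1,"ty": 0.9,"tz": 0,"ax": 0,"ay": 0,"az": 0},{"tx": 1,"ty": 0.9,"tz": 0,"ax": 0,"ay": 0,"az": 0},{"tx": 1,"ty": 0.9,"tz": 0,"ax": 0,"ay": 0,"az": 0},{"tx": 1,"ty": 0.8,"tz": 0,"ax": 0,"ay": 0,"az": 0}])

```text
clock: 2.17
eef_pos: [488.1, -361.5, 256.2]
tcp_rot: [-3.141, 0.0, 1.47]
contact_force: [0.4, -0.5, 0.2]
opening: 1.001
grasp_force: 0.0
```

Emit:
step_arm(moves=[{"tx": 0.1,"ty": 0,"tz": 1,"ax": 0,"ay": 0,"az": 0},{"tx": 0,"ty": 0,"tz": 1,"ax": 0,"ay": 0,"az": 0},{"tx": 0,"ty": 0,"tz": 1,"ax": 0,"ay": 0,"az": 0},{"tx": 0,"ty": 0,"tz": 1,"ax": 0,"ay": 0,"az": 0},{"tx": 0,"ty": 0,"tz": 1,"ax": 0,"ay": 0,"az": 0}])

```text
clock: 2.8
eef_pos: [487.5, -359.8, 130.4]
tcp_rot: [-3.141, 0.0, 1.47]
contact_force: [0.5, 0.2, -0.1]
opening: 1.001
grasp_force: 0.0
```

Emit:
step_arm(moves=[{"tx": 0,"ty": 0,"tz": 0.68,"ax": 0,"ay": 0,"az": 0},{"tx": 0,"ty": 0,"tz": 0,"ax": 0,"ay": 0,"az": 0}])

```text
clock: 3.05
eef_pos: [487.1, -359.1, 113.1]
tcp_rot: [-3.139, -0.001, 1.47]
contact_force: [-0.1, 0.0, 0.6]
opening: 0.999
grasp_force: 0.0
```

Emit:
step_arm(moves=[{"tx": 0,"ty": 0,"tz": 0,"ax": 0,"ay": 0,"az": 0},{"tx": 0,"ty": 0,"tz": 0,"ax": 0,"ay": 0,"az": 0},{"tx": 0,"ty": 0,"tz": 0,"ax": 0,"ay": 0,"az": 0},{"tx": 0,"ty": 0,"tz": 0,"ax": 0,"ay": 0,"az": 0}], gripper=0)

```text
clock: 3.55
eef_pos: [488.6, -359.6, 115.3]
tcp_rot: [3.14, 0.001, 1.47]
contact_force: [0.1, 0.4, 6.1]
opening: 0.409
grasp_force: 49.8
```

```bash
python3 st.py
```

```text
t 3.55 TCP shelf x,y [-105.  -311.4] z 115.3 rpy deg [179.9   0.   84.2] q6 [-0.64  0.49  1.78  0.    0.87 -0.54] open 0.409 F [0.1 0.4 6.1] g 49.8
top zl 0 h 106 px [254. 231.] r 18.0 shelf [-215.7  132.3] z 106.6
top zl 0 h 106 px [331. 240.] r 18.3 shelf [-216.6  -91.9] z 105.8
top zl 0 h 121 px [301. 234.] r 18.0 shelf [-208.7   -3.3] z 121.1
top zl 0 h 121 px [373. 236.] r 18.6 shelf [-192.6 -206.4] z 120.5
scene zl 0 h 106 px [259. 179.] r 20.2 shelf [-216.1  -88.5] z 103.6
scene zl 0 h 106 px [319. 222.] r 19.6 shelf [-212.5  136.8] z 103.9
scene zl 0 h 106 px [428. 262.] r 18.3 shelf [-303.6  385.2] z 106.5
scene zl 0 h 121 px [226. 158.] r 20.7 shelf [-189.8 -201.1] z 118.6
scene zl 0 h 121 px [280. 191.] r 20.1 shelf [-207.8    0.7] z 119.2
```

Emit:
step_arm(moves=[{"tx": 0,"ty": 0,"tz": -0.5,"ax": 0,"ay": 0,"az": 0},{"tx": 0,"ty": 0,"tz": -1,"ax": 0,"ay": 0,"az": 0},{"tx": 0,"ty": 0,"tz": -1,"ax": 0,"ay": 0,"az": 0},{"tx": 0,"ty": 0,"tz": -1,"ax": 0,"ay": 0,"az": 0},{"tx": 0,"ty": 0,"tz": -1,"ax": 0,"ay": 0,"az": 0}])

```text
clock: 4.28
eef_pos: [487.4, -358.9, 227.7]
tcp_rot: [-3.141, -0.001, 1.47]
contact_force: [0.2, 0.2, -4.0]
opening: 0.405
grasp_force: 50.6
```

Emit:
step_arm(moves=[{"tx": 0.5,"ty": 0.5,"tz": 0,"ax": 0,"ay": 0,"az": 0},{"tx": 1,"ty": 0.9,"tz": 0,"ax": 0,"ay": 0,"az": 0},{"tx": 1,"ty": 0.9,"tz": 0,"ax": 0,"ay": 0,"az": 0},{"tx": 1,"ty": 0.9,"tz": 0,"ax": 0,"ay": 0,"az": 0},{"tx": 1,"ty": 0.9,"tz": 0,"ax": 0,"ay": 0,"az": 0}])

```text
clock: 4.9
eef_pos: [601.8, -255.6, 225.3]
tcp_rot: [-3.14, -0.001, 1.471]
contact_force: [0.8, -0.0, -4.2]
opening: 0.402
grasp_force: 50.8
```

Emit:
step_arm(moves=[{"tx": 1,"ty": 0.9,"tz": 0,"ax": 0,"ay": 0,"az": 0},{"tx": 0.7,"ty": 0.6,"tz": 0,"ax": 0,"ay": 0,"az": 0},{"tx": 0,"ty": 0.26,"tz": 0,"ax": 0,"ay": 0,"az": 0},{"tx": 0,"ty": 0,"tz": 0.5,"ax": 0,"ay": 0,"az": 0},{"tx": 0,"ty": 0,"tz": 1,"ax": 0,"ay": 0,"az": 0}])

```text
clock: 5.52
eef_pos: [649.0, -220.7, 189.0]
tcp_rot: [3.141, 0.001, 1.469]
contact_force: [0.1, 0.5, -3.8]
opening: 0.408
grasp_force: 51.1
```

Emit:
step_arm(moves=[{"tx": 0,"ty": 0,"tz": 0.8,"ax": 0,"ay": 0,"az": 0},{"tx": 0,"ty": 0,"tz": 0.3,"ax": 0,"ay": 0,"az": 0},{"tx": 0,"ty": 0,"tz": 0,"ax": 0,"ay": 0,"az": 0},{"tx": 0,"ty": 0,"tz": 0,"ax": 0,"ay": 0,"az": 0}])

```text
clock: 6.02
eef_pos: [649.8, -220.0, 162.7]
tcp_rot: [3.14, 0.0, 1.47]
contact_force: [-1.0, 0.7, -2.6]
opening: 0.41
grasp_force: 50.7
```

```bash
python3 st.py; python3 -c "
from h import *
save(np.load('scene.npz')['p'],'p1.png',(110,80,310,230),4)"
```

```text
t 6.03 TCP shelf x,y [  41.5 -156.4] z 162.7 rpy deg [179.9   0.   84.2] q6 [-0.33  0.54  1.57  0.    1.03 -0.23] open 0.41 F [-1.   0.7 -2.6] g 50.7
top zl 0 h 106 px [254. 231.] r 17.8 shelf [-215.5  132.2] z 106.9
top zl 0 h 121 px [301. 233.] r 17.9 shelf [-208.3   -3.5] z 120.9
scene zl 0 h 106 px [260. 179.] r 19.9 shelf [-214.8  -85.8] z 103.8
scene zl 0 h 106 px [319. 222.] r 20.0 shelf [-213.5  134.9] z 104.0
scene zl 0 h 106 px [353. 252.] r 18.0 shelf [-201.5  257.2] z 106.5
scene zl 0 h 121 px [226. 159.] r 20.3 shelf [-190.3 -201.2] z 118.4
scene zl 0 h 121 px [280. 191.] r 19.2 shelf [-205.     0.5] z 119.3
```

View pics/p1.png

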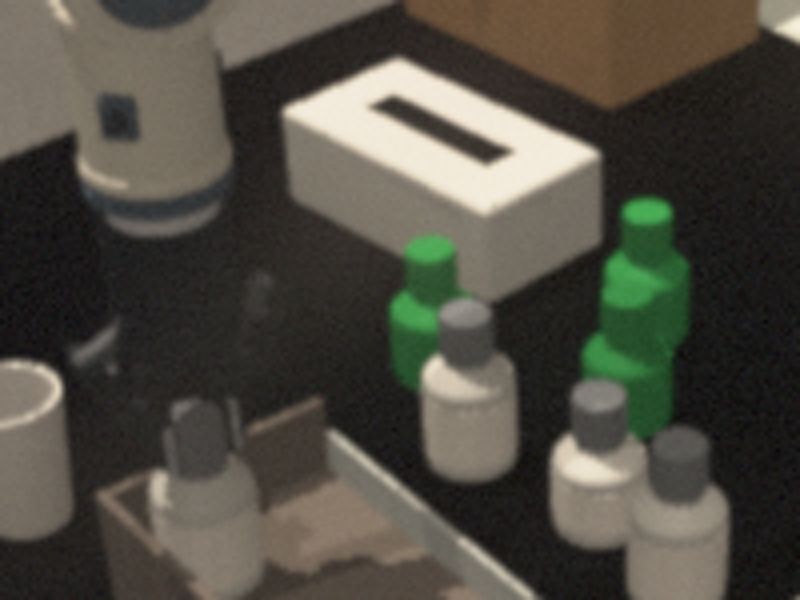

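The crop shows the gripped bottle at (200,490) upright over the shelf's end and inside the rail. I'll lower the last few millimetres.

Emit:
step_arm(moves=[{"tx": 0,"ty": 0,"tz": 0.2,"ax": 0,"ay": 0,"az": 0},{"tx": 0,"ty": 0,"tz": 0.04,"ax": 0,"ay": 0,"az": 0},{"tx": 0,"ty": 0,"tz": 0,"ax": 0,"ay": 0,"az": 0}])

```text
clock: 6.5
eef_pos: [649.1, -219.7, 155.6]
tcp_rot: [-3.141, -0.0, 1.47]
contact_force: [-0.4, -0.1, -4.1]
opening: 0.41
grasp_force: 50.8
```

Emit:
step_arm(moves=[{"tx": 0,"ty": 0,"tz": 0,"ax": 0,"ay": 0,"az": 0},{"tx": 0,"ty": 0,"tz": 0,"ax": 0,"ay": 0,"az": 0}], gripper=0.6)

```text
clock: 6.75
eef_pos: [649.8, -219.9, 156.5]
tcp_rot: [3.14, 0.0, 1.47]
contact_force: [-0.2, 0.3, 0.3]
opening: 0.603
grasp_force: 0.0
```

Emit:
step_arm(moves=[{"tx": 0,"ty": 0,"tz": -0.5,"ax": 0,"ay": 0,"az": 0},{"tx": 0,"ty": 0,"tz": -1,"ax": 0,"ay": 0,"az": 0},{"tx": 0,"ty": 0,"tz": -0.5,"ax": 0,"ay": 0,"az": 0},{"tx": -1,"ty": -1,"tz": 0,"ax": 0,"ay": 0,"az": 0},{"tx": -1,"ty": -1,"tz": 0,"ax": 0,"ay": 0,"az": 0}])

```text
clock: 7.38
eef_pos: [594.2, -264.8, 206.5]
tcp_rot: [3.141, 0.0, 1.471]
contact_force: [-0.4, 0.1, -0.5]
opening: 0.599
grasp_force: 0.0
```

Emit:
step_arm(moves=[{"tx": 0,"ty": -1,"tz": 0,"ax": 0,"ay": 0,"az": 0},{"tx": 0,"ty": -1,"tz": 0,"ax": 0,"ay": 0,"az": 0},{"tx": 0,"ty": -1,"tz": 0,"ax": 0,"ay": 0,"az": 0},{"tx": 0,"ty": -1,"tz": 0,"ax": 0,"ay": 0,"az": 0},{"tx": 0,"ty": -1,"tz": 0,"ax": 0,"ay": 0,"az": 0}], gripper=1)

```text
clock: 8.0
eef_pos: [469.4, -251.9, 206.3]
tcp_rot: [3.141, 0.0, 1.47]
contact_force: [0.5, -0.0, -0.2]
opening: 1.0
grasp_force: 0.0
```

```bash
python3 st.py
```

```text
t 8.0 TCP shelf x,y [-134.8 -206.1] z 206.3 rpy deg [180.    0.   84.2] q6 [-0.5   0.27  1.88 -0.    0.99 -0.39] open 1.0 F [ 0.5 -0.  -0.2] g 0.0
top zl 0 h 106 px [254. 231.] r 17.9 shelf [-215.7  132.1] z 106.0
top zl 0 h 106 px [331. 240.] r 17.9 shelf [-216.   -91.2] z 106.3
top zl 0 h 121 px [301. 234.] r 17.9 shelf [-207.6   -2.7] z 121.5
top zl 40 h 121 px [367. 151.] r 18.4 shelf [  40.2 -156.5] z 160.6
scene zl 0 h 106 px [259. 179.] r 20.1 shelf [-215.   -88.2] z 103.7
scene zl 0 h 106 px [319. 222.] r 18.8 shelf [-213.4  135.4] z 104.5
scene zl 0 h 106 px [372. 255.] r 14.9 shelf [-221.9  293.8] z 105.9
scene zl 0 h 106 px [430. 263.] r 14.8 shelf [-299.9  390.7] z 105.6
scene zl 0 h 121 px [226. 158.] r 20.2 shelf [-189.6 -202.9] z 119.1
scene zl 0 h 121 px [279. 191.] r 19.9 shelf [-205.5   -1.6] z 119.1
scene zl 40 h 106 px [159. 194.] r 17.8 shelf [  44.2 -152.1] z 144.9
scene zl 40 h 121 px [158. 187.] r 19.4 shelf [  43.4 -154.8] z 158.7
```

Emit:
step_arm(moves=[{"tx": 0.06,"ty": -1,"tz": 0,"ax": 0,"ay": 0,"az": 0},{"tx": 0,"ty": -1,"tz": 0,"ax": 0,"ay": 0,"az": 0},{"tx": 0,"ty": -0.24,"tz": 0.3,"ax": 0,"ay": 0,"az": 0},{"tx": 0,"ty": 0,"tz": 1,"ax": 0,"ay": 0,"az": 0},{"tx": 0,"ty": 0,"tz": 1,"ax": 0,"ay": 0,"az": 0}])

```text
clock: 8.72
eef_pos: [416.0, -245.3, 147.8]
tcp_rot: [3.14, 0.001, 1.47]
contact_force: [0.1, 0.2, -0.2]
opening: 0.997
grasp_force: 0.0
```

Emit:
step_arm(moves=[{"tx": 0,"ty": 0,"tz": 1,"ax": 0,"ay": 0,"az": 0},{"tx": 0,"ty": 0,"tz": 0.24,"ax": 0,"ay": 0,"az": 0},{"tx": 0,"ty": 0,"tz": 0,"ax": 0,"ay": 0,"az": 0}])

```text
clock: 9.1
eef_pos: [415.1, -244.9, 117.2]
tcp_rot: [-3.141, -0.0, 1.47]
contact_force: [0.3, -0.5, -0.2]
opening: 1.005
grasp_force: 0.0
```

Emit:
step_arm(moves=[{"tx": 0,"ty": 0,"tz": 0,"ax": 0,"ay": 0,"az": 0},{"tx": 0,"ty": 0,"tz": 0,"ax": 0,"ay": 0,"az": 0},{"tx": 0,"ty": 0,"tz": 0,"ax": 0,"ay": 0,"az": 0},{"tx": 0,"ty": 0,"tz": 0,"ax": 0,"ay": 0,"az": 0}], gripper=0)

```text
clock: 9.6
eef_pos: [414.5, -244.9, 118.0]
tcp_rot: [3.141, 0.0, 1.47]
contact_force: [-2.3, 1.0, 6.8]
opening: 0.407
grasp_force: 49.1
```

Emit:
step_arm(moves=[{"tx": 0,"ty": 0,"tz": -0.5,"ax": 0,"ay": 0,"az": 0},{"tx": 0,"ty": 0,"tz": -1,"ax": 0,"ay": 0,"az": 0},{"tx": 0,"ty": 0,"tz": -1,"ax": 0,"ay": 0,"az": 0},{"tx": 0,"ty": 0,"tz": -1,"ax": 0,"ay": 0,"az": 0},{"tx": 0,"ty": 0,"tz": -1,"ax": 0,"ay": 0,"az": 0}])

```text
clock: 10.22
eef_pos: [414.3, -244.6, 231.2]
tcp_rot: [3.141, 0.0, 1.47]
contact_force: [1.2, 0.4, -3.3]
opening: 0.403
grasp_force: 50.4
```

```bash
python3 -c "
from st import *
tool()"
```

```text
t 10.22 TCP shelf x,y [-190.3 -204.4] z 231.2 rpy deg [180.    0.   84.2] q6 [-0.54  0.16  1.96  0.    1.03 -0.44] open 0.403 F [ 1.2  0.4 -3.3] g 50.4
```

Emit:
step_arm(moves=[{"tx": 0.86,"ty": 0.7,"tz": 0,"ax": 0,"ay": 0,"az": 0},{"tx": 0.9,"ty": 0.8,"tz": 0,"ax": 0,"ay": 0,"az": 0},{"tx": 0.9,"ty": 0.8,"tz": 0,"ax": 0,"ay": 0,"az": 0},{"tx": 0.9,"ty": 0.8,"tz": 0,"ax": 0,"ay": 0,"az": 0},{"tx": 0.9,"ty": 0.8,"tz": 0,"ax": 0,"ay": 0,"az": 0}])

```text
clock: 10.85
eef_pos: [523.2, -142.8, 230.4]
tcp_rot: [3.141, -0.0, 1.47]
contact_force: [-0.0, 0.0, -2.8]
opening: 0.403
grasp_force: 50.6
```

Emit:
step_arm(moves=[{"tx": 0.6,"ty": 1,"tz": 0,"ax": 0,"ay": 0,"az": 0},{"tx": 0,"ty": 1,"tz": 0,"ax": 0,"ay": 0,"az": 0},{"tx": 0,"ty": 1,"tz": 0,"ax": 0,"ay": 0,"az": 0},{"tx": 0,"ty": 1,"tz": 0,"ax": 0,"ay": 0,"az": 0},{"tx": 0,"ty": 1,"tz": 0,"ax": 0,"ay": 0,"az": 0}])

```text
clock: 11.48
eef_pos: [649.1, -141.2, 230.2]
tcp_rot: [-3.141, -0.0, 1.47]
contact_force: [0.1, 0.5, -2.2]
opening: 0.406
grasp_force: 50.5
```

Emit:
step_arm(moves=[{"tx": 0,"ty": 0.37,"tz": 0.3,"ax": 0,"ay": 0,"az": 0},{"tx": 0,"ty": 0,"tz": 1,"ax": 0,"ay": 0,"az": 0},{"tx": 0,"ty": 0,"tz": 1,"ax": 0,"ay": 0,"az": 0},{"tx": 0,"ty": 0,"tz": 0.5,"ax": 0,"ay": 0,"az": 0},{"tx": 0,"ty": 0,"tz": 0.04,"ax": 0,"ay": 0,"az": 0}])

```text
clock: 12.1
eef_pos: [657.0, -142.1, 158.4]
tcp_rot: [-3.14, -0.0, 1.47]
contact_force: [0.1, 0.3, -2.4]
opening: 0.404
grasp_force: 50.8
```

Emit:
step_arm(moves=[{"tx": 0,"ty": 0,"tz": 0,"ax": 0,"ay": 0,"az": 0},{"tx": 0,"ty": 0,"tz": 0,"ax": 0,"ay": 0,"az": 0}])

```text
clock: 12.35
eef_pos: [658.1, -142.3, 159.3]
tcp_rot: [3.141, 0.0, 1.47]
contact_force: [-0.1, 0.8, -4.1]
opening: 0.403
grasp_force: 50.8
```

Emit:
step_arm(moves=[{"tx": 0,"ty": 0,"tz": 0,"ax": 0,"ay": 0,"az": 0},{"tx": 0,"ty": 0,"tz": 0,"ax": 0,"ay": 0,"az": 0}], gripper=0.6)

```text
clock: 12.6
eef_pos: [658.3, -142.3, 159.4]
tcp_rot: [3.14, 0.0, 1.47]
contact_force: [0.3, 0.5, 0.2]
opening: 0.599
grasp_force: 0.0
```

Emit:
step_arm(moves=[{"tx": 0,"ty": 0,"tz": -0.5,"ax": 0,"ay": 0,"az": 0},{"tx": 0,"ty": 0,"tz": -1,"ax": 0,"ay": 0,"az": 0},{"tx": 0,"ty": 0,"tz": -0.5,"ax": 0,"ay": 0,"az": 0},{"tx": 0,"ty": -1,"tz": 0,"ax": 0,"ay": 0,"az": 0},{"tx": -0.47,"ty": -1,"tz": 0,"ax": 0,"ay": 0,"az": 0}])

```text
clock: 13.22
eef_pos: [606.5, -148.4, 209.3]
tcp_rot: [3.141, -0.0, 1.471]
contact_force: [-0.6, -1.1, -0.3]
opening: 0.6
grasp_force: 0.0
```

Emit:
step_arm(moves=[{"tx": 0,"ty": -1,"tz": 0,"ax": 0,"ay": 0,"az": 0},{"tx": 0,"ty": -1,"tz": 0,"ax": 0,"ay": 0,"az": 0},{"tx": 0,"ty": -1,"tz": 0,"ax": 0,"ay": 0,"az": 0},{"tx": 0,"ty": -1,"tz": 0,"ax": 0,"ay": 0,"az": 0},{"tx": 0,"ty": -1,"tz": 0,"ax": 0,"ay": 0,"az": 0}], gripper=1)

```text
clock: 13.85
eef_pos: [481.8, -136.3, 209.2]
tcp_rot: [3.141, 0.0, 1.47]
contact_force: [0.8, -0.2, 0.3]
opening: 1.001
grasp_force: 0.0
```

```bash
python3 st.py
```

```text
t 13.85 TCP shelf x,y [-134.   -89.8] z 209.2 rpy deg [180.    0.   84.2] q6 [-0.28  0.21  1.94  0.    0.98 -0.18] open 1.001 F [ 0.8 -0.2  0.3] g 0.0
top zl 0 h 106 px [254. 231.] r 18.0 shelf [-215.8  132.3] z 105.9
top zl 0 h 106 px [331. 240.] r 17.9 shelf [-216.7  -91.4] z 106.1
top zl 0 h 121 px [301. 233.] r 17.9 shelf [-208.2   -3.3] z 121.6
top zl 40 h 121 px [340. 148.] r 17.8 shelf [ 39.7 -80.4] z 160.5
top zl 40 h 121 px [367. 151.] r 17.9 shelf [  40.1 -157.7] z 160.8
scene zl 0 h 106 px [259. 179.] r 20.5 shelf [-215.8  -88.7] z 103.3
scene zl 0 h 106 px [319. 221.] r 19.0 shelf [-213.8  135.2] z 104.3
scene zl 0 h 106 px [389. 257.] r 20.4 shelf [-249.4  317.2] z 106.9
scene zl 0 h 106 px [428. 262.] r 20.0 shelf [-303.5  384.9] z 106.2
scene zl 0 h 106 px [410. 261.] r 14.0 shelf [-272.5  359.6] z 106.2
scene zl 0 h 121 px [280. 191.] r 19.2 shelf [-205.9    0. ] z 118.8
scene zl 40 h 106 px [159. 194.] r 18.1 shelf [  44.2 -152.9] z 145.1
scene zl 40 h 106 px [177. 210.] r 17.9 shelf [ 43.5 -73.7] z 146.1
scene zl 40 h 121 px [158. 187.] r 20.4 shelf [  44.3 -154.2] z 159.1
scene zl 40 h 121 px [176. 203.] r 20.5 shelf [ 42.9 -77.4] z 158.9
```

Emit:
step_arm(moves=[{"tx": 0,"ty": -1,"tz": 0,"ax": 0,"ay": 0,"az": 0},{"tx": 0,"ty": -1,"tz": 0,"ax": 0,"ay": 0,"az": 0},{"tx": 0,"ty": -1,"tz": 0,"ax": 0,"ay": 0,"az": 0},{"tx": 0,"ty": -0.27,"tz": 0.3,"ax": 0,"ay": 0,"az": 0},{"tx": 0,"ty": 0,"tz": 1,"ax": 0,"ay": 0,"az": 0}])

```text
clock: 14.58
eef_pos: [403.1, -128.7, 177.0]
tcp_rot: [3.137, 0.001, 1.47]
contact_force: [1.2, -0.2, -0.9]
opening: 0.997
grasp_force: 0.0
```

Emit:
step_arm(moves=[{"tx": 0,"ty": 0,"tz": 1,"ax": 0,"ay": 0,"az": 0},{"tx": 0,"ty": 0,"tz": 1,"ax": 0,"ay": 0,"az": 0},{"tx": 0,"ty": 0,"tz": 0.8,"ax": 0,"ay": 0,"az": 0},{"tx": 0,"ty": 0,"tz": 0.16,"ax": 0,"ay": 0,"az": 0},{"tx": 0,"ty": 0,"tz": 0,"ax": 0,"ay": 0,"az": 0}])

```text
clock: 15.2
eef_pos: [401.9, -128.3, 102.3]
tcp_rot: [3.141, 0.0, 1.47]
contact_force: [0.1, 0.1, 0.2]
opening: 1.002
grasp_force: 0.0
```

Emit:
step_arm(moves=[{"tx": 0,"ty": 0,"tz": 0,"ax": 0,"ay": 0,"az": 0},{"tx": 0,"ty": 0,"tz": 0,"ax": 0,"ay": 0,"az": 0},{"tx": 0,"ty": 0,"tz": 0,"ax": 0,"ay": 0,"az": 0},{"tx": 0,"ty": 0,"tz": 0,"ax": 0,"ay": 0,"az": 0}], gripper=0)

```text
clock: 15.7
eef_pos: [401.4, -128.2, 102.9]
tcp_rot: [3.141, 0.0, 1.47]
contact_force: [-1.9, -0.2, 7.6]
opening: 0.405
grasp_force: 49.0
```

Emit:
step_arm(moves=[{"tx": 0,"ty": 0,"tz": -0.5,"ax": 0,"ay": 0,"az": 0},{"tx": 0,"ty": 0,"tz": -1,"ax": 0,"ay": 0,"az": 0},{"tx": 0,"ty": 0,"tz": -1,"ax": 0,"ay": 0,"az": 0},{"tx": 0,"ty": 0,"tz": -1,"ax": 0,"ay": 0,"az": 0},{"tx": 0,"ty": 0,"tz": -1,"ax": 0,"ay": 0,"az": 0}])

```text
clock: 16.32
eef_pos: [400.8, -128.0, 216.2]
tcp_rot: [3.141, 0.0, 1.47]
contact_force: [0.6, -1.2, -3.2]
opening: 0.404
grasp_force: 50.4
```

```bash
python3 -c "
from st import *
tool()"
```

```text
t 16.32 TCP shelf x,y [-215.4  -89.7] z 216.2 rpy deg [180.    0.   84.2] q6 [-0.31  0.08  2.09 -0.    0.97 -0.21] open 0.404 F [ 0.6 -1.2 -3.2] g 50.4
```

Emit:
step_arm(moves=[{"tx": 0.79,"ty": 0.4,"tz": 0,"ax": 0,"ay": 0,"az": 0},{"tx": 0.9,"ty": 0.8,"tz": 0,"ax": 0,"ay": 0,"az": 0},{"tx": 0.9,"ty": 0.8,"tz": 0,"ax": 0,"ay": 0,"az": 0},{"tx": 1,"ty": 0.8,"tz": 0,"ax": 0,"ay": 0,"az": 0},{"tx": 0,"ty": 1,"tz": 0,"ax": 0,"ay": 0,"az": 0}])

```text
clock: 16.95
eef_pos: [504.9, -46.8, 215.4]
tcp_rot: [-3.141, -0.0, 1.472]
contact_force: [0.6, -0.7, -1.8]
opening: 0.406
grasp_force: 50.4
```

Emit:
step_arm(moves=[{"tx": 0,"ty": 1,"tz": 0,"ax": 0,"ay": 0,"az": 0},{"tx": 0,"ty": 1,"tz": 0,"ax": 0,"ay": 0,"az": 0},{"tx": 0,"ty": 1,"tz": 0,"ax": 0,"ay": 0,"az": 0},{"tx": 0,"ty": 1,"tz": 0,"ax": 0,"ay": 0,"az": 0},{"tx": 0,"ty": 1,"tz": 0,"ax": 0,"ay": 0,"az": 0}])

```text
clock: 17.58
eef_pos: [629.5, -60.9, 215.3]
tcp_rot: [-3.141, -0.0, 1.47]
contact_force: [-1.0, 0.0, -2.5]
opening: 0.406
grasp_force: 50.4
```

Emit:
step_arm(moves=[{"tx": 0,"ty": 1,"tz": 0,"ax": 0,"ay": 0,"az": 0},{"tx": 0,"ty": 0.48,"tz": 0.3,"ax": 0,"ay": 0,"az": 0},{"tx": 0,"ty": 0,"tz": 1,"ax": 0,"ay": 0,"az": 0},{"tx": 0,"ty": 0,"tz": 1,"ax": 0,"ay": 0,"az": 0},{"tx": 0,"ty": 0,"tz": 0.54,"ax": 0,"ay": 0,"az": 0}])

```text
clock: 18.2
eef_pos: [664.3, -64.5, 142.4]
tcp_rot: [-3.138, -0.0, 1.47]
contact_force: [-19.4, 2.8, 60.1]
opening: 0.406
grasp_force: 58.3
```

Emit:
step_arm(moves=[{"tx": 0,"ty": 0,"tz": 0,"ax": 0,"ay": 0,"az": 0},{"tx": 0,"ty": 0,"tz": 0,"ax": 0,"ay": 0,"az": 0}])

```text
clock: 18.45
eef_pos: [665.9, -64.6, 144.1]
tcp_rot: [3.141, 0.0, 1.47]
contact_force: [0.1, 0.3, -2.9]
opening: 0.409
grasp_force: 52.7
```

Emit:
step_arm(moves=[{"tx": 0,"ty": 0,"tz": 0,"ax": 0,"ay": 0,"az": 0},{"tx": 0,"ty": 0,"tz": 0,"ax": 0,"ay": 0,"az": 0}], gripper=0.6)

```text
clock: 18.7
eef_pos: [666.3, -64.7, 144.4]
tcp_rot: [3.14, 0.0, 1.47]
contact_force: [0.5, 0.1, -0.1]
opening: 0.602
grasp_force: 0.0
```

Emit:
step_arm(moves=[{"tx": 0,"ty": 0,"tz": -0.5,"ax": 0,"ay": 0,"az": 0},{"tx": 0,"ty": 0,"tz": -1,"ax": 0,"ay": 0,"az": 0},{"tx": 0,"ty": 0,"tz": -1,"ax": 0,"ay": 0,"az": 0},{"tx": 0,"ty": -1,"tz": 0,"ax": 0,"ay": 0,"az": 0},{"tx": -0.06,"ty": -1,"tz": 0,"ax": 0,"ay": 0,"az": 0}])

```text
clock: 19.32
eef_pos: [616.0, -61.1, 207.8]
tcp_rot: [3.14, -0.0, 1.47]
contact_force: [-1.0, 0.4, 0.2]
opening: 0.603
grasp_force: 0.0
```

Emit:
step_arm(moves=[{"tx": 0,"ty": -1,"tz": 0,"ax": 0,"ay": 0,"az": 0},{"tx": 0,"ty": -1,"tz": 0,"ax": 0,"ay": 0,"az": 0},{"tx": 0,"ty": -1,"tz": 0,"ax": 0,"ay": 0,"az": 0},{"tx": 0,"ty": -1,"tz": 0,"ax": 0,"ay": 0,"az": 0},{"tx": 0,"ty": -1,"tz": 0,"ax": 0,"ay": 0,"az": 0}], gripper=1)

```text
clock: 19.95
eef_pos: [491.2, -48.5, 207.3]
tcp_rot: [3.14, -0.0, 1.47]
contact_force: [-0.5, 0.1, 0.7]
opening: 1.003
grasp_force: 0.0
```

```bash
python3 st.py
```

```text
t 19.95 TCP shelf x,y [-133.4   -1.5] z 207.3 rpy deg [179.9  -0.   84.2] q6 [-0.1   0.21  1.96  0.    0.98 -0.  ] open 1.003 F [-0.5  0.1  0.7] g 0.0
top zl 0 h 106 px [254. 231.] r 17.8 shelf [-215.6  132. ] z 106.2
top zl 0 h 121 px [301. 235.] r 17.9 shelf [-208.8   -3.2] z 121.2
top zl 40 h 106 px [312. 145.] r 18.0 shelf [40.8 -3.2] z 145.4
top zl 40 h 121 px [339. 148.] r 18.1 shelf [ 40.3 -79.8] z 160.4
top zl 40 h 121 px [367. 151.] r 17.9 shelf [  40.5 -157.9] z 161.0
scene zl 0 h 106 px [319. 221.] r 18.9 shelf [-213.3  134.9] z 104.1
scene zl 0 h 121 px [280. 191.] r 19.9 shelf [-206.2   -0.7] z 119.2
scene zl 40 h 106 px [159. 194.] r 18.3 shelf [  43.7 -152.6] z 146.7
scene zl 40 h 106 px [177. 210.] r 18.9 shelf [ 43.  -74.1] z 145.7
scene zl 40 h 106 px [195. 225.] r 20.9 shelf [45.1  0.1] z 144.1
scene zl 40 h 121 px [158. 187.] r 19.6 shelf [  42.7 -153.2] z 158.7
scene zl 40 h 121 px [176. 203.] r 19.9 shelf [ 44.2 -77.1] z 159.0
```

Emit:
step_arm(moves=[{"tx": 0,"ty": -1,"tz": 0,"ax": 0,"ay": 0,"az": 0},{"tx": 0,"ty": -1,"tz": 0,"ax": 0,"ay": 0,"az": 0},{"tx": 0,"ty": -0.96,"tz": 0.2,"ax": 0,"ay": 0,"az": 0},{"tx": 0,"ty": 0,"tz": 1,"ax": 0,"ay": 0,"az": 0},{"tx": 0,"ty": 0,"tz": 1,"ax": 0,"ay": 0,"az": 0}])

```text
clock: 20.68
eef_pos: [419.7, -41.3, 151.8]
tcp_rot: [3.138, -0.0, 1.47]
contact_force: [-0.6, 0.3, 0.2]
opening: 0.999
grasp_force: 0.0
```

Emit:
step_arm(moves=[{"tx": 0,"ty": 0,"tz": 1,"ax": 0,"ay": 0,"az": 0},{"tx": 0,"ty": 0,"tz": 0.36,"ax": 0,"ay": 0,"az": 0},{"tx": 0,"ty": 0,"tz": 0,"ax": 0,"ay": 0,"az": 0}])

```text
clock: 21.05
eef_pos: [418.5, -41.2, 117.4]
tcp_rot: [-3.141, -0.0, 1.47]
contact_force: [-0.6, -0.9, -0.1]
opening: 0.997
grasp_force: 0.0
```

Emit:
step_arm(moves=[{"tx": 0,"ty": 0,"tz": 0,"ax": 0,"ay": 0,"az": 0},{"tx": 0,"ty": 0,"tz": 0,"ax": 0,"ay": 0,"az": 0},{"tx": 0,"ty": 0,"tz": 0,"ax": 0,"ay": 0,"az": 0},{"tx": 0,"ty": 0,"tz": 0,"ax": 0,"ay": 0,"az": 0}], gripper=0)

```text
clock: 21.55
eef_pos: [418.2, -41.1, 118.0]
tcp_rot: [3.141, 0.0, 1.47]
contact_force: [-2.6, 0.1, 8.5]
opening: 0.408
grasp_force: 49.0
```

Emit:
step_arm(moves=[{"tx": 0,"ty": 0,"tz": -0.5,"ax": 0,"ay": 0,"az": 0},{"tx": 0,"ty": 0,"tz": -1,"ax": 0,"ay": 0,"az": 0},{"tx": 0,"ty": 0,"tz": -1,"ax": 0,"ay": 0,"az": 0},{"tx": 0,"ty": 0,"tz": -1,"ax": 0,"ay": 0,"az": 0},{"tx": 0,"ty": 0,"tz": -1,"ax": 0,"ay": 0,"az": 0}])

```text
clock: 22.18
eef_pos: [417.7, -41.1, 231.2]
tcp_rot: [3.141, 0.0, 1.47]
contact_force: [0.9, 0.4, -2.4]
opening: 0.403
grasp_force: 50.3
```

```bash
python3 -c "
from st import *
tool()"
```

```text
t 22.18 TCP shelf x,y [-207.3   -1.5] z 231.2 rpy deg [180.    0.   84.2] q6 [-0.1   0.06  2.07 -0.    1.01 -0.  ] open 0.403 F [ 0.9  0.4 -2.4] g 50.3
```

Emit:
step_arm(moves=[{"tx": 0.74,"ty": 0.5,"tz": 0,"ax": 0,"ay": 0,"az": 0},{"tx": 0.8,"ty": 0.8,"tz": 0,"ax": 0,"ay": 0,"az": 0},{"tx": 0.8,"ty": 0.8,"tz": 0,"ax": 0,"ay": 0,"az": 0},{"tx": 0.8,"ty": 0.9,"tz": 0,"ax": 0,"ay": 0,"az": 0},{"tx": 0,"ty": 1,"tz": 0,"ax": 0,"ay": 0,"az": 0}])

```text
clock: 22.8
eef_pos: [525.8, 28.2, 230.4]
tcp_rot: [-3.141, -0.0, 1.472]
contact_force: [0.5, -0.4, -2.3]
opening: 0.405
grasp_force: 50.4
```

Emit:
step_arm(moves=[{"tx": 0,"ty": 1,"tz": 0,"ax": 0,"ay": 0,"az": 0},{"tx": 0,"ty": 1,"tz": 0,"ax": 0,"ay": 0,"az": 0},{"tx": 0,"ty": 1,"tz": 0,"ax": 0,"ay": 0,"az": 0},{"tx": 0,"ty": 1,"tz": 0,"ax": 0,"ay": 0,"az": 0},{"tx": 0,"ty": 1,"tz": 0,"ax": 0,"ay": 0,"az": 0}])

```text
clock: 23.42
eef_pos: [650.2, 14.3, 230.3]
tcp_rot: [-3.141, 0.0, 1.47]
contact_force: [-0.1, 0.7, -2.3]
opening: 0.406
grasp_force: 50.4
```

Emit:
step_arm(moves=[{"tx": 0,"ty": 0.97,"tz": 0,"ax": 0,"ay": 0,"az": 0},{"tx": 0,"ty": 0,"tz": 0.5,"ax": 0,"ay": 0,"az": 0},{"tx": 0,"ty": 0,"tz": 1,"ax": 0,"ay": 0,"az": 0},{"tx": 0,"ty": 0,"tz": 0.8,"ax": 0,"ay": 0,"az": 0},{"tx": 0,"ty": 0,"tz": 0.3,"ax": 0,"ay": 0,"az": 0}])

```text
clock: 24.05
eef_pos: [672.4, 12.0, 163.1]
tcp_rot: [-3.139, 0.0, 1.47]
contact_force: [-0.3, -0.5, -2.5]
opening: 0.407
grasp_force: 50.8
```

Emit:
step_arm(moves=[{"tx": 0,"ty": 0,"tz": 0.12,"ax": 0,"ay": 0,"az": 0},{"tx": 0,"ty": 0,"tz": 0.08,"ax": 0,"ay": 0,"az": 0},{"tx": 0,"ty": 0,"tz": 0.04,"ax": 0,"ay": 0,"az": 0},{"tx": 0,"ty": 0,"tz": 0,"ax": 0,"ay": 0,"az": 0}])

```text
clock: 24.55
eef_pos: [674.0, 12.0, 159.2]
tcp_rot: [3.141, -0.0, 1.47]
contact_force: [-0.6, -0.4, -2.9]
opening: 0.407
grasp_force: 50.8
```

Emit:
step_arm(moves=[{"tx": 0,"ty": 0,"tz": 0,"ax": 0,"ay": 0,"az": 0},{"tx": 0,"ty": 0,"tz": 0,"ax": 0,"ay": 0,"az": 0}], gripper=0.6)

```text
clock: 24.8
eef_pos: [674.2, 11.9, 159.3]
tcp_rot: [3.141, -0.0, 1.47]
contact_force: [0.3, -1.0, 0.3]
opening: 0.598
grasp_force: 0.0
```

Emit:
step_arm(moves=[{"tx": 0,"ty": 0,"tz": -0.5,"ax": 0,"ay": 0,"az": 0},{"tx": 0,"ty": 0,"tz": -1,"ax": 0,"ay": 0,"az": 0},{"tx": 0,"ty": 0,"tz": -0.5,"ax": 0,"ay": 0,"az": 0},{"tx": 0,"ty": -1,"tz": 0,"ax": 0,"ay": 0,"az": 0},{"tx": 0.26,"ty": -1,"tz": 0,"ax": 0,"ay": 0,"az": 0}])

```text
clock: 25.42
eef_pos: [624.3, 23.2, 209.3]
tcp_rot: [3.141, -0.0, 1.47]
contact_force: [-0.7, 1.0, 0.3]
opening: 0.603
grasp_force: 0.0
```

Emit:
step_arm(moves=[{"tx": 1,"ty": -1,"tz": 0,"ax": 0,"ay": 0,"az": 0},{"tx": 1,"ty": -1,"tz": 0,"ax": 0,"ay": 0,"az": 0},{"tx": 0,"ty": -1,"tz": 0,"ax": 0,"ay": 0,"az": 0},{"tx": 0,"ty": -1,"tz": 0,"ax": 0,"ay": 0,"az": 0},{"tx": 0,"ty": -1,"tz": 0,"ax": 0,"ay": 0,"az": 0}], gripper=1)

```text
clock: 26.05
eef_pos: [504.7, 85.9, 209.2]
tcp_rot: [3.141, -0.0, 1.47]
contact_force: [1.0, 0.3, 0.6]
opening: 1.0
grasp_force: 0.0
```

```bash
python3 st.py
```

```text
t 26.05 TCP shelf x,y [-133.4  133.6] z 209.2 rpy deg [180.   -0.   84.2] q6 [0.17 0.23 1.92 0.   0.99 0.27] open 1.0 F [1.  0.3 0.6] g 0.0
top zl 0 h 106 px [254. 231.] r 17.9 shelf [-215.6  132.3] z 106.8
top zl 40 h 106 px [312. 146.] r 18.5 shelf [40.  -3.5] z 146.3
top zl 40 h 121 px [284. 142.] r 17.9 shelf [40.1 74.8] z 161.1
top zl 40 h 121 px [340. 148.] r 18.6 shelf [ 39.5 -80.5] z 160.4
top zl 40 h 121 px [367. 151.] r 18.3 shelf [  39.6 -157.8] z 160.3
scene zl 0 h 106 px [319. 221.] r 19.1 shelf [-213.1  135.8] z 104.5
scene zl 0 h 106 px [388. 256.] r 21.1 shelf [-248.5  317.9] z 106.3
scene zl 0 h 106 px [428. 262.] r 18.9 shelf [-302.6  385.4] z 107.0
scene zl 0 h 106 px [410. 261.] r 14.6 shelf [-269.4  361. ] z 105.0
scene zl 0 h 121 px [430. 258.] r 15.7 shelf [-302.2  387.2] z 120.6
scene zl 40 h 106 px [159. 194.] r 17.8 shelf [  44.9 -150.9] z 146.7
scene zl 40 h 106 px [177. 210.] r 17.2 shelf [ 44.3 -72.5] z 146.2
scene zl 40 h 106 px [195. 225.] r 19.5 shelf [43.3  1.6] z 144.1
scene zl 40 h 106 px [216. 246.] r 18.3 shelf [44.  80.7] z 146.1
scene zl 40 h 121 px [158. 187.] r 18.9 shelf [  43.3 -154.8] z 159.0
scene zl 40 h 121 px [176. 203.] r 19.0 shelf [ 42.8 -76.4] z 158.8
scene zl 40 h 121 px [215. 238.] r 20.3 shelf [42.7 79.8] z 159.0
```

Emit:
step_arm(moves=[{"tx": 0,"ty": -1,"tz": 0,"ax": 0,"ay": 0,"az": 0},{"tx": 0,"ty": -1,"tz": 0,"ax": 0,"ay": 0,"az": 0},{"tx": 0,"ty": -1,"tz": 0,"ax": 0,"ay": 0,"az": 0},{"tx": 0,"ty": -0.24,"tz": 0.3,"ax": 0,"ay": 0,"az": 0},{"tx": 0,"ty": 0,"tz": 1,"ax": 0,"ay": 0,"az": 0}])

```text
clock: 26.78
eef_pos: [426.8, 94.2, 177.0]
tcp_rot: [3.137, -0.001, 1.471]
contact_force: [0.7, -0.5, 0.2]
opening: 1.001
grasp_force: 0.0
```

Emit:
step_arm(moves=[{"tx": 0,"ty": 0,"tz": 1,"ax": 0,"ay": 0,"az": 0},{"tx": 0,"ty": 0,"tz": 1,"ax": 0,"ay": 0,"az": 0},{"tx": 0,"ty": 0,"tz": 0.8,"ax": 0,"ay": 0,"az": 0},{"tx": 0,"ty": 0,"tz": 0.16,"ax": 0,"ay": 0,"az": 0},{"tx": 0,"ty": 0,"tz": 0,"ax": 0,"ay": 0,"az": 0}])

```text
clock: 27.4
eef_pos: [425.6, 93.9, 102.3]
tcp_rot: [3.141, 0.0, 1.47]
contact_force: [0.5, -0.7, 0.1]
opening: 0.994
grasp_force: 0.0
```

Emit:
step_arm(moves=[{"tx": 0,"ty": 0,"tz": 0,"ax": 0,"ay": 0,"az": 0},{"tx": 0,"ty": 0,"tz": 0,"ax": 0,"ay": 0,"az": 0},{"tx": 0,"ty": 0,"tz": 0,"ax": 0,"ay": 0,"az": 0},{"tx": 0,"ty": 0,"tz": 0,"ax": 0,"ay": 0,"az": 0}], gripper=0)

```text
clock: 27.9
eef_pos: [424.8, 93.9, 102.8]
tcp_rot: [3.141, -0.0, 1.47]
contact_force: [-2.4, 0.1, 6.8]
opening: 0.404
grasp_force: 49.0
```

Emit:
step_arm(moves=[{"tx": 0,"ty": 0,"tz": -0.5,"ax": 0,"ay": 0,"az": 0},{"tx": 0,"ty": 0,"tz": -1,"ax": 0,"ay": 0,"az": 0},{"tx": 0,"ty": 0,"tz": -1,"ax": 0,"ay": 0,"az": 0},{"tx": 0,"ty": 0,"tz": -1,"ax": 0,"ay": 0,"az": 0},{"tx": 0,"ty": 0,"tz": -1,"ax": 0,"ay": 0,"az": 0}])

```text
clock: 28.52
eef_pos: [424.5, 93.8, 216.2]
tcp_rot: [3.141, 0.0, 1.47]
contact_force: [-0.0, 0.4, -3.5]
opening: 0.409
grasp_force: 50.5
```

```bash
python3 -c "
from st import *
tool()"
```

```text
t 28.52 TCP shelf x,y [-214.   133.4] z 216.2 rpy deg [180.    0.   84.2] q6 [ 0.21  0.1   2.06 -0.    0.98  0.31] open 0.409 F [-0.   0.4 -3.5] g 50.5
```

Emit:
step_arm(moves=[{"tx": 0,"ty": 0.5,"tz": 0,"ax": 0,"ay": 0,"az": 0},{"tx": 0.43,"ty": 0.9,"tz": 0,"ax": 0,"ay": 0,"az": 0},{"tx": 0.43,"ty": 0.9,"tz": 0,"ax": 0,"ay": 0,"az": 0},{"tx": 0,"ty": 1,"tz": 0,"ax": 0,"ay": 0,"az": 0},{"tx": 0,"ty": 1,"tz": 0,"ax": 0,"ay": 0,"az": 0}])

```text
clock: 29.15
eef_pos: [534.8, 104.3, 213.5]
tcp_rot: [-3.14, 0.0, 1.471]
contact_force: [1.0, -0.8, -3.8]
opening: 0.406
grasp_force: 50.6
```

Emit:
step_arm(moves=[{"tx": 0,"ty": 1,"tz": 0,"ax": 0,"ay": 0,"az": 0},{"tx": 0,"ty": 1,"tz": 0,"ax": 0,"ay": 0,"az": 0},{"tx": 0,"ty": 1,"tz": 0,"ax": 0,"ay": 0,"az": 0},{"tx": 0,"ty": 1,"tz": 0,"ax": 0,"ay": 0,"az": 0},{"tx": 0,"ty": 1,"tz": 0,"ax": 0,"ay": 0,"az": 0}])

```text
clock: 29.78
eef_pos: [659.1, 91.5, 212.9]
tcp_rot: [-3.14, 0.0, 1.47]
contact_force: [0.3, -0.6, -4.9]
opening: 0.405
grasp_force: 50.6
```

Emit:
step_arm(moves=[{"tx": 0,"ty": 0.94,"tz": 0,"ax": 0,"ay": 0,"az": 0},{"tx": 0,"ty": 0,"tz": 0.5,"ax": 0,"ay": 0,"az": 0},{"tx": 0,"ty": 0,"tz": 1,"ax": 0,"ay": 0,"az": 0},{"tx": 0,"ty": 0,"tz": 0.8,"ax": 0,"ay": 0,"az": 0},{"tx": 0,"ty": 0,"tz": 0.3,"ax": 0,"ay": 0,"az": 0}])

```text
clock: 30.4
eef_pos: [680.2, 89.4, 147.3]
tcp_rot: [-3.138, 0.001, 1.47]
contact_force: [-0.1, 0.3, -3.1]
opening: 0.405
grasp_force: 51.0
```

Emit:
step_arm(moves=[{"tx": 0,"ty": 0,"tz": 0.12,"ax": 0,"ay": 0,"az": 0},{"tx": 0,"ty": 0,"tz": 0.08,"ax": 0,"ay": 0,"az": 0},{"tx": 0,"ty": 0,"tz": 0.04,"ax": 0,"ay": 0,"az": 0},{"tx": 0,"ty": 0,"tz": 0,"ax": 0,"ay": 0,"az": 0}])

```text
clock: 30.9
eef_pos: [681.9, 89.6, 144.3]
tcp_rot: [3.141, -0.0, 1.47]
contact_force: [0.4, 0.3, -2.3]
opening: 0.405
grasp_force: 51.0
```

Emit:
step_arm(moves=[{"tx": 0,"ty": 0,"tz": 0,"ax": 0,"ay": 0,"az": 0},{"tx": 0,"ty": 0,"tz": 0,"ax": 0,"ay": 0,"az": 0}], gripper=0.6)

```text
clock: 31.15
eef_pos: [682.2, 89.6, 144.5]
tcp_rot: [3.14, -0.0, 1.47]
contact_force: [0.9, -0.6, 0.7]
opening: 0.592
grasp_force: 0.0
```

Emit:
step_arm(moves=[{"tx": 0,"ty": 0,"tz": -0.5,"ax": 0,"ay": 0,"az": 0},{"tx": 0,"ty": 0,"tz": -1,"ax": 0,"ay": 0,"az": 0},{"tx": 0,"ty": 0,"tz": -1,"ax": 0,"ay": 0,"az": 0},{"tx": 0,"ty": -1,"tz": -1,"ax": 0,"ay": 0,"az": 0},{"tx": 0,"ty": -1,"tz": -0.5,"ax": 0,"ay": 0,"az": 0}])

```text
clock: 31.78
eef_pos: [632.3, 94.7, 246.4]
tcp_rot: [3.139, -0.001, 1.47]
contact_force: [-0.2, 0.3, -0.9]
opening: 0.601
grasp_force: 0.0
```

Emit:
step_arm(moves=[{"tx": 0,"ty": -1,"tz": 0,"ax": 0,"ay": 0,"az": 0},{"tx": 0,"ty": -1,"tz": 0,"ax": 0,"ay": 0,"az": 0},{"tx": 0,"ty": -1,"tz": 0,"ax": 0,"ay": 0,"az": 0},{"tx": 0,"ty": -1,"tz": 0,"ax": 0,"ay": 0,"az": 0},{"tx": 0,"ty": -1,"tz": 0,"ax": 0,"ay": 0,"az": -0.106}], gripper=1)

```text
clock: 32.4
eef_pos: [507.1, 107.3, 244.9]
tcp_rot: [3.14, -0.0, 1.64]
contact_force: [0.6, 0.1, 0.2]
opening: 1.001
grasp_force: 0.0
```

Emit:
step_arm(moves=[{"tx": 0,"ty": 0,"tz": 0,"ax": 0,"ay": 0,"az": -0.106},{"tx": 0,"ty": 0,"tz": 0,"ax": 0,"ay": 0,"az": -0.106},{"tx": 0,"ty": 0,"tz": 0,"ax": 0,"ay": 0,"az": -0.106},{"tx": 0,"ty": 0,"tz": 0,"ax": 0,"ay": 0,"az": 0}], newtons=25)

```text
clock: 32.9
eef_pos: [507.9, 107.2, 244.8]
tcp_rot: [3.14, 0.0, 2.135]
contact_force: [-0.2, 0.0, 0.1]
opening: 1.004
grasp_force: 0.0
```

```bash
cat > ck.py <<'E'
from st import *
Ob=np.array([461,320.]);b=np.deg2rad(32.4);bx=np.array([np.cos(b),np.sin(b)]);by=np.array([-bx[1],bx[0]])
if __name__=='__main__':
    e,q,s=tool();D=e[:2]-Ob;print('TCP basket x,y',(D@bx).round(1),(D@by).round(1))
    look()
    for n in('top','scene'):
        P=cloud(n,np.load(n+'.npz')['d']);D=P[...,:2]-Ob;X=D@bx;Y=D@by;Z=P[...,2]
        k=(Z>135)&(Z<180)&(abs(X+68)<35)&(abs(Y)<130);h=np.sort(Y[k]);g=np.split(h,np.where(np.diff(h)>4)[0]+1)
        print(n,'clipY',[round(float(q.min()+q.max())/2,1) for q in g if len(q)>20],'X',np.percentile(X[k],[.5,99.5]).round(1))
        S=sh(P);k=(Z>100)&(Z<150)&(abs(S[...,0]+80)<26)&(abs(S[...,1])<210);h=np.sort(S[...,1][k]);g=np.split(h,np.where(np.diff(h)>4)[0]+1)
        print(n,'shelf clips y',[round(float(np.percentile(q,2)+np.percentile(q,98))/2,1) for q in g if len(q)>20])
E
python3 ck.py
```

```text
t 32.9 TCP shelf x,y [-132.4  155.1] z 244.8 rpy deg [179.9   0.  122.3] q6 [ 0.21  0.2   1.87  0.    1.07 -0.36] open 1.004 F [-0.2  0.   0.1] g 0.0
TCP basket x,y -74.4 -204.8
top zl 40 h 106 px [257. 140.] r 18.2 shelf [ 39.3 152. ] z 145.9
top zl 40 h 106 px [312. 146.] r 18.1 shelf [41.3 -3.4] z 145.3
top zl 40 h 121 px [284. 142.] r 17.4 shelf [39.7 75.1] z 160.9
top zl 40 h 121 px [339. 148.] r 17.8 shelf [ 40.2 -80.8] z 160.9
top zl 40 h 121 px [367. 152.] r 17.7 shelf [  40.5 -158.2] z 160.2
scene zl 0 h 106 px [356. 252.] r 20.9 shelf [-206.7  263.1] z 107.0
scene zl 0 h 106 px [389. 256.] r 22.4 shelf [-248.8  317.9] z 107.0
scene zl 0 h 106 px [429. 262.] r 19.5 shelf [-302.8  385.3] z 107.4
scene zl 0 h 106 px [410. 261.] r 15.4 shelf [-273.9  357.8] z 104.5
scene zl 40 h 106 px [158. 194.] r 18.0 shelf [  43.7 -152.8] z 146.6
scene zl 40 h 106 px [177. 210.] r 18.3 shelf [ 43.1 -73. ] z 145.8
scene zl 40 h 106 px [195. 225.] r 19.1 shelf [42.7  1.5] z 144.2
scene zl 40 h 106 px [216. 245.] r 18.4 shelf [44.2 81.3] z 146.8
scene zl 40 h 106 px [238. 262.] r 18.7 shelf [ 42.  156.6] z 144.2
scene zl 40 h 121 px [158. 187.] r 19.9 shelf [  41.8 -153.4] z 158.9
scene zl 40 h 121 px [176. 203.] r 19.3 shelf [ 42.  -76.5] z 158.7
scene zl 40 h 121 px [215. 237.] r 19.2 shelf [42.9 79.6] z 159.3
top clipY [-42.3, -1.5, 40.9, 81.2] X [-88.9 -48.9]
top shelf clips y []
scene clipY [-79.7, -40.4, -0.1, 42.3, 83.7] X [-87.4 -45. ]
scene shelf clips y []
```

Bottles are in a neat row at shelf y of about −156, −78, −1, 77 and 154, with x of about 41. Now I'll take the first clip, the rightmost at basket y −80.6.

Emit:
step_arm(moves=[{"tx": 0.97,"ty": 0.26,"tz": 0,"ax": 0,"ay": 0,"az": 0},{"tx": 1,"ty": 0,"tz": 0,"ax": 0,"ay": 0,"az": 0},{"tx": 1,"ty": 0,"tz": 0,"ax": 0,"ay": 0,"az": 0},{"tx": 1,"ty": 0,"tz": 0,"ax": 0,"ay": 0,"az": 0},{"tx": 1,"ty": 0,"tz": 0,"ax": 0,"ay": 0,"az": 0}])

```text
clock: 33.62
eef_pos: [446.1, 216.2, 244.1]
tcp_rot: [3.141, 0.0, 2.133]
contact_force: [0.2, 0.2, -0.0]
opening: 1.003
grasp_force: 0.0
```

Emit:
step_arm(moves=[{"tx": 0,"ty": 0,"tz": 0.5,"ax": 0,"ay": 0,"az": 0},{"tx": 0,"ty": 0,"tz": 1,"ax": 0,"ay": 0,"az": 0},{"tx": 0,"ty": 0,"tz": 1,"ax": 0,"ay": 0,"az": 0},{"tx": 0,"ty": 0,"tz": 0.8,"ax": 0,"ay": 0,"az": 0},{"tx": 0,"ty": 0,"tz": 0.38,"ax": 0,"ay": 0,"az": 0}])

```text
clock: 34.25
eef_pos: [446.2, 214.6, 150.3]
tcp_rot: [-3.14, -0.0, 2.134]
contact_force: [-0.2, 0.6, -0.0]
opening: 1.0
grasp_force: 0.0
```

Emit:
step_arm(moves=[{"tx": 0,"ty": 0,"tz": 0,"ax": 0,"ay": 0,"az": 0}])

```text
clock: 34.38
eef_pos: [446.4, 215.0, 151.2]
tcp_rot: [-3.14, -0.0, 2.135]
contact_force: [-0.2, -0.9, 0.1]
opening: 0.999
grasp_force: 0.0
```

```bash
python3 ck.py | grep -v zl; python3 -c "
from h import *
save(np.load('scene.npz')['p'],'c1.png',(300,180,470,310),4)"
```

```text
t 34.38 TCP shelf x,y [-204.3  256.2] z 151.2 rpy deg [-179.9   -0.   122.3] q6 [ 0.45  0.29  2.   -0.    0.85 -0.12] open 0.999 F [-0.2 -0.9  0.1] g 0.0
TCP basket x,y -68.6 -80.8
top clipY [-2.0, 85.0] X [-89.2 -49.4]
top shelf clips y []
scene clipY [-40.4, -0.1, 42.6, 83.8] X [-88.3 -44.9]
scene shelf clips y []
```

View pics/c1.png

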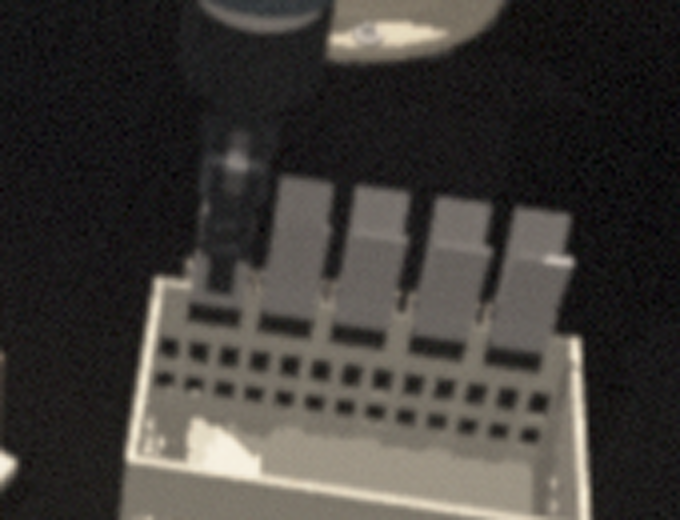

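The crop shows the fingers straddling the left-most visible clip at (220,250), clear of its neighbour. I'll squeeze it and lift.

Emit:
step_arm(moves=[{"tx": 0,"ty": 0,"tz": 0,"ax": 0,"ay": 0,"az": 0},{"tx": 0,"ty": 0,"tz": 0,"ax": 0,"ay": 0,"az": 0},{"tx": 0,"ty": 0,"tz": 0,"ax": 0,"ay": 0,"az": 0},{"tx": 0,"ty": 0,"tz": 0,"ax": 0,"ay": 0,"az": 0},{"tx": 0,"ty": 0,"tz": 0,"ax": 0,"ay": 0,"az": 0}], gripper=0, newtons=30)

```text
clock: 35.1
eef_pos: [446.5, 215.5, 151.8]
tcp_rot: [-3.142, -0.0, 2.136]
contact_force: [-0.3, -0.0, -0.6]
opening: 0.164
grasp_force: 35.7
```

Emit:
step_arm(moves=[{"tx": 0,"ty": 0,"tz": 0,"ax": 0,"ay": 0,"az": 0},{"tx": 0,"ty": 0,"tz": 0,"ax": 0,"ay": 0,"az": 0}])

```text
clock: 35.35
eef_pos: [446.5, 215.5, 151.8]
tcp_rot: [-3.141, -0.0, 2.136]
contact_force: [-0.7, 0.3, -0.4]
opening: 0.163
grasp_force: 35.7
```

Emit:
step_arm(moves=[{"tx": 0,"ty": 0,"tz": -0.3,"ax": 0,"ay": 0,"az": 0},{"tx": 0,"ty": 0,"tz": -0.6,"ax": 0,"ay": 0,"az": 0},{"tx": 0,"ty": 0,"tz": -0.7,"ax": 0,"ay": 0,"az": 0},{"tx": 0,"ty": 0,"tz": -1,"ax": 0,"ay": 0,"az": 0},{"tx": 0,"ty": 0,"tz": -1,"ax": 0,"ay": 0,"az": 0}])

```text
clock: 35.98
eef_pos: [446.6, 215.6, 243.7]
tcp_rot: [3.141, 0.0, 2.136]
contact_force: [0.4, -0.3, -0.3]
opening: 0.17
grasp_force: 35.7
```

```bash
python3 ck.py | grep -v zl; python3 -c "
from h import *
save(np.load('scene.npz')['p'],'c2.png',(300,150,470,310),4)"
```

```text
t 35.98 TCP shelf x,y [-204.1  256.8] z 243.7 rpy deg [179.9   0.  122.4] q6 [ 0.45  0.16  1.92 -0.    1.06 -0.12] open 0.17 F [ 0.4 -0.3 -0.3] g 35.7
TCP basket x,y -68.1 -80.5
top clipY [-1.6, 38.2] X [-89.1 -55.2]
top shelf clips y []
scene clipY [-79.4, -40.4, -0.2, 42.4, 83.5] X [-87.5 -45. ]
scene shelf clips y []
```

View pics/c2.png

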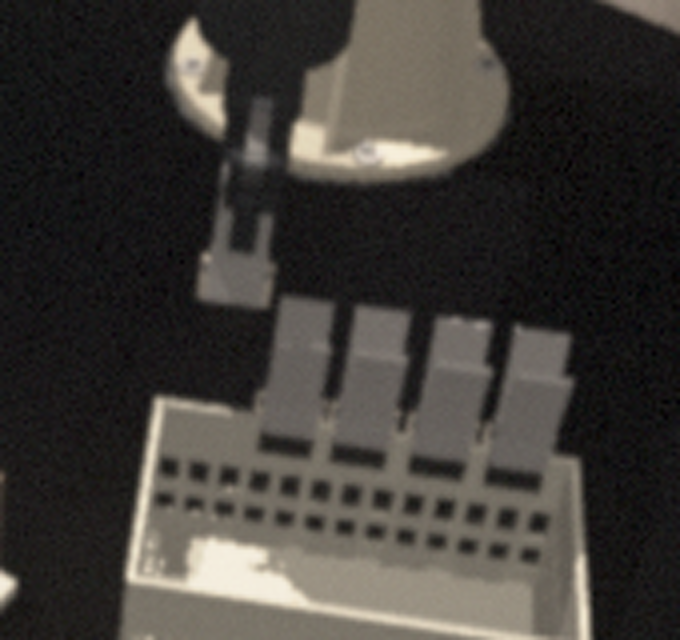

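Clip 1 at (235,260) came off upright, and the other four are undisturbed. I'll turn to the shelf heading and move above the lip at shelf (−80, 154.3).

Emit:
step_arm(moves=[{"tx": 0,"ty": 0,"tz": 0,"ax": 0,"ay": 0,"az": 0.106},{"tx": 0,"ty": 0,"tz": 0,"ax": 0,"ay": 0,"az": 0.106},{"tx": 0,"ty": 0,"tz": 0,"ax": 0,"ay": 0,"az": 0.106},{"tx": 0,"ty": 0,"tz": 0,"ax": 0,"ay": 0,"az": 0.106},{"tx": -0.5,"ty": 0.5,"tz": 0,"ax": 0,"ay": 0,"az": 0}])

```text
clock: 36.7
eef_pos: [457.4, 201.8, 241.5]
tcp_rot: [-3.141, 0.0, 1.472]
contact_force: [0.1, 0.7, -0.1]
opening: 0.169
grasp_force: 35.7
```

Emit:
step_arm(moves=[{"tx": -0.9,"ty": 0.9,"tz": 0,"ax": 0,"ay": 0,"az": 0},{"tx": -0.9,"ty": 0.9,"tz": 0,"ax": 0,"ay": 0,"az": 0},{"tx": -0.9,"ty": 0.9,"tz": 0,"ax": 0,"ay": 0,"az": 0},{"tx": -0.9,"ty": 0.9,"tz": 0,"ax": 0,"ay": 0,"az": 0},{"tx": 0,"ty": 0.86,"tz": 0,"ax": 0,"ay": 0,"az": 0}])

```text
clock: 37.33
eef_pos: [560.5, 98.5, 241.6]
tcp_rot: [-3.141, 0.001, 1.473]
contact_force: [0.7, -0.4, 0.1]
opening: 0.167
grasp_force: 35.7
```

Emit:
step_arm(moves=[{"tx": 0,"ty": 0,"tz": 0.6,"ax": 0,"ay": 0,"az": 0},{"tx": 0,"ty": 0,"tz": 1,"ax": 0,"ay": 0,"az": 0},{"tx": 0,"ty": 0,"tz": 1,"ax": 0,"ay": 0,"az": 0},{"tx": 0,"ty": 0,"tz": 0.9,"ax": 0,"ay": 0,"az": 0},{"tx": 0,"ty": 0,"tz": 0.1,"ax": 0,"ay": 0,"az": 0}])

```text
clock: 37.95
eef_pos: [557.3, 100.7, 149.5]
tcp_rot: [-3.137, 0.001, 1.472]
contact_force: [0.1, -0.6, -0.3]
opening: 0.166
grasp_force: 35.7
```

Emit:
step_arm(moves=[{"tx": 0,"ty": 0,"tz": 0,"ax": 0,"ay": 0,"az": 0},{"tx": 0,"ty": 0,"tz": 0,"ax": 0,"ay": 0,"az": 0}])

```text
clock: 38.2
eef_pos: [560.0, 101.2, 152.6]
tcp_rot: [3.14, -0.0, 1.471]
contact_force: [-0.3, -0.3, -0.6]
opening: 0.168
grasp_force: 35.7
```

```bash
python3 ck.py | grep -v zl; python3 -c "
from h import *
save(np.load('scene.npz')['p'],'c3.png',(200,180,350,300),5)"
```

```text
t 38.2 TCP shelf x,y [-79.9 154.3] z 152.6 rpy deg [179.9  -0.   84.3] q6 [ 0.18  0.39  1.84 -0.    0.91  0.28] open 0.168 F [-0.3 -0.3 -0.6] g 35.7
TCP basket x,y -33.7 -237.8
top clipY [-42.1, -1.7, 40.7, 82.0] X [-89.3 -49.3]
top shelf clips y []
scene clipY [-40.4, -0.2, 42.4, 83.7] X [-87.5 -45.2]
scene shelf clips y [157.8]
```

View pics/c3.png

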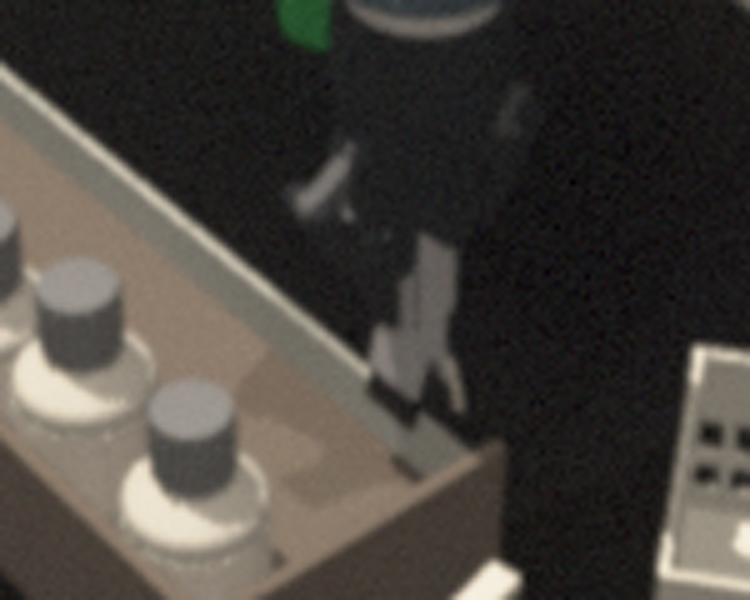

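Seen from behind, the open jaws straddle the lip line: the inner jaw at (395,390) is on the shelf side, the outer arm at (455,390) is in front. I'll push down, release and back off.

Emit:
step_arm(moves=[{"tx": 0,"ty": 0,"tz": 0.3,"ax": 0,"ay": 0,"az": 0},{"tx": 0,"ty": 0,"tz": 0.4,"ax": 0,"ay": 0,"az": 0},{"tx": 0,"ty": 0,"tz": 0.3,"ax": 0,"ay": 0,"az": 0},{"tx": 0,"ty": 0,"tz": 0.1,"ax": 0,"ay": 0,"az": 0},{"tx": 0,"ty": 0,"tz": 0,"ax": 0,"ay": 0,"az": 0}])

```text
clock: 38.92
eef_pos: [559.5, 101.1, 124.0]
tcp_rot: [-3.141, 0.0, 1.47]
contact_force: [-0.4, -0.3, -0.1]
opening: 0.168
grasp_force: 35.7
```

Emit:
step_arm(moves=[{"tx": 0,"ty": 0,"tz": 0,"ax": 0,"ay": 0,"az": 0},{"tx": 0,"ty": 0,"tz": 0,"ax": 0,"ay": 0,"az": 0}])

```text
clock: 39.17
eef_pos: [559.8, 101.1, 124.5]
tcp_rot: [3.141, -0.0, 1.47]
contact_force: [-0.1, -0.3, -0.9]
opening: 0.17
grasp_force: 35.7
```

Emit:
step_arm(moves=[{"tx": 0,"ty": 0,"tz": 0,"ax": 0,"ay": 0,"az": 0},{"tx": 0,"ty": 0,"tz": 0,"ax": 0,"ay": 0,"az": 0},{"tx": 0,"ty": 0,"tz": 0,"ax": 0,"ay": 0,"az": 0},{"tx": 0,"ty": 0,"tz": 0,"ax": 0,"ay": 0,"az": 0}], gripper=0.8)

```text
clock: 39.67
eef_pos: [559.6, 101.1, 124.3]
tcp_rot: [3.141, -0.0, 1.47]
contact_force: [0.5, 0.2, -0.6]
opening: 0.8
grasp_force: 0.0
```

Emit:
step_arm(moves=[{"tx": 0,"ty": 0,"tz": -0.5,"ax": 0,"ay": 0,"az": 0},{"tx": 0,"ty": 0,"tz": -1,"ax": 0,"ay": 0,"az": 0},{"tx": 0,"ty": 0,"tz": -1,"ax": 0,"ay": 0,"az": 0},{"tx": 0,"ty": 0,"tz": -1,"ax": 0,"ay": 0,"az": 0},{"tx": 0,"ty": 0,"tz": -1,"ax": 0,"ay": 0,"az": 0}])

```text
clock: 40.3
eef_pos: [559.7, 101.1, 238.6]
tcp_rot: [3.141, -0.0, 1.47]
contact_force: [0.4, 0.1, -0.3]
opening: 0.799
grasp_force: 0.0
```

Emit:
step_arm(moves=[{"tx": 0,"ty": -1,"tz": -0.2,"ax": 0,"ay": 0,"az": -0.106},{"tx": 0,"ty": 0,"tz": 0,"ax": 0,"ay": 0,"az": -0.106},{"tx": 0,"ty": 0,"tz": 0,"ax": 0,"ay": 0,"az": -0.106},{"tx": 0,"ty": 0,"tz": 0,"ax": 0,"ay": 0,"az": -0.106},{"tx": 0,"ty": 0,"tz": 0,"ax": 0,"ay": 0,"az": 0}], gripper=1)

```text
clock: 40.92
eef_pos: [534.8, 103.6, 242.6]
tcp_rot: [3.141, 0.0, 2.135]
contact_force: [-0.3, 0.9, -0.3]
opening: 1.002
grasp_force: 0.0
```

```bash
python3 ck.py | grep -v 'zl 0'; python3 -c "
from h import *
save(np.load('scene.npz')['p'],'c4.png',(200,180,350,300),5)"
```

```text
t 40.92 TCP shelf x,y [-105.2  154.2] z 242.6 rpy deg [180.    0.  122.3] q6 [ 0.19  0.24  1.82  0.    1.08 -0.38] open 1.002 F [-0.3  0.9 -0.3] g 0.0
TCP basket x,y -53.6 -222.2
top zl 40 h 106 px [257. 138.] r 18.2 shelf [ 39.4 153.2] z 146.1
top zl 40 h 106 px [312. 146.] r 18.2 shelf [40.6 -3.6] z 146.0
top zl 40 h 121 px [284. 142.] r 17.8 shelf [39.8 74.6] z 160.8
top zl 40 h 121 px [339. 148.] r 18.2 shelf [ 39.3 -80.6] z 161.7
top zl 40 h 121 px [367. 151.] r 18.2 shelf [  39.9 -158.4] z 161.0
scene zl 40 h 106 px [177. 210.] r 18.3 shelf [ 43.5 -75.2] z 145.7
scene zl 40 h 106 px [195. 225.] r 19.6 shelf [42.3  2.2] z 144.0
scene zl 40 h 106 px [216. 246.] r 18.2 shelf [44.  80.8] z 146.5
scene zl 40 h 106 px [238. 262.] r 19.6 shelf [ 41.9 155.9] z 144.1
scene zl 40 h 121 px [158. 187.] r 19.7 shelf [  42.4 -154.8] z 158.7
scene zl 40 h 121 px [176. 203.] r 19.6 shelf [ 43.8 -75.3] z 158.9
scene zl 40 h 121 px [215. 237.] r 19.1 shelf [42.  77.9] z 159.1
top clipY [-42.6, -1.6, 40.9, 81.7] X [-89.1 -49. ]
top shelf clips y []
scene clipY [-40.4, -0.2, 42.7, 83.6] X [-87.5 -45. ]
scene shelf clips y [156.3]
```

View pics/c4.png

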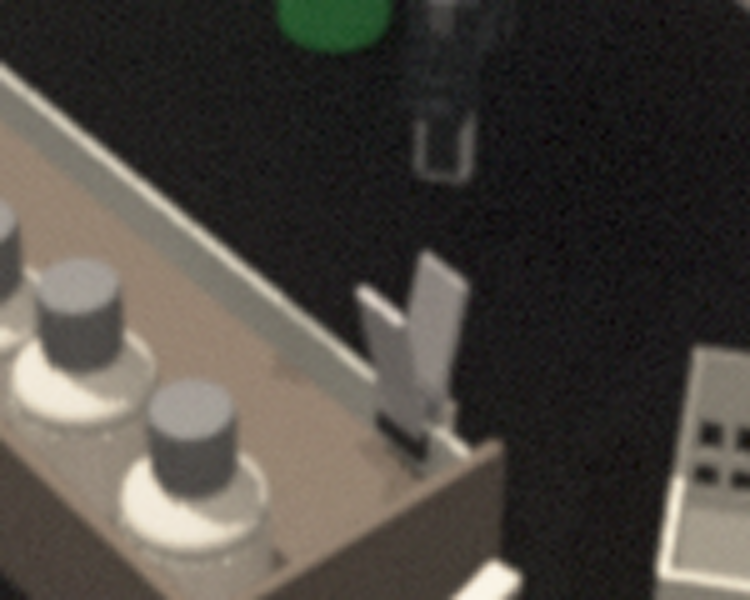

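Clip 1 stands upright and square on the lip at (415,370), in front of the left bottle, pushed down. Next is clip 2.

Emit:
step_arm(moves=[{"tx": 1,"ty": -0.58,"tz": 0,"ax": 0,"ay": 0,"az": 0},{"tx": 1,"ty": 0,"tz": 0,"ax": 0,"ay": 0,"az": 0},{"tx": 1,"ty": 0,"tz": 0,"ax": 0,"ay": 0,"az": 0},{"tx": 1,"ty": 0,"tz": 0,"ax": 0,"ay": 0,"az": 0},{"tx": 1,"ty": 0,"tz": 0,"ax": 0,"ay": 0,"az": 0}])

```text
clock: 41.65
eef_pos: [455.1, 202.0, 242.1]
tcp_rot: [3.141, 0.0, 2.133]
contact_force: [0.3, -0.8, -0.0]
opening: 1.003
grasp_force: 0.0
```

Emit:
step_arm(moves=[{"tx": 1,"ty": 0,"tz": 0,"ax": 0,"ay": 0,"az": 0},{"tx": 1,"ty": 0,"tz": 0,"ax": 0,"ay": 0,"az": 0},{"tx": 0.23,"ty": 0,"tz": 0,"ax": 0,"ay": 0,"az": 0},{"tx": 0,"ty": 0,"tz": 0.5,"ax": 0,"ay": 0,"az": 0},{"tx": 0,"ty": 0,"tz": 1,"ax": 0,"ay": 0,"az": 0}])

```text
clock: 42.28
eef_pos: [426.5, 248.1, 204.0]
tcp_rot: [3.14, 0.0, 2.135]
contact_force: [-0.3, -0.3, -0.1]
opening: 0.999
grasp_force: 0.0
```

Emit:
step_arm(moves=[{"tx": 0,"ty": 0,"tz": 1,"ax": 0,"ay": 0,"az": 0},{"tx": 0,"ty": 0,"tz": 0.8,"ax": 0,"ay": 0,"az": 0},{"tx": 0,"ty": 0,"tz": 0.3,"ax": 0,"ay": 0,"az": 0},{"tx": 0,"ty": 0,"tz": 0,"ax": 0,"ay": 0,"az": 0},{"tx": 0,"ty": 0,"tz": 0,"ax": 0,"ay": 0,"az": 0}])

```text
clock: 42.9
eef_pos: [426.2, 248.5, 152.4]
tcp_rot: [3.141, 0.0, 2.136]
contact_force: [0.2, 0.2, 0.6]
opening: 1.002
grasp_force: 0.0
```

Emit:
step_arm(moves=[{"tx": 0,"ty": 0,"tz": 0,"ax": 0,"ay": 0,"az": 0},{"tx": 0,"ty": 0,"tz": 0,"ax": 0,"ay": 0,"az": 0},{"tx": 0,"ty": 0,"tz": 0,"ax": 0,"ay": 0,"az": 0},{"tx": 0,"ty": 0,"tz": 0,"ax": 0,"ay": 0,"az": 0},{"tx": 0,"ty": 0,"tz": 0,"ax": 0,"ay": 0,"az": 0}], gripper=0, newtons=30)

```text
clock: 43.52
eef_pos: [425.6, 248.4, 151.7]
tcp_rot: [-3.141, -0.0, 2.136]
contact_force: [-0.7, -0.2, -1.2]
opening: 0.168
grasp_force: 35.7
```

Emit:
step_arm(moves=[{"tx": 0,"ty": 0,"tz": -0.3,"ax": 0,"ay": 0,"az": 0},{"tx": 0,"ty": 0,"tz": -0.6,"ax": 0,"ay": 0,"az": 0},{"tx": 0,"ty": 0,"tz": -0.7,"ax": 0,"ay": 0,"az": 0},{"tx": 0,"ty": 0,"tz": -1,"ax": 0,"ay": 0,"az": 0},{"tx": 0,"ty": 0,"tz": -1,"ax": 0,"ay": 0,"az": 0}])

```text
clock: 44.15
eef_pos: [425.7, 248.5, 243.7]
tcp_rot: [3.141, 0.0, 2.136]
contact_force: [0.7, 0.2, -0.8]
opening: 0.167
grasp_force: 35.7
```

```bash
python3 ck.py | grep -v 'zl'
```

```text
t 44.15 TCP shelf x,y [-228.2  287.5] z 243.7 rpy deg [179.9   0.  122.4] q6 [ 0.53  0.16  1.92  0.    1.06 -0.04] open 0.167 F [ 0.7  0.2 -0.8] g 35.7
TCP basket x,y -68.1 -41.5
top clipY [40.8, 81.3] X [-89.1 -57.6]
top shelf clips y [152.6]
scene clipY [-40.6, -0.2, 42.4, 83.6] X [-88.1 -44.5]
scene shelf clips y [156.1]
```

Emit:
step_arm(moves=[{"tx": 0,"ty": 0,"tz": 0,"ax": 0,"ay": 0,"az": 0.106},{"tx": 0,"ty": 0,"tz": 0,"ax": 0,"ay": 0,"az": 0.106},{"tx": 0,"ty": 0,"tz": 0,"ax": 0,"ay": 0,"az": 0.106},{"tx": 0,"ty": 0,"tz": 0,"ax": 0,"ay": 0,"az": 0.106},{"tx": -0.5,"ty": 0.3,"tz": 0,"ax": 0,"ay": 0,"az": 0}])

```text
clock: 44.88
eef_pos: [431.6, 235.1, 241.5]
tcp_rot: [-3.141, 0.0, 1.473]
contact_force: [0.5, -0.5, -0.8]
opening: 0.168
grasp_force: 35.7
```

Emit:
step_arm(moves=[{"tx": -1,"ty": 0.7,"tz": 0,"ax": 0,"ay": 0,"az": 0},{"tx": -1,"ty": 0.7,"tz": 0,"ax": 0,"ay": 0,"az": 0},{"tx": -1,"ty": 0.7,"tz": 0,"ax": 0,"ay": 0,"az": 0},{"tx": -1,"ty": 0.7,"tz": 0,"ax": 0,"ay": 0,"az": 0},{"tx": -1,"ty": 0.7,"tz": 0,"ax": 0,"ay": 0,"az": 0}])

```text
clock: 45.5
eef_pos: [506.7, 100.2, 241.6]
tcp_rot: [-3.141, 0.0, 1.475]
contact_force: [-0.2, -0.7, -0.4]
opening: 0.169
grasp_force: 35.7
```

Emit:
step_arm(moves=[{"tx": -1,"ty": 0.7,"tz": 0,"ax": 0,"ay": 0,"az": 0},{"tx": -1,"ty": 0.7,"tz": 0,"ax": 0,"ay": 0,"az": 0},{"tx": -0.9,"ty": 0.72,"tz": 0,"ax": 0,"ay": 0,"az": 0},{"tx": 0,"ty": 0,"tz": 0.6,"ax": 0,"ay": 0,"az": 0},{"tx": 0,"ty": 0,"tz": 1,"ax": 0,"ay": 0,"az": 0}])

```text
clock: 46.12
eef_pos: [551.7, 24.1, 201.2]
tcp_rot: [3.141, -0.0, 1.472]
contact_force: [0.5, -0.3, -1.5]
opening: 0.164
grasp_force: 35.7
```

Emit:
step_arm(moves=[{"tx": 0,"ty": 0,"tz": 1,"ax": 0,"ay": 0,"az": 0},{"tx": 0,"ty": 0,"tz": 0.9,"ax": 0,"ay": 0,"az": 0},{"tx": 0,"ty": 0,"tz": 0.1,"ax": 0,"ay": 0,"az": 0},{"tx": 0,"ty": 0,"tz": 0,"ax": 0,"ay": 0,"az": 0},{"tx": 0,"ty": 0,"tz": 0,"ax": 0,"ay": 0,"az": 0}])

```text
clock: 46.75
eef_pos: [552.3, 24.7, 152.7]
tcp_rot: [3.14, -0.0, 1.471]
contact_force: [1.2, 0.1, 0.3]
opening: 0.167
grasp_force: 35.7
```

```bash
python3 ck.py | grep -v 'zl'
```

```text
t 46.75 TCP shelf x,y [-79.9  77.4] z 152.7 rpy deg [179.9  -0.   84.3] q6 [0.04 0.37 1.88 0.   0.9  0.14] open 0.167 F [1.2 0.1 0.3] g 35.7
TCP basket x,y -81.1 -298.2
top clipY [-2.2, 40.8, 81.4] X [-89.1 -49. ]
top shelf clips y []
scene clipY [-0.2, 42.4, 83.5] X [-87.8 -45.1]
scene shelf clips y [80.9, 156.1]
```

Emit:
step_arm(moves=[{"tx": 0,"ty": 0,"tz": 0.3,"ax": 0,"ay": 0,"az": 0},{"tx": 0,"ty": 0,"tz": 0.4,"ax": 0,"ay": 0,"az": 0},{"tx": 0,"ty": 0,"tz": 0.3,"ax": 0,"ay": 0,"az": 0},{"tx": 0,"ty": 0,"tz": 0.1,"ax": 0,"ay": 0,"az": 0},{"tx": 0,"ty": 0,"tz": 0,"ax": 0,"ay": 0,"az": 0}])

```text
clock: 47.48
eef_pos: [551.7, 24.6, 124.0]
tcp_rot: [-3.141, 0.0, 1.47]
contact_force: [-0.0, 0.3, -1.1]
opening: 0.169
grasp_force: 35.7
```

Emit:
step_arm(moves=[{"tx": 0,"ty": 0,"tz": 0,"ax": 0,"ay": 0,"az": 0}])

```text
clock: 47.6
eef_pos: [552.0, 24.7, 124.4]
tcp_rot: [3.141, -0.0, 1.47]
contact_force: [0.2, -0.0, -0.3]
opening: 0.17
grasp_force: 35.7
```

Emit:
step_arm(moves=[{"tx": 0,"ty": 0,"tz": 0,"ax": 0,"ay": 0,"az": 0},{"tx": 0,"ty": 0,"tz": 0,"ax": 0,"ay": 0,"az": 0},{"tx": 0,"ty": 0,"tz": 0,"ax": 0,"ay": 0,"az": 0},{"tx": 0,"ty": 0,"tz": 0,"ax": 0,"ay": 0,"az": 0}], gripper=0.8)

```text
clock: 48.1
eef_pos: [551.8, 24.6, 124.3]
tcp_rot: [3.142, -0.0, 1.47]
contact_force: [-0.0, 0.2, 0.9]
opening: 0.799
grasp_force: 0.0
```

Emit:
step_arm(moves=[{"tx": 0,"ty": 0,"tz": -0.5,"ax": 0,"ay": 0,"az": 0},{"tx": 0,"ty": 0,"tz": -1,"ax": 0,"ay": 0,"az": 0},{"tx": 0,"ty": 0,"tz": -1,"ax": 0,"ay": 0,"az": 0},{"tx": 0,"ty": 0,"tz": -1,"ax": 0,"ay": 0,"az": 0},{"tx": 0,"ty": 0,"tz": -1,"ax": 0,"ay": 0,"az": 0}])

```text
clock: 48.72
eef_pos: [551.8, 24.7, 238.6]
tcp_rot: [3.141, -0.0, 1.47]
contact_force: [0.4, -0.3, -1.0]
opening: 0.8
grasp_force: 0.0
```

Emit:
step_arm(moves=[{"tx": 0,"ty": -1,"tz": -0.2,"ax": 0,"ay": 0,"az": -0.106},{"tx": 0,"ty": 0,"tz": 0,"ax": 0,"ay": 0,"az": -0.106},{"tx": 0,"ty": 0,"tz": 0,"ax": 0,"ay": 0,"az": -0.106},{"tx": 0,"ty": 0,"tz": 0,"ax": 0,"ay": 0,"az": -0.106},{"tx": 0,"ty": 0,"tz": 0,"ax": 0,"ay": 0,"az": 0}], gripper=1)

```text
clock: 49.35
eef_pos: [527.0, 27.2, 242.6]
tcp_rot: [3.141, 0.0, 2.135]
contact_force: [-0.1, 0.1, 0.1]
opening: 0.998
grasp_force: 0.0
```

Emit:
step_arm(moves=[{"tx": 0.5,"ty": 0.3,"tz": 0,"ax": 0,"ay": 0,"az": 0},{"tx": 1,"ty": 0.5,"tz": 0,"ax": 0,"ay": 0,"az": 0},{"tx": 1,"ty": 0.5,"tz": 0,"ax": 0,"ay": 0,"az": 0},{"tx": 1,"ty": 0,"tz": 0,"ax": 0,"ay": 0,"az": 0},{"tx": 1,"ty": 0,"tz": 0,"ax": 0,"ay": 0,"az": 0}])

```text
clock: 49.98
eef_pos: [493.5, 141.2, 241.9]
tcp_rot: [3.141, -0.0, 2.134]
contact_force: [0.7, -0.1, -0.5]
opening: 1.0
grasp_force: 0.0
```

Emit:
step_arm(moves=[{"tx": 1,"ty": 0,"tz": 0,"ax": 0,"ay": 0,"az": 0},{"tx": 1,"ty": 0,"tz": 0,"ax": 0,"ay": 0,"az": 0},{"tx": 1,"ty": 0,"tz": 0,"ax": 0,"ay": 0,"az": 0},{"tx": 1,"ty": 0,"tz": 0,"ax": 0,"ay": 0,"az": 0},{"tx": 0,"ty": 0,"tz": 0,"ax": 0,"ay": 0,"az": 0}])

```text
clock: 50.6
eef_pos: [439.6, 225.5, 242.0]
tcp_rot: [3.141, -0.0, 2.136]
contact_force: [-0.1, -0.3, 0.4]
opening: 1.002
grasp_force: 0.0
```

```bash
python3 ck.py | grep -v 'zl 0'
```

```text
t 50.6 TCP shelf x,y [-212.1  266. ] z 242.0 rpy deg [180.   -0.  122.4] q6 [ 0.47  0.16  1.92  0.    1.05 -0.09] open 1.002 F [-0.1 -0.3  0.4] g 0.0
TCP basket x,y -68.7 -68.3
top zl 40 h 106 px [256. 140.] r 18.2 shelf [ 39.1 157.9] z 146.1
top zl 40 h 106 px [312. 146.] r 18.3 shelf [40.7 -3.4] z 145.9
top zl 40 h 121 px [276. 146.] r 18.5 shelf [24.3 94.7] z 160.8
top zl 40 h 121 px [340. 148.] r 17.8 shelf [ 40.2 -80.1] z 161.9
top zl 40 h 121 px [367. 151.] r 18.1 shelf [  40.4 -157.7] z 160.8
scene zl 40 h 106 px [159. 194.] r 17.8 shelf [  44.1 -151.9] z 145.7
scene zl 40 h 106 px [177. 210.] r 18.7 shelf [ 42.7 -75.9] z 145.6
scene zl 40 h 106 px [195. 225.] r 21.0 shelf [42.1  1.4] z 144.0
scene zl 40 h 106 px [228. 247.] r 18.7 shelf [ 27.  101.4] z 145.8
scene zl 40 h 106 px [240. 263.] r 19.1 shelf [ 40.6 162.1] z 144.4
scene zl 40 h 121 px [158. 187.] r 19.1 shelf [  42.6 -154. ] z 158.5
scene zl 40 h 121 px [176. 203.] r 20.3 shelf [ 41.6 -76.1] z 159.1
scene zl 40 h 121 px [227. 239.] r 19.5 shelf [26.7 98.6] z 159.1
top clipY [-2.0, 40.8] X [-89.  -56.7]
top shelf clips y [76.0, 152.7]
scene clipY [-0.2, 42.6, 83.8] X [-87.8 -44.4]
scene shelf clips y [79.9, 155.8]
```

A knock came: bottle B moved from slot y 77 to about (25.5, 96.7) and nudged the end bottle to about (40, 160). I'll mend that before taking more clips.

Emit:
step_arm(moves=[{"tx": 0,"ty": 0,"tz": 0,"ax": 0,"ay": 0,"az": 0.106},{"tx": 0,"ty": 0,"tz": 0,"ax": 0,"ay": 0,"az": 0.106},{"tx": 0,"ty": 0,"tz": 0,"ax": 0,"ay": 0,"az": 0.106},{"tx": 0,"ty": 0,"tz": 0,"ax": 0,"ay": 0,"az": 0.106},{"tx": -0.77,"ty": 0.5,"tz": 0,"ax": 0,"ay": 0,"az": 0}], gripper=0.75, newtons=50)

```text
clock: 51.32
eef_pos: [451.3, 203.4, 241.8]
tcp_rot: [3.142, -0.0, 1.467]
contact_force: [-0.1, -0.7, -0.6]
opening: 0.748
grasp_force: 0.0
```

Emit:
step_arm(moves=[{"tx": -1,"ty": 1,"tz": 0,"ax": 0,"ay": 0,"az": 0},{"tx": -1,"ty": 1,"tz": 0,"ax": 0,"ay": 0,"az": 0},{"tx": -1,"ty": 1,"tz": 0,"ax": 0,"ay": 0,"az": 0},{"tx": -1,"ty": 1,"tz": 0,"ax": 0,"ay": 0,"az": 0},{"tx": -1,"ty": 1,"tz": 0,"ax": 0,"ay": 0,"az": 0}])

```text
clock: 51.95
eef_pos: [563.8, 64.8, 241.8]
tcp_rot: [3.141, 0.0, 1.468]
contact_force: [1.0, 0.8, 0.1]
opening: 0.749
grasp_force: 0.0
```

Emit:
step_arm(moves=[{"tx": -1,"ty": 1,"tz": 0,"ax": 0,"ay": 0,"az": 0},{"tx": 0,"ty": 1,"tz": 0,"ax": 0,"ay": 0,"az": 0},{"tx": 0,"ty": 1,"tz": 0,"ax": 0,"ay": 0,"az": 0},{"tx": 0,"ty": 1,"tz": 0,"ax": 0,"ay": 0,"az": 0},{"tx": 0,"ty": 0,"tz": 0,"ax": 0,"ay": 0,"az": 0}])

```text
clock: 52.58
eef_pos: [661.0, 30.6, 241.3]
tcp_rot: [3.141, 0.0, 1.468]
contact_force: [-0.2, -0.4, -0.9]
opening: 0.753
grasp_force: 0.0
```

```bash
python3 ck.py | grep -v 'zl 0'
```

```text
t 52.58 TCP shelf x,y [27.7 94.1] z 241.3 rpy deg [180.    0.   84.1] q6 [ 0.04  0.42  1.56 -0.    1.16  0.15] open 0.753 F [-0.2 -0.4 -0.9] g 0.0
TCP basket x,y 13.8 -351.5
top zl 40 h 106 px [257. 140.] r 17.1 shelf [ 40.3 156.1] z 145.9
top zl 40 h 106 px [312. 146.] r 18.5 shelf [40.6 -3.6] z 144.4
top zl 40 h 121 px [339. 148.] r 17.9 shelf [ 40.2 -79.6] z 161.1
top zl 40 h 121 px [367. 151.] r 17.8 shelf [  40.4 -157.2] z 161.1
scene zl 40 h 106 px [159. 194.] r 18.0 shelf [  44.3 -151.7] z 146.7
scene zl 40 h 106 px [177. 210.] r 18.6 shelf [ 42.4 -75.1] z 145.2
scene zl 40 h 106 px [195. 225.] r 18.9 shelf [43.4  0.9] z 143.7
scene zl 40 h 106 px [228. 247.] r 18.4 shelf [ 27.1 101.4] z 145.9
scene zl 40 h 106 px [240. 263.] r 19.5 shelf [ 40.  160.9] z 144.0
scene zl 40 h 121 px [158. 187.] r 20.3 shelf [  42.3 -154.5] z 159.0
scene zl 40 h 121 px [176. 203.] r 19.3 shelf [ 43.4 -78. ] z 158.9
scene zl 40 h 121 px [227. 239.] r 18.6 shelf [26.4 98.1] z 159.3
top clipY [-1.9, 40.8, 81.9] X [-89.2 -49.2]
top shelf clips y []
scene clipY [-0.4, 42.4, 83.8] X [-88.2 -44.2]
scene shelf clips y [80.2, 156.3]
```

Emit:
step_arm(moves=[{"tx": 0.1,"ty": -0.1,"tz": 0.5,"ax": 0,"ay": 0,"az": 0},{"tx": 0,"ty": 0,"tz": 1,"ax": 0,"ay": 0,"az": 0},{"tx": 0,"ty": 0,"tz": 1,"ax": 0,"ay": 0,"az": 0},{"tx": 0,"ty": 0,"tz": 0.6,"ax": 0,"ay": 0,"az": 0},{"tx": 0,"ty": 0,"tz": 0.24,"ax": 0,"ay": 0,"az": 0}])

```text
clock: 53.3
eef_pos: [656.7, 34.6, 157.2]
tcp_rot: [-3.14, 0.0, 1.47]
contact_force: [-0.1, -0.1, -0.3]
opening: 0.752
grasp_force: 0.0
```

Emit:
step_arm(moves=[{"tx": 0,"ty": 0,"tz": 0,"ax": 0,"ay": 0,"az": 0},{"tx": 0,"ty": 0,"tz": 0,"ax": 0,"ay": 0,"az": 0}])

```text
clock: 53.55
eef_pos: [658.1, 34.6, 159.2]
tcp_rot: [3.14, -0.0, 1.47]
contact_force: [1.0, -0.2, 1.0]
opening: 0.751
grasp_force: 0.0
```

Emit:
step_arm(moves=[{"tx": 0,"ty": 0,"tz": 0,"ax": 0,"ay": 0,"az": 0},{"tx": 0,"ty": 0,"tz": 0,"ax": 0,"ay": 0,"az": 0},{"tx": 0,"ty": 0,"tz": 0,"ax": 0,"ay": 0,"az": 0},{"tx": 0,"ty": 0,"tz": 0,"ax": 0,"ay": 0,"az": 0}], gripper=0)

```text
clock: 54.05
eef_pos: [658.2, 34.5, 159.1]
tcp_rot: [3.14, -0.0, 1.47]
contact_force: [1.1, 0.3, 6.5]
opening: 0.407
grasp_force: 50.0
```

Emit:
step_arm(moves=[{"tx": 0,"ty": 0,"tz": -0.3,"ax": 0,"ay": 0,"az": 0},{"tx": 0,"ty": 0,"tz": -0.2,"ax": 0,"ay": 0,"az": 0},{"tx": -0.4,"ty": 0.3,"tz": 0,"ax": 0,"ay": 0,"az": 0},{"tx": -0.36,"ty": 0.35,"tz": 0,"ax": 0,"ay": 0,"az": 0},{"tx": 0,"ty": 0,"tz": 0,"ax": 0,"ay": 0,"az": 0}])

```text
clock: 54.68
eef_pos: [672.5, 12.7, 170.5]
tcp_rot: [3.141, 0.0, 1.469]
contact_force: [-0.7, -0.7, -2.6]
opening: 0.404
grasp_force: 50.2
```

```bash
python3 ck.py | grep -v 'zl 0'
```

```text
t 54.67 TCP shelf x,y [40.9 77.5] z 170.5 rpy deg [180.    0.   84.2] q6 [ 0.02  0.51  1.6  -0.    1.04  0.12] open 0.404 F [-0.7 -0.7 -2.6] g 50.2
TCP basket x,y 13.9 -372.8
top zl 40 h 121 px [340. 148.] r 18.4 shelf [ 40.6 -80.6] z 161.2
top zl 40 h 121 px [367. 151.] r 18.4 shelf [  39.4 -158.5] z 161.5
scene zl 40 h 106 px [177. 210.] r 19.8 shelf [ 43.4 -72.6] z 147.2
scene zl 40 h 106 px [219. 245.] r 23.7 shelf [40.9 86.9] z 148.3
scene zl 40 h 106 px [240. 263.] r 18.8 shelf [ 40.5 161.5] z 144.4
scene zl 40 h 121 px [158. 187.] r 18.5 shelf [  41.4 -155. ] z 158.7
scene zl 40 h 121 px [176. 202.] r 19.6 shelf [ 42.5 -76.7] z 159.2
top clipY [-1.8, 41.2, 81.6] X [-88.8 -49.1]
top shelf clips y []
scene clipY [-0.2, 42.3, 83.6] X [-87.3 -45.1]
scene shelf clips y [79.9, 156.3]
```

Emit:
step_arm(moves=[{"tx": 0,"ty": 0,"tz": 0.3,"ax": 0,"ay": 0,"az": 0},{"tx": 0,"ty": 0,"tz": 0.14,"ax": 0,"ay": 0,"az": 0},{"tx": 0,"ty": 0,"tz": 0.05,"ax": 0,"ay": 0,"az": 0},{"tx": 0,"ty": 0,"tz": 0,"ax": 0,"ay": 0,"az": 0},{"tx": 0,"ty": 0,"tz": 0,"ax": 0,"ay": 0,"az": 0}])

```text
clock: 55.4
eef_pos: [671.7, 14.1, 158.9]
tcp_rot: [-3.141, -0.0, 1.47]
contact_force: [-3.5, -0.1, 5.6]
opening: 0.403
grasp_force: 50.9
```

Emit:
step_arm(moves=[{"tx": 0,"ty": 0,"tz": 0,"ax": 0,"ay": 0,"az": 0},{"tx": 0,"ty": 0,"tz": 0,"ax": 0,"ay": 0,"az": 0}], gripper=0.65)

```text
clock: 55.65
eef_pos: [672.1, 14.0, 158.5]
tcp_rot: [3.141, -0.0, 1.47]
contact_force: [0.2, 0.2, -0.5]
opening: 0.654
grasp_force: 0.0
```

Emit:
step_arm(moves=[{"tx": 0,"ty": 0,"tz": -0.5,"ax": 0,"ay": 0,"az": 0},{"tx": 0,"ty": 0,"tz": -1,"ax": 0,"ay": 0,"az": 0},{"tx": 0,"ty": 0,"tz": -1,"ax": 0,"ay": 0,"az": 0},{"tx": 0.27,"ty": 0,"tz": -0.5,"ax": 0,"ay": 0,"az": 0},{"tx": 1,"ty": -0.04,"tz": 0,"ax": 0,"ay": 0,"az": 0}])

```text
clock: 56.28
eef_pos: [674.7, 46.0, 234.8]
tcp_rot: [3.139, -0.0, 1.469]
contact_force: [0.1, 0.1, -0.1]
opening: 0.645
grasp_force: 0.0
```

Emit:
step_arm(moves=[{"tx": 1,"ty": 0,"tz": 0,"ax": 0,"ay": 0,"az": 0},{"tx": 1,"ty": 0,"tz": 0,"ax": 0,"ay": 0,"az": 0},{"tx": 0,"ty": 0,"tz": 0.6,"ax": 0,"ay": 0,"az": 0},{"tx": 0,"ty": 0,"tz": 1,"ax": 0,"ay": 0,"az": 0},{"tx": 0,"ty": 0,"tz": 1,"ax": 0,"ay": 0,"az": 0}])

```text
clock: 56.9
eef_pos: [678.5, 95.6, 166.5]
tcp_rot: [-3.14, 0.001, 1.471]
contact_force: [0.7, 0.1, -0.1]
opening: 0.649
grasp_force: 0.0
```

Emit:
step_arm(moves=[{"tx": 0,"ty": 0,"tz": 0.8,"ax": 0,"ay": 0,"az": 0},{"tx": 0,"ty": 0,"tz": 0.2,"ax": 0,"ay": 0,"az": 0},{"tx": 0,"ty": 0,"tz": 0,"ax": 0,"ay": 0,"az": 0}])

```text
clock: 57.28
eef_pos: [679.1, 95.4, 143.4]
tcp_rot: [-3.141, 0.0, 1.47]
contact_force: [-0.1, 0.0, 0.6]
opening: 0.65
grasp_force: 0.0
```

Emit:
step_arm(moves=[{"tx": 0,"ty": 0,"tz": 0,"ax": 0,"ay": 0,"az": 0},{"tx": 0,"ty": 0,"tz": 0,"ax": 0,"ay": 0,"az": 0},{"tx": 0,"ty": 0,"tz": 0,"ax": 0,"ay": 0,"az": 0},{"tx": 0,"ty": 0,"tz": 0,"ax": 0,"ay": 0,"az": 0}], gripper=0)

```text
clock: 57.78
eef_pos: [680.0, 95.5, 144.8]
tcp_rot: [3.139, -0.0, 1.47]
contact_force: [1.0, 0.2, 5.4]
opening: 0.405
grasp_force: 50.8
```

```bash
python3 ck.py | grep -v 'zl 0'
```

```text
t 57.77 TCP shelf x,y [ 40.  160.6] z 144.8 rpy deg [179.9  -0.   84.2] q6 [ 0.14  0.56  1.58 -0.    1.    0.24] open 0.405 F [1.  0.2 5.4] g 50.8
TCP basket x,y 64.6 -306.9
top zl 40 h 106 px [312. 146.] r 18.0 shelf [41.3 -3.4] z 145.3
top zl 40 h 121 px [284. 142.] r 18.1 shelf [39.1 76.5] z 161.7
top zl 40 h 121 px [340. 148.] r 17.9 shelf [ 40.3 -81. ] z 160.6
top zl 40 h 121 px [367. 151.] r 17.9 shelf [  40.2 -158. ] z 161.0
scene zl 40 h 106 px [159. 194.] r 17.9 shelf [  44.1 -151.9] z 147.0
scene zl 40 h 106 px [177. 210.] r 18.4 shelf [ 43.7 -74.9] z 146.6
scene zl 40 h 106 px [195. 225.] r 19.0 shelf [42.8  2.2] z 144.1
scene zl 40 h 121 px [158. 187.] r 20.3 shelf [  43.2 -154.9] z 159.0
scene zl 40 h 121 px [176. 203.] r 19.6 shelf [ 43.4 -76.2] z 159.0
scene zl 40 h 121 px [214. 237.] r 18.7 shelf [43.2 78.7] z 159.2
top clipY [-2.1, 41.1, 81.6] X [-89.2 -49.2]
top shelf clips y [66.4]
scene clipY [-0.2, 42.5, 83.5] X [-88.2 -45.1]
scene shelf clips y [79.8, 156.4]
```

Emit:
step_arm(moves=[{"tx": 0,"ty": 0,"tz": -0.3,"ax": 0,"ay": 0,"az": 0},{"tx": -0.2,"ty": 0.05,"tz": 0,"ax": 0,"ay": 0,"az": 0},{"tx": 0,"ty": 0,"tz": 0.18,"ax": 0,"ay": 0,"az": 0},{"tx": 0,"ty": 0,"tz": 0.1,"ax": 0,"ay": 0,"az": 0},{"tx": 0,"ty": 0,"tz": 0,"ax": 0,"ay": 0,"az": 0}])

```text
clock: 58.5
eef_pos: [679.5, 90.0, 144.8]
tcp_rot: [-3.141, 0.0, 1.47]
contact_force: [-4.1, -1.6, 8.7]
opening: 0.403
grasp_force: 51.6
```

Emit:
step_arm(moves=[{"tx": 0,"ty": 0,"tz": 0,"ax": 0,"ay": 0,"az": 0},{"tx": 0,"ty": 0,"tz": 0,"ax": 0,"ay": 0,"az": 0}], gripper=0.65)

```text
clock: 58.75
eef_pos: [679.9, 90.4, 143.9]
tcp_rot: [3.142, -0.0, 1.47]
contact_force: [0.9, 0.3, 0.2]
opening: 0.647
grasp_force: 0.0
```

Emit:
step_arm(moves=[{"tx": 0,"ty": 0,"tz": -0.5,"ax": 0,"ay": 0,"az": 0},{"tx": 0,"ty": 0,"tz": -1,"ax": 0,"ay": 0,"az": 0},{"tx": 0,"ty": 0,"tz": -1,"ax": 0,"ay": 0,"az": 0},{"tx": 0,"ty": 0,"tz": -1,"ax": 0,"ay": 0,"az": 0},{"tx": 0,"ty": -0.5,"tz": -0.42,"ax": 0,"ay": 0,"az": 0}])

```text
clock: 59.38
eef_pos: [668.2, 91.7, 244.3]
tcp_rot: [3.138, -0.001, 1.47]
contact_force: [-0.4, 0.6, -0.7]
opening: 0.646
grasp_force: 0.0
```

Emit:
step_arm(moves=[{"tx": 0,"ty": -1,"tz": 0,"ax": 0,"ay": 0,"az": 0},{"tx": 0,"ty": -1,"tz": 0,"ax": 0,"ay": 0,"az": 0},{"tx": 0,"ty": -1,"tz": 0,"ax": 0,"ay": 0,"az": 0},{"tx": 0,"ty": -1,"tz": 0,"ax": 0,"ay": 0,"az": 0},{"tx": 0,"ty": -1,"tz": 0,"ax": 0,"ay": 0,"az": -0.106}], gripper=1)

```text
clock: 60.0
eef_pos: [541.0, 104.2, 241.7]
tcp_rot: [-3.141, 0.0, 1.64]
contact_force: [0.7, 0.3, 0.8]
opening: 0.996
grasp_force: 0.0
```

Emit:
step_arm(moves=[{"tx": 0,"ty": 0,"tz": 0,"ax": 0,"ay": 0,"az": -0.106},{"tx": 0,"ty": 0,"tz": 0,"ax": 0,"ay": 0,"az": -0.106},{"tx": 0,"ty": 0,"tz": 0,"ax": 0,"ay": 0,"az": -0.106},{"tx": 0,"ty": 0,"tz": 0,"ax": 0,"ay": 0,"az": 0}], newtons=30)

```text
clock: 60.5
eef_pos: [542.1, 104.1, 241.8]
tcp_rot: [-3.141, -0.0, 2.135]
contact_force: [0.4, -0.2, 1.4]
opening: 1.0
grasp_force: 0.0
```

```bash
python3 ck.py | grep -v 'zl 0'
```

```text
t 60.5 TCP shelf x,y [-98.  155.4] z 241.8 rpy deg [-180.    -0.   122.3] q6 [ 0.19  0.26  1.81  0.    1.08 -0.38] open 1.0 F [ 0.4 -0.2  1.4] g 0.0
TCP basket x,y -47.2 -225.7
top zl 40 h 106 px [312. 146.] r 18.2 shelf [41.1 -3.4] z 145.3
top zl 40 h 121 px [284. 142.] r 17.9 shelf [39.  76.4] z 161.4
top zl 40 h 121 px [339. 148.] r 18.0 shelf [ 40.2 -80.9] z 160.9
top zl 40 h 121 px [367. 151.] r 18.2 shelf [  39.8 -157.5] z 160.5
scene zl 40 h 106 px [158. 194.] r 18.1 shelf [  44.2 -152. ] z 147.8
scene zl 40 h 106 px [177. 210.] r 18.6 shelf [ 43. -74.] z 146.7
scene zl 40 h 106 px [195. 225.] r 19.8 shelf [43.1  0.8] z 143.8
scene zl 40 h 106 px [216. 246.] r 17.2 shelf [44.2 82.8] z 146.6
scene zl 40 h 106 px [238. 262.] r 19.2 shelf [ 40.6 155. ] z 144.1
scene zl 40 h 121 px [158. 187.] r 19.0 shelf [  42.2 -153.4] z 158.8
scene zl 40 h 121 px [176. 203.] r 18.6 shelf [ 41.6 -76.8] z 158.7
scene zl 40 h 121 px [216. 238.] r 19.3 shelf [41.1 79.4] z 159.2
top clipY [-1.6, 40.8, 81.7] X [-89.1 -49.1]
top shelf clips y [76.1]
scene clipY [-0.2, 42.5, 83.8] X [-87.4 -44.6]
scene shelf clips y [80.1, 156.4]
```

Row mended. Clip 3.

Emit:
step_arm(moves=[{"tx": 0.99,"ty": -0.43,"tz": 0,"ax": 0,"ay": 0,"az": 0},{"tx": 1,"ty": -0.4,"tz": 0,"ax": 0,"ay": 0,"az": 0},{"tx": 1,"ty": 0,"tz": 0,"ax": 0,"ay": 0,"az": 0},{"tx": 1,"ty": 0,"tz": 0,"ax": 0,"ay": 0,"az": 0},{"tx": 1,"ty": 0,"tz": 0,"ax": 0,"ay": 0,"az": 0}])

```text
clock: 61.22
eef_pos: [457.9, 198.9, 242.0]
tcp_rot: [-3.142, -0.0, 2.133]
contact_force: [0.5, -0.3, 0.1]
opening: 1.004
grasp_force: 0.0
```

Emit:
step_arm(moves=[{"tx": 1,"ty": 0,"tz": 0,"ax": 0,"ay": 0,"az": 0},{"tx": 1,"ty": 0,"tz": 0,"ax": 0,"ay": 0,"az": 0},{"tx": 1,"ty": 0,"tz": 0,"ax": 0,"ay": 0,"az": 0},{"tx": 1,"ty": 0,"tz": 0,"ax": 0,"ay": 0,"az": 0},{"tx": 0,"ty": 0,"tz": 0.5,"ax": 0,"ay": 0,"az": 0}])

```text
clock: 61.85
eef_pos: [404.8, 283.9, 229.8]
tcp_rot: [3.14, -0.0, 2.136]
contact_force: [0.1, 0.3, 0.4]
opening: 0.999
grasp_force: 0.0
```

Emit:
step_arm(moves=[{"tx": 0,"ty": 0,"tz": 1,"ax": 0,"ay": 0,"az": 0},{"tx": 0,"ty": 0,"tz": 1,"ax": 0,"ay": 0,"az": 0},{"tx": 0,"ty": 0,"tz": 0.8,"ax": 0,"ay": 0,"az": 0},{"tx": 0,"ty": 0,"tz": 0.3,"ax": 0,"ay": 0,"az": 0},{"tx": 0,"ty": 0,"tz": 0,"ax": 0,"ay": 0,"az": 0}])

```text
clock: 62.48
eef_pos: [405.0, 282.2, 151.6]
tcp_rot: [-3.14, 0.0, 2.135]
contact_force: [-0.1, -0.0, 0.2]
opening: 0.997
grasp_force: 0.0
```

Emit:
step_arm(moves=[{"tx": 0,"ty": 0,"tz": 0,"ax": 0,"ay": 0,"az": 0},{"tx": 0,"ty": 0,"tz": 0,"ax": 0,"ay": 0,"az": 0},{"tx": 0,"ty": 0,"tz": 0,"ax": 0,"ay": 0,"az": 0},{"tx": 0,"ty": 0,"tz": 0,"ax": 0,"ay": 0,"az": 0},{"tx": 0,"ty": 0,"tz": 0,"ax": 0,"ay": 0,"az": 0}], gripper=0, newtons=30)

```text
clock: 63.1
eef_pos: [405.0, 282.8, 152.1]
tcp_rot: [3.142, -0.0, 2.136]
contact_force: [0.5, -0.4, -0.5]
opening: 0.164
grasp_force: 35.7
```

Emit:
step_arm(moves=[{"tx": 0,"ty": 0,"tz": -0.3,"ax": 0,"ay": 0,"az": 0},{"tx": 0,"ty": 0,"tz": -0.6,"ax": 0,"ay": 0,"az": 0},{"tx": 0,"ty": 0,"tz": -0.7,"ax": 0,"ay": 0,"az": 0},{"tx": 0,"ty": 0,"tz": -1,"ax": 0,"ay": 0,"az": 0},{"tx": 0,"ty": 0,"tz": -1,"ax": 0,"ay": 0,"az": 0}])

```text
clock: 63.72
eef_pos: [405.1, 282.8, 243.9]
tcp_rot: [3.141, -0.0, 2.136]
contact_force: [-0.1, -0.1, -0.7]
opening: 0.165
grasp_force: 35.7
```

```bash
python3 ck.py | grep -v 'zl'
```

```text
t 63.73 TCP shelf x,y [-252.1  319.5] z 243.9 rpy deg [179.9  -0.  122.4] q6 [0.61 0.16 1.92 0.   1.06 0.04] open 0.165 F [-0.1 -0.1 -0.7] g 35.7
TCP basket x,y -67.1 -1.5
top clipY [82.2] X [-89.2 -58.2]
top shelf clips y [76.1, 152.8]
scene clipY [-0.2, 42.5, 83.7] X [-87.8 -44.6]
scene shelf clips y [80.0, 156.1]
```

Emit:
step_arm(moves=[{"tx": 0,"ty": 0,"tz": 0,"ax": 0,"ay": 0,"az": 0.106},{"tx": 0,"ty": 0,"tz": 0,"ax": 0,"ay": 0,"az": 0.106},{"tx": 0,"ty": 0,"tz": 0,"ax": 0,"ay": 0,"az": 0.106},{"tx": 0,"ty": 0,"tz": 0,"ax": 0,"ay": 0,"az": 0.106},{"tx": -0.83,"ty": 0.3,"tz": 0,"ax": 0,"ay": 0,"az": 0}])

```text
clock: 64.45
eef_pos: [410.2, 261.8, 241.7]
tcp_rot: [-3.141, -0.0, 1.469]
contact_force: [-0.2, -0.5, -0.3]
opening: 0.169
grasp_force: 35.7
```

Emit:
step_arm(moves=[{"tx": -1,"ty": 0.55,"tz": 0,"ax": 0,"ay": 0,"az": 0},{"tx": -1,"ty": 0.55,"tz": 0,"ax": 0,"ay": 0,"az": 0},{"tx": -1,"ty": 0.55,"tz": 0,"ax": 0,"ay": 0,"az": 0},{"tx": -1,"ty": 0.55,"tz": 0,"ax": 0,"ay": 0,"az": 0},{"tx": -1,"ty": 0.55,"tz": 0,"ax": 0,"ay": 0,"az": 0}])

```text
clock: 65.08
eef_pos: [466.3, 129.1, 241.7]
tcp_rot: [-3.141, 0.0, 1.47]
contact_force: [-0.6, 0.5, -0.2]
opening: 0.171
grasp_force: 35.7
```

Emit:
step_arm(moves=[{"tx": -1,"ty": 0.55,"tz": 0,"ax": 0,"ay": 0,"az": 0},{"tx": -1,"ty": 0.55,"tz": 0,"ax": 0,"ay": 0,"az": 0},{"tx": -1,"ty": 0.55,"tz": 0,"ax": 0,"ay": 0,"az": 0},{"tx": -1,"ty": 0.55,"tz": 0,"ax": 0,"ay": 0,"az": 0},{"tx": -1,"ty": 0.55,"tz": 0,"ax": 0,"ay": 0,"az": 0}])

```text
clock: 65.7
eef_pos: [522.2, -2.1, 241.7]
tcp_rot: [-3.141, 0.0, 1.47]
contact_force: [0.7, -0.1, -0.2]
opening: 0.167
grasp_force: 35.7
```

Emit:
step_arm(moves=[{"tx": -1,"ty": 0.55,"tz": 0,"ax": 0,"ay": 0,"az": 0},{"tx": -1,"ty": 0.53,"tz": 0,"ax": 0,"ay": 0,"az": 0},{"tx": 0,"ty": 0,"tz": 0,"ax": 0,"ay": 0,"az": 0},{"tx": 0,"ty": 0,"tz": 0.6,"ax": 0,"ay": 0,"az": 0},{"tx": 0,"ty": 0,"tz": 1,"ax": 0,"ay": 0,"az": 0}])

```text
clock: 66.32
eef_pos: [543.8, -52.8, 201.3]
tcp_rot: [3.141, -0.0, 1.471]
contact_force: [1.0, -0.6, -0.3]
opening: 0.167
grasp_force: 35.7
```

Emit:
step_arm(moves=[{"tx": 0,"ty": 0,"tz": 1,"ax": 0,"ay": 0,"az": 0},{"tx": 0,"ty": 0,"tz": 0.9,"ax": 0,"ay": 0,"az": 0},{"tx": 0,"ty": 0,"tz": 0.1,"ax": 0,"ay": 0,"az": 0},{"tx": 0,"ty": 0,"tz": 0,"ax": 0,"ay": 0,"az": 0},{"tx": 0,"ty": 0,"tz": 0,"ax": 0,"ay": 0,"az": 0}])

```text
clock: 66.95
eef_pos: [544.5, -53.4, 152.9]
tcp_rot: [3.14, -0.0, 1.471]
contact_force: [-0.5, -0.8, -0.6]
opening: 0.168
grasp_force: 35.7
```

```bash
python3 ck.py | grep -v 'zl 0'
```

```text
t 66.95 TCP shelf x,y [-79.9  -1.1] z 152.9 rpy deg [179.9  -0.   84.3] q6 [-0.1   0.36  1.89  0.    0.89 -0.  ] open 0.168 F [-0.5 -0.8 -0.6] g 35.7
TCP basket x,y -129.6 -360.0
top zl 40 h 106 px [257. 140.] r 18.1 shelf [ 39.1 151.7] z 146.0
top zl 40 h 106 px [312. 145.] r 17.8 shelf [42.2 -3.3] z 146.1
top zl 40 h 121 px [284. 142.] r 18.1 shelf [39.8 76.8] z 161.0
top zl 40 h 121 px [340. 147.] r 18.1 shelf [ 39.5 -80.6] z 161.2
top zl 40 h 121 px [367. 151.] r 18.1 shelf [  39.6 -158.1] z 160.6
scene zl 40 h 106 px [177. 210.] r 18.4 shelf [ 43.  -74.2] z 146.6
scene zl 40 h 106 px [195. 225.] r 19.2 shelf [42.9  0.9] z 144.2
scene zl 40 h 106 px [216. 246.] r 18.4 shelf [43.5 83.3] z 144.5
scene zl 40 h 106 px [238. 262.] r 19.2 shelf [ 40.7 155.8] z 144.3
scene zl 40 h 121 px [158. 187.] r 18.6 shelf [  42.7 -154. ] z 158.8
scene zl 40 h 121 px [176. 203.] r 19.7 shelf [ 43. -78.] z 158.9
scene zl 40 h 121 px [216. 238.] r 19.4 shelf [40.1 80.5] z 159.1
top clipY [41.0, 82.1] X [-89.1 -49. ]
top shelf clips y [83.0, 152.4]
scene clipY [42.5, 83.7] X [-87.4 -44.4]
scene shelf clips y [3.7, 80.1, 156.3]
```

Emit:
step_arm(moves=[{"tx": 0,"ty": 0,"tz": 0.3,"ax": 0,"ay": 0,"az": 0},{"tx": 0,"ty": 0,"tz": 0.4,"ax": 0,"ay": 0,"az": 0},{"tx": 0,"ty": 0,"tz": 0.3,"ax": 0,"ay": 0,"az": 0},{"tx": 0,"ty": 0,"tz": 0.1,"ax": 0,"ay": 0,"az": 0},{"tx": 0,"ty": 0,"tz": 0,"ax": 0,"ay": 0,"az": 0}])

```text
clock: 67.68
eef_pos: [543.8, -53.6, 124.2]
tcp_rot: [-3.141, -0.0, 1.47]
contact_force: [-0.7, 0.2, -0.6]
opening: 0.167
grasp_force: 35.7
```

Emit:
step_arm(moves=[{"tx": 0,"ty": 0,"tz": 0,"ax": 0,"ay": 0,"az": 0}])

```text
clock: 67.8
eef_pos: [544.2, -53.7, 124.7]
tcp_rot: [3.141, -0.0, 1.47]
contact_force: [-0.2, 0.0, -0.8]
opening: 0.166
grasp_force: 35.7
```

Emit:
step_arm(moves=[{"tx": 0,"ty": 0,"tz": 0,"ax": 0,"ay": 0,"az": 0},{"tx": 0,"ty": 0,"tz": 0,"ax": 0,"ay": 0,"az": 0},{"tx": 0,"ty": 0,"tz": 0,"ax": 0,"ay": 0,"az": 0},{"tx": 0,"ty": 0,"tz": 0,"ax": 0,"ay": 0,"az": 0}], gripper=0.8)

```text
clock: 68.3
eef_pos: [544.1, -53.7, 124.6]
tcp_rot: [3.141, 0.0, 1.47]
contact_force: [0.6, -0.4, -0.2]
opening: 0.8
grasp_force: 0.0
```

Emit:
step_arm(moves=[{"tx": 0,"ty": 0,"tz": -0.5,"ax": 0,"ay": 0,"az": 0},{"tx": 0,"ty": 0,"tz": -1,"ax": 0,"ay": 0,"az": 0},{"tx": 0,"ty": 0,"tz": -1,"ax": 0,"ay": 0,"az": 0},{"tx": 0,"ty": 0,"tz": -1,"ax": 0,"ay": 0,"az": 0},{"tx": 0,"ty": 0,"tz": -1,"ax": 0,"ay": 0,"az": 0}])

```text
clock: 68.92
eef_pos: [544.0, -53.7, 238.8]
tcp_rot: [3.141, 0.0, 1.47]
contact_force: [-0.1, -0.5, -0.6]
opening: 0.802
grasp_force: 0.0
```

Emit:
step_arm(moves=[{"tx": 0,"ty": -1,"tz": -0.2,"ax": 0,"ay": 0,"az": -0.106},{"tx": 0,"ty": 0,"tz": 0,"ax": 0,"ay": 0,"az": -0.106},{"tx": 0,"ty": 0,"tz": 0,"ax": 0,"ay": 0,"az": -0.106},{"tx": 0,"ty": 0,"tz": 0,"ax": 0,"ay": 0,"az": -0.106},{"tx": 0.45,"ty": 0.25,"tz": 0,"ax": 0,"ay": 0,"az": 0}], gripper=1)

```text
clock: 69.55
eef_pos: [518.5, -38.3, 242.8]
tcp_rot: [3.141, 0.001, 2.134]
contact_force: [0.6, -0.0, -0.4]
opening: 0.999
grasp_force: 0.0
```

Emit:
step_arm(moves=[{"tx": 1,"ty": 0.5,"tz": 0,"ax": 0,"ay": 0,"az": 0},{"tx": 1,"ty": 0.5,"tz": 0,"ax": 0,"ay": 0,"az": 0},{"tx": 1,"ty": 0.5,"tz": 0,"ax": 0,"ay": 0,"az": 0},{"tx": 1,"ty": 0.5,"tz": 0,"ax": 0,"ay": 0,"az": 0},{"tx": 1,"ty": 0.5,"tz": 0,"ax": 0,"ay": 0,"az": 0}])

```text
clock: 70.18
eef_pos: [503.8, 102.4, 242.5]
tcp_rot: [3.141, -0.0, 2.132]
contact_force: [0.3, 0.1, 0.3]
opening: 1.001
grasp_force: 0.0
```

Emit:
step_arm(moves=[{"tx": 1,"ty": 0.5,"tz": 0,"ax": 0,"ay": 0,"az": 0},{"tx": 1,"ty": 0,"tz": 0,"ax": 0,"ay": 0,"az": 0},{"tx": 1,"ty": 0,"tz": 0,"ax": 0,"ay": 0,"az": 0},{"tx": 1,"ty": 0,"tz": 0,"ax": 0,"ay": 0,"az": 0},{"tx": 1,"ty": 0,"tz": 0,"ax": 0,"ay": 0,"az": 0}])

```text
clock: 70.8
eef_pos: [446.9, 214.3, 242.5]
tcp_rot: [3.141, -0.0, 2.132]
contact_force: [1.2, 0.2, 0.8]
opening: 0.999
grasp_force: 0.0
```

Emit:
step_arm(moves=[{"tx": 1,"ty": 0,"tz": 0,"ax": 0,"ay": 0,"az": 0},{"tx": 1,"ty": 0,"tz": 0,"ax": 0,"ay": 0,"az": 0},{"tx": 1,"ty": 0,"tz": 0,"ax": 0,"ay": 0,"az": 0},{"tx": 0,"ty": 0,"tz": 0,"ax": 0,"ay": 0,"az": 0}])

```text
clock: 71.3
eef_pos: [406.5, 277.7, 242.4]
tcp_rot: [3.141, -0.0, 2.135]
contact_force: [0.1, -0.2, -0.3]
opening: 1.002
grasp_force: 0.0
```

```bash
python3 ck.py | grep -v 'zl 0'
```

```text
t 71.3 TCP shelf x,y [-250.3  314.6] z 242.4 rpy deg [180.   -0.  122.3] q6 [0.6  0.16 1.93 0.   1.05 0.03] open 1.002 F [ 0.1 -0.2 -0.3] g 0.0
TCP basket x,y -68.7 -6.5
top zl 40 h 106 px [257. 140.] r 17.9 shelf [ 39.3 151.8] z 145.9
top zl 40 h 106 px [312. 146.] r 18.2 shelf [40.7 -3. ] z 145.9
top zl 40 h 121 px [284. 142.] r 17.8 shelf [39.2 76.2] z 161.0
top zl 40 h 121 px [340. 148.] r 18.3 shelf [ 39.9 -80.3] z 160.3
top zl 40 h 121 px [367. 151.] r 18.3 shelf [  39.9 -159.1] z 161.2
scene zl 40 h 106 px [159. 194.] r 18.1 shelf [  44.4 -151.8] z 146.4
scene zl 40 h 106 px [177. 210.] r 18.3 shelf [ 43.1 -73.9] z 146.7
scene zl 40 h 106 px [195. 225.] r 18.9 shelf [43.   0.9] z 143.9
scene zl 40 h 106 px [216. 246.] r 17.3 shelf [44.  82.3] z 145.7
scene zl 40 h 106 px [238. 262.] r 18.8 shelf [ 41.3 155.9] z 144.3
scene zl 40 h 121 px [158. 187.] r 18.8 shelf [  42.6 -154.7] z 158.9
scene zl 40 h 121 px [176. 203.] r 19.4 shelf [ 44.  -77.9] z 158.7
scene zl 40 h 121 px [216. 238.] r 19.5 shelf [40.6 80.5] z 159.4
top clipY [81.4] X [-88.9 -78.9]
top shelf clips y [-2.0, 76.0, 152.8]
scene clipY [42.6, 83.7] X [-87.4 -44.8]
scene shelf clips y [1.6, 79.9, 156.6]
```

Emit:
step_arm(moves=[{"tx": 1,"ty": 0.03,"tz": 0,"ax": 0,"ay": 0,"az": 0},{"tx": 0.93,"ty": 0,"tz": 0,"ax": 0,"ay": 0,"az": 0},{"tx": 0,"ty": 0,"tz": 0.5,"ax": 0,"ay": 0,"az": 0},{"tx": 0,"ty": 0,"tz": 1,"ax": 0,"ay": 0,"az": 0},{"tx": 0,"ty": 0,"tz": 1,"ax": 0,"ay": 0,"az": 0}])

```text
clock: 72.03
eef_pos: [382.8, 316.3, 178.4]
tcp_rot: [-3.142, 0.0, 2.135]
contact_force: [0.1, 0.3, -0.8]
opening: 0.999
grasp_force: 0.0
```

Emit:
step_arm(moves=[{"tx": 0,"ty": 0,"tz": 0.8,"ax": 0,"ay": 0,"az": 0},{"tx": 0,"ty": 0,"tz": 0.3,"ax": 0,"ay": 0,"az": 0},{"tx": 0,"ty": 0,"tz": 0,"ax": 0,"ay": 0,"az": 0},{"tx": 0,"ty": 0,"tz": 0,"ax": 0,"ay": 0,"az": 0}])

```text
clock: 72.53
eef_pos: [382.9, 317.5, 152.7]
tcp_rot: [3.141, -0.0, 2.136]
contact_force: [0.2, 0.2, 0.4]
opening: 0.998
grasp_force: 0.0
```

Emit:
step_arm(moves=[{"tx": 0,"ty": 0,"tz": 0,"ax": 0,"ay": 0,"az": 0},{"tx": 0,"ty": 0,"tz": 0,"ax": 0,"ay": 0,"az": 0},{"tx": 0,"ty": 0,"tz": 0,"ax": 0,"ay": 0,"az": 0},{"tx": 0,"ty": 0,"tz": 0,"ax": 0,"ay": 0,"az": 0},{"tx": 0,"ty": 0,"tz": 0,"ax": 0,"ay": 0,"az": 0}], gripper=0, newtons=30)

```text
clock: 73.15
eef_pos: [382.3, 317.4, 152.0]
tcp_rot: [-3.142, -0.0, 2.136]
contact_force: [0.5, 0.2, -0.1]
opening: 0.167
grasp_force: 35.7
```

Emit:
step_arm(moves=[{"tx": 0,"ty": 0,"tz": -0.3,"ax": 0,"ay": 0,"az": 0},{"tx": 0,"ty": 0,"tz": -0.6,"ax": 0,"ay": 0,"az": 0},{"tx": 0,"ty": 0,"tz": -0.7,"ax": 0,"ay": 0,"az": 0},{"tx": 0,"ty": 0,"tz": -1,"ax": 0,"ay": 0,"az": 0},{"tx": 0,"ty": 0,"tz": -1,"ax": 0,"ay": 0,"az": 0}])

```text
clock: 73.78
eef_pos: [382.4, 317.5, 243.9]
tcp_rot: [3.141, -0.0, 2.136]
contact_force: [0.3, -0.4, -0.9]
opening: 0.162
grasp_force: 35.7
```

```bash
python3 ck.py | grep -v 'zl'
```

```text
t 73.78 TCP shelf x,y [-278.2  351.8] z 243.9 rpy deg [179.9  -0.  122.4] q6 [0.69 0.17 1.92 0.   1.06 0.12] open 0.162 F [ 0.3 -0.4 -0.9] g 35.7
TCP basket x,y -67.7 40.0
top clipY [33.2] X [-85.6 -57.4]
top shelf clips y [-2.0, 75.8, 152.5]
scene clipY [40.1, 83.6] X [-88.1 -46. ]
scene shelf clips y [1.4, 79.5, 156.1]
```

Emit:
step_arm(moves=[{"tx": 0,"ty": 0,"tz": 0,"ax": 0,"ay": 0,"az": 0.106},{"tx": 0,"ty": 0,"tz": 0,"ax": 0,"ay": 0,"az": 0.106},{"tx": 0,"ty": 0,"tz": 0,"ax": 0,"ay": 0,"az": 0.106},{"tx": 0,"ty": 0,"tz": 0,"ax": 0,"ay": 0,"az": 0.106},{"tx": -0.24,"ty": 0.1,"tz": 0,"ax": 0,"ay": 0,"az": 0}])

```text
clock: 74.5
eef_pos: [384.0, 311.1, 241.7]
tcp_rot: [-3.141, 0.0, 1.472]
contact_force: [-0.3, -0.2, -1.2]
opening: 0.17
grasp_force: 35.7
```

Emit:
step_arm(moves=[{"tx": -1,"ty": 0.46,"tz": 0,"ax": 0,"ay": 0,"az": 0},{"tx": -1,"ty": 0.46,"tz": 0,"ax": 0,"ay": 0,"az": 0},{"tx": -1,"ty": 0.46,"tz": 0,"ax": 0,"ay": 0,"az": 0},{"tx": -1,"ty": 0.46,"tz": 0,"ax": 0,"ay": 0,"az": 0},{"tx": -1,"ty": 0.46,"tz": 0,"ax": 0,"ay": 0,"az": 0}])

```text
clock: 75.12
eef_pos: [429.0, 179.8, 241.9]
tcp_rot: [-3.142, 0.0, 1.475]
contact_force: [0.8, 0.1, -0.7]
opening: 0.167
grasp_force: 35.7
```

Emit:
step_arm(moves=[{"tx": -1,"ty": 0.46,"tz": 0,"ax": 0,"ay": 0,"az": 0},{"tx": -1,"ty": 0.46,"tz": 0,"ax": 0,"ay": 0,"az": 0},{"tx": -1,"ty": 0.46,"tz": 0,"ax": 0,"ay": 0,"az": 0},{"tx": -1,"ty": 0.46,"tz": 0,"ax": 0,"ay": 0,"az": 0},{"tx": -1,"ty": 0.46,"tz": 0,"ax": 0,"ay": 0,"az": 0}])

```text
clock: 75.75
eef_pos: [473.5, 49.7, 241.9]
tcp_rot: [-3.141, 0.0, 1.475]
contact_force: [-0.6, -0.3, -0.5]
opening: 0.167
grasp_force: 35.7
```

Emit:
step_arm(moves=[{"tx": -1,"ty": 0.46,"tz": 0,"ax": 0,"ay": 0,"az": 0},{"tx": -1,"ty": 0.46,"tz": 0,"ax": 0,"ay": 0,"az": 0},{"tx": -1,"ty": 0.46,"tz": 0,"ax": 0,"ay": 0,"az": 0},{"tx": -1,"ty": 0.46,"tz": 0,"ax": 0,"ay": 0,"az": 0},{"tx": -1,"ty": 0.46,"tz": 0,"ax": 0,"ay": 0,"az": 0}])

```text
clock: 76.38
eef_pos: [518.0, -80.4, 241.8]
tcp_rot: [-3.141, 0.0, 1.475]
contact_force: [0.0, 0.8, -0.2]
opening: 0.166
grasp_force: 35.7
```

Emit:
step_arm(moves=[{"tx": -1,"ty": 0.46,"tz": 0,"ax": 0,"ay": 0,"az": 0},{"tx": -1,"ty": 0.47,"tz": 0,"ax": 0,"ay": 0,"az": 0},{"tx": 0,"ty": 0,"tz": 0,"ax": 0,"ay": 0,"az": 0},{"tx": 0,"ty": 0,"tz": 0.6,"ax": 0,"ay": 0,"az": 0},{"tx": 0,"ty": 0,"tz": 1,"ax": 0,"ay": 0,"az": 0}])

```text
clock: 77.0
eef_pos: [536.1, -130.6, 201.4]
tcp_rot: [3.141, -0.0, 1.472]
contact_force: [-0.1, -0.7, 0.4]
opening: 0.167
grasp_force: 35.7
```

Emit:
step_arm(moves=[{"tx": 0,"ty": 0,"tz": 1,"ax": 0,"ay": 0,"az": 0},{"tx": 0,"ty": 0,"tz": 0.9,"ax": 0,"ay": 0,"az": 0},{"tx": 0,"ty": 0,"tz": 0.1,"ax": 0,"ay": 0,"az": 0},{"tx": 0,"ty": 0,"tz": 0,"ax": 0,"ay": 0,"az": 0},{"tx": 0,"ty": 0,"tz": 0,"ax": 0,"ay": 0,"az": 0}])

```text
clock: 77.62
eef_pos: [536.8, -131.2, 152.9]
tcp_rot: [3.14, 0.0, 1.471]
contact_force: [0.4, 0.2, -0.2]
opening: 0.17
grasp_force: 35.7
```

```bash
python3 ck.py | grep -v 'zl 0'
```

```text
t 77.62 TCP shelf x,y [-79.8 -79.3] z 152.9 rpy deg [179.9   0.   84.3] q6 [-0.24  0.36  1.88  0.    0.9  -0.14] open 0.17 F [ 0.4  0.2 -0.2] g 35.7
TCP basket x,y -177.8 -421.6
top zl 40 h 106 px [257. 140.] r 18.0 shelf [ 38.4 152.5] z 146.3
top zl 40 h 106 px [312. 146.] r 18.0 shelf [40.9 -3.3] z 145.5
top zl 40 h 121 px [284. 142.] r 18.2 shelf [39.1 76.9] z 161.1
top zl 40 h 121 px [340. 147.] r 17.5 shelf [ 40.8 -80.7] z 160.9
top zl 40 h 121 px [367. 151.] r 18.1 shelf [  39.7 -158.3] z 161.4
scene zl 40 h 106 px [159. 194.] r 18.1 shelf [  44.3 -151.8] z 144.1
scene zl 40 h 106 px [177. 210.] r 18.5 shelf [ 43.3 -73.3] z 146.2
scene zl 40 h 106 px [195. 225.] r 19.3 shelf [44.3  0.9] z 143.9
scene zl 40 h 106 px [217. 246.] r 17.3 shelf [43.2 81.2] z 145.8
scene zl 40 h 106 px [238. 262.] r 19.3 shelf [ 39.9 155.6] z 144.2
scene zl 40 h 121 px [158. 187.] r 19.6 shelf [  44.4 -154.4] z 159.0
scene zl 40 h 121 px [176. 203.] r 20.3 shelf [ 45.2 -77.2] z 158.7
scene zl 40 h 121 px [216. 238.] r 18.8 shelf [41.5 79.5] z 159.0
top clipY [81.8] X [-89.4 -49.4]
top shelf clips y [-2.0, 76.1, 152.6]
scene clipY [83.2] X [-87.2 -44.9]
scene shelf clips y [-73.6, 1.3, 79.8, 156.8]
```

Emit:
step_arm(moves=[{"tx": -0.07,"ty": 0,"tz": 0.3,"ax": 0,"ay": 0,"az": 0},{"tx": 0,"ty": 0,"tz": 0.4,"ax": 0,"ay": 0,"az": 0},{"tx": 0,"ty": 0,"tz": 0.3,"ax": 0,"ay": 0,"az": 0},{"tx": 0,"ty": 0,"tz": 0.1,"ax": 0,"ay": 0,"az": 0},{"tx": 0,"ty": 0,"tz": 0,"ax": 0,"ay": 0,"az": 0}])

```text
clock: 78.35
eef_pos: [536.0, -133.0, 124.2]
tcp_rot: [-3.141, -0.0, 1.47]
contact_force: [1.0, -0.2, -0.5]
opening: 0.166
grasp_force: 35.7
```

Emit:
step_arm(moves=[{"tx": 0,"ty": 0,"tz": 0,"ax": 0,"ay": 0,"az": 0}])

```text
clock: 78.47
eef_pos: [536.3, -133.1, 124.7]
tcp_rot: [3.141, 0.0, 1.47]
contact_force: [0.3, 0.5, 0.1]
opening: 0.163
grasp_force: 35.7
```

Emit:
step_arm(moves=[{"tx": 0,"ty": 0,"tz": 0,"ax": 0,"ay": 0,"az": 0},{"tx": 0,"ty": 0,"tz": 0,"ax": 0,"ay": 0,"az": 0},{"tx": 0,"ty": 0,"tz": 0,"ax": 0,"ay": 0,"az": 0},{"tx": 0,"ty": 0,"tz": 0,"ax": 0,"ay": 0,"az": 0}], gripper=0.8)

```text
clock: 78.97
eef_pos: [536.2, -133.0, 124.6]
tcp_rot: [3.141, 0.0, 1.47]
contact_force: [-0.3, -0.8, 0.1]
opening: 0.802
grasp_force: 0.0
```

Emit:
step_arm(moves=[{"tx": 0,"ty": 0,"tz": -0.5,"ax": 0,"ay": 0,"az": 0},{"tx": 0,"ty": 0,"tz": -1,"ax": 0,"ay": 0,"az": 0},{"tx": 0,"ty": 0,"tz": -1,"ax": 0,"ay": 0,"az": 0},{"tx": 0,"ty": 0,"tz": -1,"ax": 0,"ay": 0,"az": 0},{"tx": 0,"ty": 0,"tz": -1,"ax": 0,"ay": 0,"az": 0}])

```text
clock: 79.6
eef_pos: [536.2, -133.0, 238.8]
tcp_rot: [3.141, 0.0, 1.47]
contact_force: [0.8, -0.1, -1.3]
opening: 0.799
grasp_force: 0.0
```

Emit:
step_arm(moves=[{"tx": 0,"ty": -1,"tz": -0.2,"ax": 0,"ay": 0,"az": -0.106},{"tx": 0,"ty": 0,"tz": 0,"ax": 0,"ay": 0,"az": -0.106},{"tx": 0,"ty": 0,"tz": 0,"ax": 0,"ay": 0,"az": -0.106},{"tx": 0,"ty": 0,"tz": 0,"ax": 0,"ay": 0,"az": -0.106},{"tx": 0.6,"ty": 0.23,"tz": 0,"ax": 0,"ay": 0,"az": 0}], gripper=1)

```text
clock: 80.22
eef_pos: [508.2, -114.8, 242.8]
tcp_rot: [3.141, 0.001, 2.134]
contact_force: [-0.5, 0.6, 0.8]
opening: 1.001
grasp_force: 0.0
```

Emit:
step_arm(moves=[{"tx": 1,"ty": 0.5,"tz": 0,"ax": 0,"ay": 0,"az": 0},{"tx": 1,"ty": 0.5,"tz": 0,"ax": 0,"ay": 0,"az": 0},{"tx": 1,"ty": 0.5,"tz": 0,"ax": 0,"ay": 0,"az": 0},{"tx": 1,"ty": 0.5,"tz": 0,"ax": 0,"ay": 0,"az": 0},{"tx": 1,"ty": 0.5,"tz": 0,"ax": 0,"ay": 0,"az": 0}])

```text
clock: 80.85
eef_pos: [493.2, 26.0, 242.5]
tcp_rot: [3.141, -0.0, 2.132]
contact_force: [0.6, -0.1, 0.1]
opening: 1.004
grasp_force: 0.0
```

Emit:
step_arm(moves=[{"tx": 1,"ty": 0.5,"tz": 0,"ax": 0,"ay": 0,"az": 0},{"tx": 1,"ty": 0.5,"tz": 0,"ax": 0,"ay": 0,"az": 0},{"tx": 1,"ty": 0.5,"tz": 0,"ax": 0,"ay": 0,"az": 0},{"tx": 1,"ty": 0.5,"tz": 0,"ax": 0,"ay": 0,"az": 0},{"tx": 1,"ty": 0.5,"tz": 0,"ax": 0,"ay": 0,"az": 0}])

```text
clock: 81.47
eef_pos: [478.8, 164.9, 242.5]
tcp_rot: [3.141, -0.0, 2.132]
contact_force: [0.5, 0.2, 0.1]
opening: 1.0
grasp_force: 0.0
```

Emit:
step_arm(moves=[{"tx": 1,"ty": 0,"tz": 0,"ax": 0,"ay": 0,"az": 0},{"tx": 1,"ty": 0,"tz": 0,"ax": 0,"ay": 0,"az": 0},{"tx": 1,"ty": 0,"tz": 0,"ax": 0,"ay": 0,"az": 0},{"tx": 1,"ty": 0,"tz": 0,"ax": 0,"ay": 0,"az": 0},{"tx": 1,"ty": 0,"tz": 0,"ax": 0,"ay": 0,"az": 0}])

```text
clock: 82.1
eef_pos: [411.4, 270.0, 242.5]
tcp_rot: [3.141, -0.0, 2.132]
contact_force: [-0.1, -0.3, 0.6]
opening: 0.999
grasp_force: 0.0
```

Emit:
step_arm(moves=[{"tx": 1,"ty": 0,"tz": 0,"ax": 0,"ay": 0,"az": 0},{"tx": 1,"ty": 0,"tz": 0,"ax": 0,"ay": 0,"az": 0},{"tx": 1,"ty": 0,"tz": 0,"ax": 0,"ay": 0,"az": 0},{"tx": 0,"ty": 0,"tz": 0,"ax": 0,"ay": 0,"az": 0}])

```text
clock: 82.6
eef_pos: [371.1, 333.4, 242.4]
tcp_rot: [3.141, -0.0, 2.135]
contact_force: [0.3, -0.1, 0.3]
opening: 0.995
grasp_force: 0.0
```

```bash
python3 ck.py | grep -v 'zl 0'
```

```text
t 82.6 TCP shelf x,y [-291.   366.4] z 242.4 rpy deg [180.   -0.  122.3] q6 [0.73 0.17 1.91 0.   1.06 0.16] open 0.995 F [ 0.3 -0.1  0.3] g 0.0
TCP basket x,y -68.7 59.4
top zl 40 h 106 px [257. 140.] r 18.2 shelf [ 39.3 151.8] z 145.7
top zl 40 h 106 px [312. 146.] r 18.2 shelf [40.9 -3.4] z 146.1
top zl 40 h 121 px [284. 142.] r 18.6 shelf [39.1 76.8] z 160.9
top zl 40 h 121 px [339. 148.] r 17.5 shelf [ 40.1 -80.4] z 161.0
top zl 40 h 121 px [367. 151.] r 18.3 shelf [  40.3 -157.3] z 160.9
scene zl 40 h 106 px [159. 194.] r 18.8 shelf [  43.9 -153.4] z 144.9
scene zl 40 h 106 px [177. 210.] r 19.4 shelf [ 42.5 -75.1] z 146.7
scene zl 40 h 106 px [195. 225.] r 19.3 shelf [42.2 -0. ] z 144.1
scene zl 40 h 106 px [216. 246.] r 17.3 shelf [45.2 84. ] z 144.8
scene zl 40 h 106 px [238. 262.] r 18.5 shelf [ 41.  156.1] z 144.2
scene zl 40 h 121 px [158. 187.] r 19.7 shelf [  42.8 -152.4] z 158.7
scene zl 40 h 121 px [176. 203.] r 20.5 shelf [ 41.  -75.5] z 158.9
scene zl 40 h 121 px [216. 238.] r 19.8 shelf [42.1 80.2] z 159.2
top clipY [] X [-86.4 -57.7]
top shelf clips y [-80.2, -2.1, 76.2, 152.6]
scene clipY [83.6] X [-87.9 -45.7]
scene shelf clips y [-76.5, 1.5, 80.0, 156.1]
```

Emit:
step_arm(moves=[{"tx": 0.93,"ty": 0.03,"tz": 0,"ax": 0,"ay": 0,"az": 0},{"tx": 0,"ty": 0,"tz": 0,"ax": 0,"ay": 0,"az": 0},{"tx": 0,"ty": 0,"tz": 0.5,"ax": 0,"ay": 0,"az": 0},{"tx": 0,"ty": 0,"tz": 1,"ax": 0,"ay": 0,"az": 0},{"tx": 0,"ty": 0,"tz": 1,"ax": 0,"ay": 0,"az": 0}])

```text
clock: 83.32
eef_pos: [360.9, 351.2, 178.2]
tcp_rot: [-3.141, 0.0, 2.135]
contact_force: [-0.3, 0.7, 0.5]
opening: 1.0
grasp_force: 0.0
```

Emit:
step_arm(moves=[{"tx": 0,"ty": 0,"tz": 0.8,"ax": 0,"ay": 0,"az": 0},{"tx": 0,"ty": 0,"tz": 0.3,"ax": 0,"ay": 0,"az": 0},{"tx": 0,"ty": 0,"tz": 0,"ax": 0,"ay": 0,"az": 0},{"tx": 0,"ty": 0,"tz": 0,"ax": 0,"ay": 0,"az": 0}])

```text
clock: 83.82
eef_pos: [361.1, 352.3, 152.6]
tcp_rot: [3.141, -0.0, 2.136]
contact_force: [1.3, 0.5, -0.4]
opening: 0.999
grasp_force: 0.0
```

Emit:
step_arm(moves=[{"tx": 0,"ty": 0,"tz": 0,"ax": 0,"ay": 0,"az": 0},{"tx": 0,"ty": 0,"tz": 0,"ax": 0,"ay": 0,"az": 0},{"tx": 0,"ty": 0,"tz": 0,"ax": 0,"ay": 0,"az": 0},{"tx": 0,"ty": 0,"tz": 0,"ax": 0,"ay": 0,"az": 0},{"tx": 0,"ty": 0,"tz": 0,"ax": 0,"ay": 0,"az": 0}], gripper=0, newtons=30)

```text
clock: 84.45
eef_pos: [360.7, 352.2, 152.0]
tcp_rot: [-3.142, 0.0, 2.136]
contact_force: [-0.1, 0.2, -0.5]
opening: 0.167
grasp_force: 35.7
```

Emit:
step_arm(moves=[{"tx": 0,"ty": 0,"tz": -0.3,"ax": 0,"ay": 0,"az": 0},{"tx": 0,"ty": 0,"tz": -0.6,"ax": 0,"ay": 0,"az": 0},{"tx": 0,"ty": 0,"tz": -0.7,"ax": 0,"ay": 0,"az": 0},{"tx": 0,"ty": 0,"tz": -1,"ax": 0,"ay": 0,"az": 0},{"tx": 0,"ty": 0,"tz": -1,"ax": 0,"ay": 0,"az": 0}])

```text
clock: 85.08
eef_pos: [360.8, 352.3, 243.9]
tcp_rot: [3.141, -0.0, 2.136]
contact_force: [0.7, 0.3, -0.8]
opening: 0.166
grasp_force: 35.7
```

```bash
python3 ck.py | grep -v 'zl'
```

```text
t 85.08 TCP shelf x,y [-303.2  384.2] z 243.9 rpy deg [179.9  -0.  122.4] q6 [0.77 0.18 1.9  0.   1.06 0.21] open 0.166 F [ 0.7  0.3 -0.8] g 35.7
TCP basket x,y -67.4 81.0
top clipY [77.4] X [-84.9 -60.8]
top shelf clips y [-80.0, -2.0, 76.0, 152.6]
scene clipY [82.0] X [-81.6 -48.1]
scene shelf clips y [-76.7, 1.5, 80.1, 155.9]
```

Emit:
step_arm(moves=[{"tx": 0,"ty": 0,"tz": 0,"ax": 0,"ay": 0,"az": 0.106},{"tx": 0,"ty": 0,"tz": 0,"ax": 0,"ay": 0,"az": 0.106},{"tx": 0,"ty": 0,"tz": 0,"ax": 0,"ay": 0,"az": 0.106},{"tx": 0,"ty": 0,"tz": 0,"ax": 0,"ay": 0,"az": 0.106},{"tx": -0.67,"ty": 0.11,"tz": 0,"ax": 0,"ay": 0,"az": 0}])

```text
clock: 85.8
eef_pos: [361.6, 335.1, 241.7]
tcp_rot: [-3.141, 0.0, 1.473]
contact_force: [-0.4, -0.4, -0.9]
opening: 0.166
grasp_force: 35.7
```

Emit:
step_arm(moves=[{"tx": -1,"ty": 0.42,"tz": 0,"ax": 0,"ay": 0,"az": 0},{"tx": -1,"ty": 0.42,"tz": 0,"ax": 0,"ay": 0,"az": 0},{"tx": -1,"ty": 0.42,"tz": 0,"ax": 0,"ay": 0,"az": 0},{"tx": -1,"ty": 0.42,"tz": 0,"ax": 0,"ay": 0,"az": 0},{"tx": -1,"ty": 0.42,"tz": 0,"ax": 0,"ay": 0,"az": 0}])

```text
clock: 86.42
eef_pos: [401.1, 203.7, 241.9]
tcp_rot: [-3.141, 0.0, 1.475]
contact_force: [0.3, -0.2, -0.9]
opening: 0.171
grasp_force: 35.7
```

Emit:
step_arm(moves=[{"tx": -1,"ty": 0.42,"tz": 0,"ax": 0,"ay": 0,"az": 0},{"tx": -1,"ty": 0.42,"tz": 0,"ax": 0,"ay": 0,"az": 0},{"tx": -1,"ty": 0.42,"tz": 0,"ax": 0,"ay": 0,"az": 0},{"tx": -1,"ty": 0.42,"tz": 0,"ax": 0,"ay": 0,"az": 0},{"tx": -1,"ty": 0.42,"tz": 0,"ax": 0,"ay": 0,"az": 0}])

```text
clock: 87.05
eef_pos: [440.5, 74.3, 241.9]
tcp_rot: [-3.141, 0.0, 1.475]
contact_force: [0.2, 0.0, 0.5]
opening: 0.17
grasp_force: 35.7
```

Emit:
step_arm(moves=[{"tx": -1,"ty": 0.42,"tz": 0,"ax": 0,"ay": 0,"az": 0},{"tx": -1,"ty": 0.42,"tz": 0,"ax": 0,"ay": 0,"az": 0},{"tx": -1,"ty": 0.42,"tz": 0,"ax": 0,"ay": 0,"az": 0},{"tx": -1,"ty": 0.42,"tz": 0,"ax": 0,"ay": 0,"az": 0},{"tx": -1,"ty": 0.42,"tz": 0,"ax": 0,"ay": 0,"az": 0}])

```text
clock: 87.68
eef_pos: [480.0, -55.2, 241.8]
tcp_rot: [-3.141, 0.0, 1.475]
contact_force: [-0.6, -0.6, 0.3]
opening: 0.168
grasp_force: 35.7
```

Emit:
step_arm(moves=[{"tx": -1,"ty": 0.42,"tz": 0,"ax": 0,"ay": 0,"az": 0},{"tx": -1,"ty": 0.42,"tz": 0,"ax": 0,"ay": 0,"az": 0},{"tx": -1,"ty": 0.42,"tz": 0,"ax": 0,"ay": 0,"az": 0},{"tx": -1,"ty": 0.42,"tz": 0,"ax": 0,"ay": 0,"az": 0},{"tx": -1,"ty": 0.42,"tz": 0,"ax": 0,"ay": 0,"az": 0}])

```text
clock: 88.3
eef_pos: [519.5, -184.7, 241.8]
tcp_rot: [-3.141, 0.0, 1.475]
contact_force: [-0.5, 0.1, -0.3]
opening: 0.165
grasp_force: 35.7
```

Emit:
step_arm(moves=[{"tx": -1,"ty": 0.42,"tz": 0,"ax": 0,"ay": 0,"az": 0},{"tx": 0,"ty": 0,"tz": 0,"ax": 0,"ay": 0,"az": 0},{"tx": 0,"ty": 0,"tz": 0.6,"ax": 0,"ay": 0,"az": 0},{"tx": 0,"ty": 0,"tz": 1,"ax": 0,"ay": 0,"az": 0},{"tx": 0,"ty": 0,"tz": 1,"ax": 0,"ay": 0,"az": 0}])

```text
clock: 88.92
eef_pos: [527.4, -208.2, 175.5]
tcp_rot: [-3.141, -0.0, 1.473]
contact_force: [0.9, -0.2, -0.6]
opening: 0.165
grasp_force: 35.7
```

Emit:
step_arm(moves=[{"tx": 0,"ty": 0,"tz": 0.9,"ax": 0,"ay": 0,"az": 0},{"tx": 0,"ty": 0,"tz": 0.1,"ax": 0,"ay": 0,"az": 0},{"tx": 0,"ty": 0,"tz": 0,"ax": 0,"ay": 0,"az": 0},{"tx": 0,"ty": 0,"tz": 0,"ax": 0,"ay": 0,"az": 0}])

```text
clock: 89.42
eef_pos: [528.9, -209.2, 152.9]
tcp_rot: [3.14, 0.0, 1.471]
contact_force: [0.4, 0.1, 0.3]
opening: 0.164
grasp_force: 35.7
```

```bash
python3 ck.py | grep -v 'zl 0'
```

```text
t 89.42 TCP shelf x,y [ -79.9 -157.7] z 152.9 rpy deg [179.9   0.   84.3] q6 [-0.38  0.39  1.85  0.    0.91 -0.28] open 0.164 F [0.4 0.1 0.3] g 35.7
TCP basket x,y -226.3 -483.2
top zl 40 h 106 px [257. 140.] r 17.8 shelf [ 39.1 152.1] z 146.2
top zl 40 h 106 px [312. 146.] r 18.3 shelf [40.8 -3.7] z 144.9
top zl 40 h 121 px [284. 142.] r 18.4 shelf [39.3 76. ] z 160.7
top zl 40 h 121 px [340. 148.] r 18.5 shelf [ 39.8 -80.6] z 160.5
scene zl 40 h 106 px [159. 194.] r 18.2 shelf [  44.2 -152.3] z 146.7
scene zl 40 h 106 px [177. 210.] r 18.7 shelf [ 41.7 -75. ] z 144.3
scene zl 40 h 106 px [195. 225.] r 19.1 shelf [44.5  1. ] z 144.1
scene zl 40 h 106 px [216. 246.] r 17.2 shelf [44.7 83.4] z 145.1
scene zl 40 h 106 px [238. 262.] r 19.5 shelf [ 41.3 155.2] z 144.3
scene zl 40 h 121 px [158. 187.] r 20.4 shelf [  43.4 -154.7] z 158.8
scene zl 40 h 121 px [176. 203.] r 19.1 shelf [ 42.5 -77.1] z 158.9
scene zl 40 h 121 px [216. 238.] r 19.7 shelf [41.6 79.6] z 159.0Traceback (most recent call last):
  File "ck.py", line 9, in <module>
    print(n,'clipY',[round(float(q.min()+q.max())/2,1) for q in g if len(q)>20],'X',np.percentile(X[k],[.5,99.5]).round(1))
                                                                                    ~~~~~~~~~~~~~^^^^^^^^^^^^^^^^
    return _quantile_unchecked(
        a, q, axis, out, overwrite_input, method, keepdims, weights)
    return _ureduce(a,
                    func=_quantile_ureduce_func,
    ...<5 lines>...
                    overwrite_input=overwrite_input,
                    method=method)
    r = func(a, **kwargs)
    result = _quantile(arr,
                       quantiles=q,
    ...<2 lines>...
                       out=out,
                       weights=wgt)
    slices_having_nans = np.isnan(arr[-1, ...])
                                  ~~~^^^^^^^^^
IndexError: index -1 is out of bounds for axis 0 with size 0
```

Only the finished basket count errored, because no clips are left there. Now I'll place the last clip and retreat.

Emit:
step_arm(moves=[{"tx": 0,"ty": 0,"tz": 0.3,"ax": 0,"ay": 0,"az": 0},{"tx": 0,"ty": 0,"tz": 0.4,"ax": 0,"ay": 0,"az": 0},{"tx": 0,"ty": 0,"tz": 0.3,"ax": 0,"ay": 0,"az": 0},{"tx": 0,"ty": 0,"tz": 0.1,"ax": 0,"ay": 0,"az": 0},{"tx": 0,"ty": 0,"tz": 0,"ax": 0,"ay": 0,"az": 0}])

```text
clock: 90.15
eef_pos: [528.3, -209.2, 124.2]
tcp_rot: [-3.141, -0.0, 1.47]
contact_force: [-0.5, -0.0, -0.6]
opening: 0.168
grasp_force: 35.7
```

Emit:
step_arm(moves=[{"tx": 0,"ty": 0,"tz": 0,"ax": 0,"ay": 0,"az": 0}])

```text
clock: 90.28
eef_pos: [528.6, -209.3, 124.7]
tcp_rot: [3.141, 0.0, 1.47]
contact_force: [-0.4, 0.0, -0.2]
opening: 0.167
grasp_force: 35.7
```

Emit:
step_arm(moves=[{"tx": 0,"ty": 0,"tz": 0,"ax": 0,"ay": 0,"az": 0},{"tx": 0,"ty": 0,"tz": 0,"ax": 0,"ay": 0,"az": 0},{"tx": 0,"ty": 0,"tz": 0,"ax": 0,"ay": 0,"az": 0},{"tx": 0,"ty": 0,"tz": 0,"ax": 0,"ay": 0,"az": 0}], gripper=0.8)

```text
clock: 90.78
eef_pos: [528.5, -209.3, 124.6]
tcp_rot: [3.141, 0.0, 1.47]
contact_force: [0.1, 0.2, -0.0]
opening: 0.803
grasp_force: 0.0
```

Emit:
step_arm(moves=[{"tx": 0,"ty": 0,"tz": -0.5,"ax": 0,"ay": 0,"az": 0},{"tx": 0,"ty": 0,"tz": -1,"ax": 0,"ay": 0,"az": 0},{"tx": 0,"ty": 0,"tz": -1,"ax": 0,"ay": 0,"az": 0},{"tx": 0,"ty": 0,"tz": -1,"ax": 0,"ay": 0,"az": 0},{"tx": 0,"ty": 0,"tz": -1,"ax": 0,"ay": 0,"az": 0}])

```text
clock: 91.4
eef_pos: [528.5, -209.3, 238.8]
tcp_rot: [3.141, 0.0, 1.47]
contact_force: [0.6, -0.4, 0.4]
opening: 0.804
grasp_force: 0.0
```

Emit:
step_arm(moves=[{"tx": -1,"ty": -1,"tz": -0.5,"ax": 0,"ay": 0,"az": 0},{"tx": -1,"ty": -1,"tz": 0,"ax": 0,"ay": 0,"az": 0},{"tx": -1,"ty": -1,"tz": 0,"ax": 0,"ay": 0,"az": 0},{"tx": -1,"ty": -1,"tz": 0,"ax": 0,"ay": 0,"az": 0},{"tx": -1,"ty": -1,"tz": 0,"ax": 0,"ay": 0,"az": 0}])

```text
clock: 92.02
eef_pos: [390.7, -321.7, 250.5]
tcp_rot: [3.141, 0.001, 1.47]
contact_force: [0.5, 0.6, 0.6]
opening: 0.801
grasp_force: 0.0
```

Emit:
step_arm(moves=[{"tx": -1,"ty": -1,"tz": 0,"ax": 0,"ay": 0,"az": 0},{"tx": -1,"ty": -1,"tz": 0,"ax": 0,"ay": 0,"az": 0},{"tx": -1,"ty": -1,"tz": 0,"ax": 0,"ay": 0,"az": 0},{"tx": 0,"ty": 0,"tz": 0,"ax": 0,"ay": 0,"az": 0}])

```text
clock: 92.52
eef_pos: [308.0, -389.3, 250.4]
tcp_rot: [3.141, 0.001, 1.468]
contact_force: [0.1, 0.6, -0.1]
opening: 0.797
grasp_force: 0.0
```

```bash
sed -i "s/^        print(n,'clipY'.*/        print(n,'basket clip px',k.sum())/" ck.py; python3 ck.py | grep -v 'zl 0'; python3 -c "
from h import *
save(np.load('scene.npz')['p'],'f1.png',(90,110,310,330),2.7)
save(np.load('top.npz')['p'],'f2.png',(210,100,410,230),4)"
```

```text
t 92.53 TCP shelf x,y [-281.6 -358.9] z 250.4 rpy deg [1.80e+02 1.00e-01 8.41e+01] q6 [-0.9   0.16  1.91 -0.    1.07 -0.8 ] open 0.797 F [ 0.1  0.6 -0.1] g 0.0
TCP basket x,y -509.2 -516.9
top zl 40 h 106 px [257. 140.] r 18.1 shelf [ 38.6 151.6] z 146.1
top zl 40 h 106 px [312. 146.] r 18.2 shelf [40.5 -2.7] z 146.3
top zl 40 h 121 px [284. 142.] r 18.3 shelf [39.8 76.4] z 160.1
top zl 40 h 121 px [339. 148.] r 18.4 shelf [ 39.3 -80.6] z 160.8
top zl 40 h 121 px [367. 151.] r 18.0 shelf [  40.1 -157.3] z 161.0
scene zl 40 h 106 px [177. 210.] r 18.5 shelf [ 42.3 -74.1] z 145.2
scene zl 40 h 106 px [195. 225.] r 19.0 shelf [43.1  0.1] z 144.0
scene zl 40 h 106 px [216. 246.] r 17.1 shelf [44.  82.6] z 146.4
scene zl 40 h 106 px [238. 262.] r 19.1 shelf [ 40.1 156.3] z 144.3
scene zl 40 h 121 px [158. 187.] r 19.2 shelf [  43.6 -153.6] z 158.8
scene zl 40 h 121 px [176. 203.] r 21.2 shelf [ 43.8 -74.3] z 159.0
scene zl 40 h 121 px [216. 238.] r 19.0 shelf [41.2 79.6] z 159.0
top basket clip px 0
top shelf clips y [-156.5, -80.4, -2.0, 76.1, 152.4]
scene basket clip px 0
scene shelf clips y [-153.0, -76.6, 1.4, 80.1, 156.5]
```

View pics/f1.png

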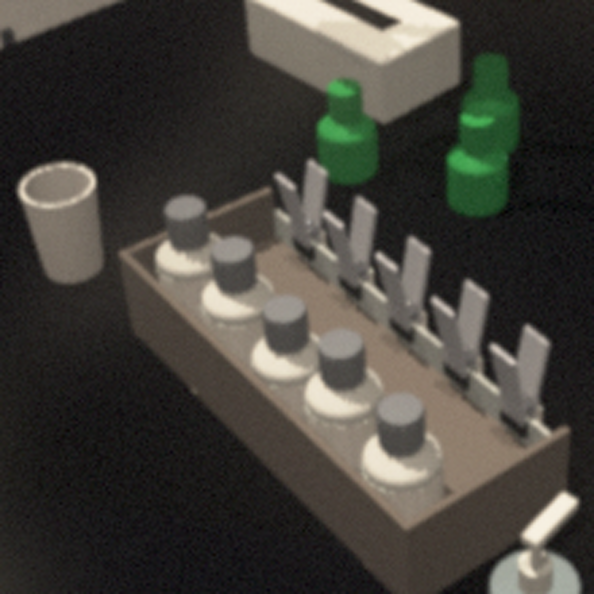

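View pics/f2.png

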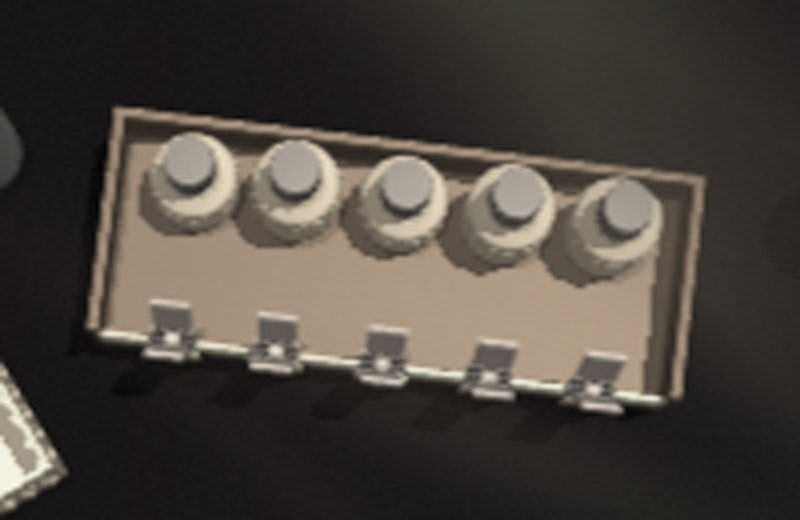

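The scene crop shows five upright bottles from (185,220) to (400,425), and five upright clips seated on the lip from (300,200) to (520,380). The top crop shows the same row close to the rail, with each clip centred on its bottle to within about 2 mm. The soap dispenser and tumbler are untouched.

```bash
python3 -c "
from rig import workorder
print(workorder.sign_off())"
```

```text
the job is handed in; nothing more can be done
None
```

The job is handed in: all five bottles stand in a row against the back rail, each with a clip in front of it on the lip (within about 2 mm of centre), after I reset two bottles displaced by a knock mid-run; the sign-off call returned no verdict.

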